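Size-grade the fruit on a crank-up sorting ramp

ROBOT

A 6-joint arm with a two-finger parallel gripper is mounted at the origin on a cart in front of the work surface, level with it; the furniture and walls round the work are solid. World frame = base frame: x ahead of the robot, y to its left, z up, the work surface at z = 0. Lengths are in m, angles in rad, forces in N, time in s.
With the tool pointing down it reaches from about 0.225 to 0.875 m from the base axis. Payload 3.4 kg.
Tool frame: the origin (TCP) lies at the centre of the arm's flange, where the gripper is bolted on; the fingertips stand 173 mm ahead of it and the grasp point (between the pads) lies 155 mm ahead of it; y points along the fingers, x is the direction in which the jaws open and shut, and the axes are right-handed (so a half turn about y gives the same grasp; the last joint's range is limited). The gripper opens to 85 mm and grips with 20 to 120 N. Pads are 22 mm wide; open, the fingers measure 114 mm over their backs; the gripper's body (76 mm by 85 mm) begins 54 mm behind the grasp point. The pads swing forward as they close: fully open they stand 13 mm farther back than shut.
Start: joints at [-1.343, 0.276, 1.505, -0, 1.361, -0.121], TCP at [0.197, -0.54, 0.405] pointing down, gripper open.
Joint ranges: [-2.89, 2.89], [-0.75, 2.08], [0.22, 2.7], [-1.18, 4.32], [0.11, 2.71], [-2.7, 2.7]. Speed limits (rad/s): [2.57, 2.57, 3.14, 3.14, 3.14, 3.14].

INTERFACE

Orientations are given as [roll, pitch, yaw] about the fixed x, y, z axes, in that order (R = Rz(yaw) Ry(pitch) Rx(roll)).
In Python, from workcell import * gives the robot as it stands.
- The arm moves only by the shell command python3 -m inch 'ROWS' [FORCE]. ROWS is a JSON object of lists of equal length, an entry for each row: "slide": the shift along the tool's x, y, z in cm, a list of three; "twist": the turn, a rotation vector about the tool's x, y, z in rad, a list of three; "claw": the opening, from 0 (shut) to 1 (fully open). A call has exactly 5 rows; each row is the pose to reach, as a shift and turn from the pose commanded when the call began, along the tool's axes at that moment; what a row does not reach only later rows make up. A row lasts 1/12 s, in which the tool goes at most 41.7 mm and 7.16 degrees, less where a joint would pass 70% of its speed; a pose out of reach is approached as far as the arm can. A call with a gripper value outside its range is refused whole. The fingers move at their own pace and stop on an object; FORCE is the grip in N (left out, the last holds). Time passes only in rows, so rows that repeat a pose let the fingers close, or fill a call up. It gives the time, the measured TCP pose, the force and the opening at its end, in the units of the state.
- observe(): the state, without advancing time (a new reading comes with each control period).
- read_camera(name): name is "scene" or "top" or "wrist"; returns the picture (384x512x3 uint8, blue, green, red); there is no depth.
- camera_model(name): a dict with "fovy" (degrees; the focal length in pixels is half the picture's height over the tangent of half this angle, whatever the lens; pixels are square), "cx", "cy" (the principal point, pixels), "camera_from_world" (4x4, takes a point from world to camera coordinates). Camera axes: x right, y down, z forward; pixel columns grow to the right and rows downward; lengths in m; the calibration is good to about 2 mm. The wrist camera is an equidistant fisheye: a pixel r from the principal point sees the ray r / f radians off the axis. A picture is of the moment at which its call begins: read the wrist's pose just before it. camera_model takes no time and is no camera call; for the wrist camera it gives the pose at the moment of the call.
- close_job(): hands the job in, once; it reports no verdict.
Trained networks look in the newest picture that a camera, given by its name, has taken for a name from the list of things; names that differ only in an ending like _2 or _b are one class to them, and where a whole thing is asked for, a point or a joint stands for the part that bears it (a point fixed in the world has none). Each returns a list of dicts, best first, with "p" (0 to 1); they miss things now and then, are a little off and sometimes report something else, mostly with a low value. They report only what shows in the picture. A call takes as long as a camera call. They do not tell look-alikes from the thing itself.
- outline_of(camera, target): "mask" (384x512 bool, what is visible of it) and "bbox" ([left, top, right, bottom] in pixels, round what is visible of it).
- tip_of(camera, target): "at" ([column, row] in pixels: a listed point, or the origin of a listed thing).
The state is a dict: "t": time; "joints": joint angles; "qd": joint speeds; "joint_efforts": joint torques, N m; "ee_pos": TCP position; "tool_rot": TCP orientation; "wrist_force": force on the tool from outside, world axes, zero at the start; "torque": the same for the moment, N m; "opening": finger opening in m.
Only numpy, scipy, OpenCV 4.12 (cv2) and the standard library are available. Lean on these libraries where they do the work, as an engineer would, in place of code of your own. Each camera call takes 0.05 s, during which the arm holds its last target.

TASK

Wind the sorter's crank clockwise until its resistance drops away and it comes to rest against its stop, so that the ramp stands tilted; the fruit stays on the worktop until then. Then lay each lime, mandarin and apple in the scoop at the ramp's head, one at a time, and once the one before has dropped, tip the scoop by its bar so that the fruit rolls down the ramp and drops through the slot of its size into its own bay. Leave the scoop down again with every fruit lying in its bay and the ramp still up, and do not disturb the other things on the worktop.

Things in the scene. Friction and masses are not known exactly. Their poses are not given: they have to be found in the camera images.
- lime_a_center (a point): centre of one fruit: green lime, a ball of 46 mm diameter, loose; it rolls easily but soon comes to rest. May be absent.
- lime_b_center (a point): centre of one fruit: green lime, a ball of 46 mm diameter, loose; it rolls easily but soon comes to rest. May be absent.
- mandarin_a_center (a point): centre of one fruit: orange mandarin, a ball of 56 mm diameter, loose; it rolls easily but soon comes to rest. May be absent.
- apple_a_center (a point): centre of one fruit: red apple, a ball of 70 mm diameter, loose; it rolls easily but soon comes to rest. May be absent.
- apple_b_center (a point): centre of one fruit: red apple, a ball of 70 mm diameter, loose; it rolls easily but soon comes to rest. May be absent.
- knob_center (a point): centre of the upright black knob of the crank: 22 mm in diameter, 42 mm tall, 45 mm from the crank's axis. The knob spins freely on its pin, so it can be held firmly while it is led round the circle.
- crank_axis (a point): point on the crank's upright axis, at the height of the knob's centre; the crank stands on the jack of the fruit sorter (fixed to the worktop).
- crank (a joint): crank angle in rad, growing clockwise seen from above; starts between 0 and 0.45. Turning it raises the ramp and swings a red counterweight up. The resistance rises to about 8 N at the knob near 5, drops away near 10, where the weight passes its top; beyond that the weight helps it on to its stop at 11.4, where it stays and the knob stands clear on the side away from the ramp. Let go before 9 it may run back.
- ramp (a joint): tilt of the sorting ramp in rad: 0 flat, about 0.24 when the crank is at its stop. Driven by the crank only.
- scoop_seat (a point): point on the middle line of the floor of the aluminium scoop at the ramp's head, where a fruit is laid: the scoop's floor is a shallow trough (sides rise 11 degrees each way), 84 mm long, 94 mm wide, open towards the ramp, with a back wall 26 mm high 34 mm behind this point; its floor falls away from the ramp (0.40 rad, or 0.15 with the ramp up), so that a fruit rolls back against the wall and lies still.
- scoop_bar (a point): middle of the black round bar (12 mm thick, 76 mm long, level, parallel to the hinge) behind and 24 mm above the top of the scoop's back wall, 27 mm clear of it; lift the scoop by it, turning about scoop_hinge.
- scoop_hinge (a point): middle of the scoop's level hinge line at the head of the ramp. Its x axis points along the hinge line, its y axis up the ramp from the low end to the head (away from the ramp, towards the scoop), its z axis normal to the ramp.
- scoop (a joint): scoop angle in rad: 0 down at rest, 0.85 at most, tipped forward on to the ramp; about 0.7 sends any fruit off. The fruit rolls gently down to its slot in 1 to 5 s; wait until it has dropped before the next is tipped, for two that touch on the ramp may jam. It falls back by its own weight (light, under 3 N at the bar).
- bay_small (a point): middle of the bay for limes (green marker), under the ramp's slot that lets limes through; the bay is closed with clear covers, its inside about 150 mm along this point's x (across the ramp), 85 mm along its y (up the ramp) and some 80 mm high; moves with the ramp.
- bay_medium (a point): middle of the bay for mandarins (orange marker), under the ramp's slot that lets mandarins through; the bay is closed with clear covers, its inside about 150 mm along this point's x (across the ramp), 85 mm along its y (up the ramp) and some 80 mm high; moves with the ramp.
- bay_large (a point): middle of the bay for apples (red marker), under the ramp's slot that lets apples through; the bay is closed with clear covers, its inside about 150 mm along this point's x (across the ramp), 85 mm along its y (up the ramp) and some 80 mm high; moves with the ramp.
- sorter: grey base of the fruit sorter, 150 x 400 mm, fixed; y axis from the ramp's low end to its head with the scoop. On its -x side stand the crank's post and the bays (y -0.17 to 0.11, out to x -0.104, up to 0.19 m high with the ramp up). A clear roof over the ramp (0.27 m high at its head when up) lets fruit in from the scoop only; the scoop's back wall reaches 0.23 m.
- tray_front: wooden fruit tray fixed to the worktop; origin under its centre; inside 124 mm along its x, 300 mm along its y, floor 4 mm thick, walls 24 mm above the floor, corners cut at 45 degrees (35 mm)
- tray_left: the same, square, inside 150 x 150 mm. Some of the fruit lies in each tray; there is little room beside a wall, so take a fruit a little above its centre and with the fingers along the wall
- onion: brown onion, 75 mm, a bystander; origin under its centre; leave it alone
- garlic: garlic bulb, 60 mm, a bystander; origin under its centre; leave it alone
- tin: low tin, 86 mm wide, 40 mm tall, a bystander; origin under its centre; leave it alone
Not all that is in view belongs to the job. Leave any pink look-alike of the part that bears lime_b_center alone.

How it is judged:
On the way:
1. the crank is past its dead point, against the stop, with the ramp up and all the fruit still on the worktop (value of joint crank above 10.9 rad and value of joint ramp above 0.22 rad and height (world z) of each of lime_a_center, lime_b_center, mandarin_a_center, apple_a_center, apple_b_center below 0.055 m), for 0.2 s.
At the end, for the whole second after the job is handed in: Ramp up (over 0.22 rad), crank beyond 10.9 rad, scoop down (under 0.1 rad); every fruit present lies in its bay: limes green-marked, mandarins orange-marked, apples red-marked (centre within 80, 45, 50 mm of the bay's middle along its x, y, z) (value of joint ramp above 0.22 rad and value of joint crank above 10.9 rad and value of joint scoop below 0.1 rad and x of lime_a_center in the frame of bay_small between -0.08 and 0.08 m and y of lime_a_center in the frame of bay_small between -0.045 and 0.045 m and z of lime_a_center in the frame of bay_small between -0.05 and 0.05 m and x of lime_b_center in the frame of bay_small between -0.08 and 0.08 m and y of lime_b_center in the frame of bay_small between -0.045 and 0.045 m and z of lime_b_center in the frame of bay_small between -0.05 and 0.05 m and x of mandarin_a_center in the frame of bay_medium between -0.08 and 0.08 m and y of mandarin_a_center in the frame of bay_medium between -0.045 and 0.045 m and z of mandarin_a_center in the frame of bay_medium between -0.05 and 0.05 m and x of apple_a_center in the frame of bay_large between -0.08 and 0.08 m and y of apple_a_center in the frame of bay_large between -0.045 and 0.045 m and z of apple_a_center in the frame of bay_large between -0.05 and 0.05 m and x of apple_b_center in the frame of bay_large between -0.08 and 0.08 m and y of apple_b_center in the frame of bay_large between -0.045 and 0.045 m and z of apple_b_center in the frame of bay_large between -0.05 and 0.05 m); the robot touches nothing.
It fails at once if the onion is moved more than 4 cm (distance of onion from where it was at the start of the episode above 0.04 m).
It fails at once if the garlic is moved more than 4 cm (distance of garlic from where it was at the start of the episode above 0.04 m).
It fails at once if the tin is moved more than 4 cm (distance of tin from where it was at the start of the episode above 0.04 m).
Of lime_a, lime_b, mandarin_a, apple_a, apple_b only 3 to 5 are there at a start; the rules pass over those that are not, and their reading is None.
At some moment in a run one of lime_a, lime_b, mandarin_a, apple_a, apple_b may be knocked a few centimetres aside while the robot is not near it.
It also fails if it takes over 210 s, if anything falls off the work surface, if the arm or the gripper's body presses on something with over 40 N, if the wrist force passes 120 N, or if a joint passes its speed limit or range.

## Working session

There is one attempt and no reset: what is moved stays moved. The work goes in short steps, Python scripts to look and compute and a shell command to move; the robot and the scene stay as the last step left them, time stands still between calls to the robot, and variables do not carry over. Pictures are saved under pics/ and viewed, and the job is handed in when it is done.

I'll start with the state, the scene and top pictures.

```bash
ls; mkdir -p pics; python3 - <<'E'
from workcell import *
import cv2
s=observe(); print(s)
for n in ("scene","top","wrist"):
    im=read_camera(n); cv2.imwrite(f"pics/{n}0.png",im)
    m=camera_model(n); print(n,m)
E
```

```text
pics
{'t': 0.0, 'joints': array([-1.34298833e+00,  2.76604293e-01,  1.50614177e+00,  1.03764026e-05,
        1.36069663e+00, -1.20988095e-01]), 'qd': array([-1.12888339e-03, -1.11925640e-03, -6.46835451e-05,  2.10442676e-04,
       -1.51789509e-03, -7.01230611e-04]), 'joint_efforts': array([-1.97023346e-04, -4.16765535e+01, -2.45805377e+01, -2.19660228e-04,
        1.11257663e-02,  9.96276214e-06]), 'ee_pos': array([ 0.19647071, -0.54016675,  0.40383067]), 'tool_rot': array([-1.57056297,  0.00183529, -1.2220022 ]), 'wrist_force': array([-0.8187966 ,  0.36986324, -0.1216073 ]), 'torque': array([0.04804455, 0.06034165, 0.00603794]), 'opening': 0.08540630352500239}
scene {'fovy': 46.11403814701419, 'cx': 253.32430936141745, 'cy': 193.50335427260543, 'camera_from_world': array([[-0.40508572, -0.91417474,  0.01378755,  0.51706114],
       [-0.60793673,  0.25806196, -0.75087746,  0.39925698],
       [ 0.68287517, -0.3125517 , -0.66029762,  1.13760355],
       [ 0.        ,  0.        ,  0.        ,  1.        ]])}
top {'fovy': 52.95394493110204, 'cx': 258.3536417877588, 'cy': 195.34341717667027, 'camera_from_world': array([[ 0.00357537, -0.99994964,  0.00937734,  0.27637323],
       [-0.99680149, -0.00431247, -0.07980097,  0.57678578],
       [ 0.07983739, -0.00906203, -0.99676671,  1.4759901 ],
       [ 0.        ,  0.        ,  0.        ,  1.        ]])}
wrist {'fovy': 65.70646984690485, 'cx': 252.01685258615012, 'cy': 186.4303580410974, 'camera_from_world': array([[ 0.34193501, -0.93972027, -0.00250123, -0.5745467 ],
       [-0.89074266, -0.32495939,  0.31777178, -0.04142977],
       [-0.29942938, -0.10642934, -0.94816393,  0.38051854],
       [ 0.        ,  0.        ,  0.        ,  1.        ]])}
```

View pics/scene0.png

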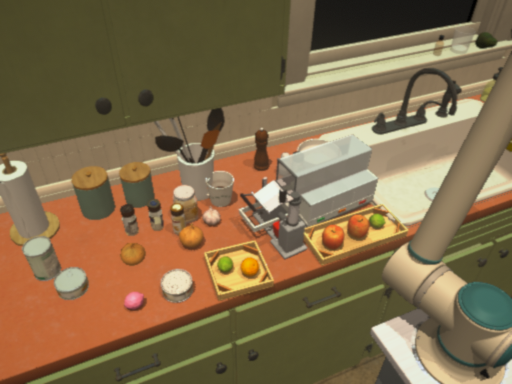

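View pics/top0.png

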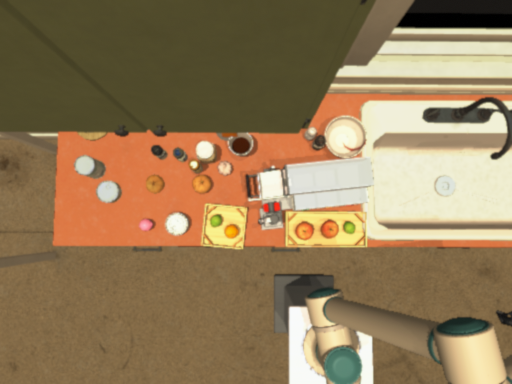

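View pics/wrist0.png

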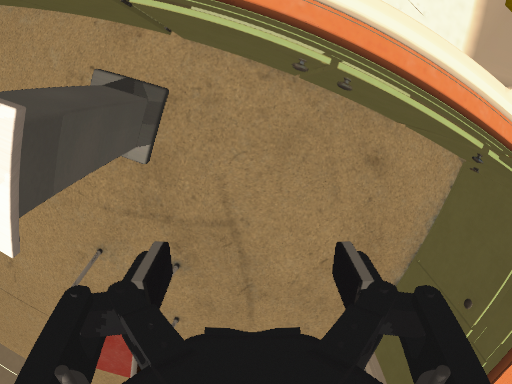

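Five fruits are visible: a lime and a mandarin in the left tray, and two apples and a lime in the front tray. A pink look-alike lies left of the tin. Next I'll write helpers and measure with the networks.

```bash
cat > h.py <<'E'
from workcell import *
import numpy as np, cv2
from scipy.spatial.transform import Rotation as Ro
from scipy.optimize import least_squares
def f_of(m): return 192/np.tan(np.radians(m["fovy"])/2)
def ray(name,px,m=None):
    m=m or camera_model(name); f=f_of(m); T=m["camera_from_world"]
    u=np.array([px[0]-m["cx"],px[1]-m["cy"]],float)
    if name=="wrist":
        r=np.hypot(*u); th=r/f; d=np.r_[u/max(r,1e-9)*np.sin(th),np.cos(th)]
    else: d=np.r_[u/f,1]; d/=np.linalg.norm(d)
    R=T[:3,:3]; o=-R.T@T[:3,3]; return o,R.T@d
def proj(name,p,m=None):
    m=m or camera_model(name); f=f_of(m); T=m["camera_from_world"]
    c=T[:3,:3]@np.asarray(p)+T[:3,3]
    if name=="wrist":
        r=np.hypot(c[0],c[1]); th=np.arctan2(r,c[2]); u=c[:2]/max(r,1e-9)*th*f
    else: u=c[:2]/c[2]*f
    return np.array([u[0]+m["cx"],u[1]+m["cy"]])
def onz(name,px,z,m=None):
    o,d=ray(name,px,m); return o+d*(z-o[2])/d[2]
def tri(*rays):
    A=np.zeros((3,3));b=np.zeros(3)
    for o,d in rays:
        P=np.eye(3)-np.outer(d,d);A+=P;b+=P@o
    p=np.linalg.solve(A,b); return p,[np.linalg.norm((np.eye(3)-np.outer(d,d))@(p-o)) for o,d in rays]
def pose():
    s=observe(); return np.array(s["ee_pos"]),Ro.from_euler("xyz",s["tool_rot"]).as_matrix(),s
def totool(dw):  # world shift (m) -> tool slide cm
    p,R,s=pose(); return np.round(R.T@np.asarray(dw)*100,2)
E
python3 - <<'E'
from h import *
np.set_printoptions(precision=3,suppress=True)
pts=["lime_a_center","mandarin_a_center","apple_a_center","knob_center","crank_axis","scoop_seat","scoop_bar","scoop_hinge","bay_small","bay_medium","bay_large","sorter","tray_front","tray_left","onion","garlic","tin"]
for c in ("scene","top"):
    read_camera(c)
    for n in pts:
        r=tip_of(c,n)
        print(c,n,[(np.round(x["at"],1).tolist(),round(float(x["p"]),2)) for x in r if x["p"]>.2][:5])
print(observe()["t"])
E
```

```text
scene lime_a_center [([377.6, 222.2], 0.67), ([245.9, 200.1], 0.25)]
scene mandarin_a_center [([247.7, 268.4], 0.64)]
scene apple_a_center [([360.1, 229.0], 0.72), ([211.0, 218.9], 0.6)]
scene knob_center [([280.2, 192.6], 0.51)]
scene crank_axis [([293.3, 191.0], 0.55)]
scene scoop_seat [([270.1, 197.8], 0.95)]
scene scoop_bar [([312.8, 201.3], 0.69), ([247.3, 199.8], 0.6), ([247.4, 266.7], 0.46)]
scene scoop_hinge [([282.0, 188.8], 0.56)]
scene bay_small [([309.8, 196.2], 0.67)]
scene bay_medium []
scene bay_large []
scene sorter [([315.3, 205.8], 0.59), ([249.8, 268.6], 0.5)]
scene tray_front [([282.2, 194.0], 0.73)]
scene tray_left [([238.8, 270.9], 0.58), ([360.1, 226.8], 0.27)]
scene onion [([294.3, 188.1], 0.74), ([187.4, 237.7], 0.6), ([376.3, 220.4], 0.6)]
scene garlic [([211.6, 219.0], 0.67)]
scene tin [([180.7, 290.2], 0.94), ([359.5, 224.6], 0.3)]
top lime_a_center [([350.2, 226.4], 0.48)]
top mandarin_a_center [([228.9, 229.8], 0.48), ([350.6, 224.9], 0.31)]
top apple_a_center [([329.8, 231.8], 0.55)]
top knob_center [([219.9, 226.1], 0.39)]
top crank_axis [([276.4, 216.5], 0.97)]
top scoop_seat [([269.1, 184.0], 0.8)]
top scoop_bar [([250.9, 179.0], 0.86), ([328.6, 232.0], 0.37)]
top scoop_hinge [([285.5, 181.2], 0.98), ([302.3, 186.4], 0.26)]
top bay_small []
top bay_medium [([303.0, 185.8], 0.45)]
top bay_large []
top sorter [([313.1, 180.8], 0.9), ([285.1, 183.5], 0.74)]
top tray_front [([323.3, 230.3], 0.9), ([174.8, 225.2], 0.62)]
top tray_left [([219.4, 224.7], 0.68)]
top onion []
top garlic [([224.8, 166.4], 0.43)]
top tin [([177.4, 224.0], 0.6), ([325.9, 229.0], 0.37)]
1.95
```

```bash
python3 - <<'E'
from h import *
np.set_printoptions(precision=3,suppress=True)
P={"limeF":((377.6,222.2),(350.2,226.4)),"appleF1":((360.1,229.0),(329.8,231.8)),"axis":((293.3,191),(276.4,216.5)),"seat":((270.1,197.8),(269.1,184)),"bar":((247.3,199.8),(250.9,179)),"hinge":((282,188.8),(285.5,181.2)),"sorter":((315.3,205.8),(313.1,180.8)),"garlic":((211.6,219),(224.8,166.4)),"tin":((180.7,290.2),(177.4,224))}
for k,(a,b) in P.items():
    print(k,tri(ray("scene",a),ray("top",b)))
for k,px,z in [("tray_front",(323.3,230.3),0),("tray_left",(219.4,224.7),0),("mand",(232,231),.032),("limeL",(216,220),.027),("apple2",(304.5,230.5),.039)]:
    print(k,onz("top",px,z))
s=cv2.imread("pics/scene0.png");cv2.imwrite("pics/s_z.png",cv2.resize(s[120:310,190:420],None,fx=3.4,fy=3.1,interpolation=cv2.INTER_CUBIC))
s=cv2.imread("pics/top0.png");cv2.imwrite("pics/t_z.png",cv2.resize(s[130:260,190:380],None,fx=4.2,fy=4.2,interpolation=cv2.INTER_CUBIC))
E
```

```text
limeF (array([ 0.457, -0.08 ,  0.01 ]), [np.float64(0.0004715345403375307), np.float64(0.00047153454033750555)])
appleF1 (array([0.436, 0.005, 0.032]), [np.float64(0.0013574147659657601), np.float64(0.0013574147659657853)])
axis (array([0.491, 0.224, 0.22 ]), [np.float64(0.004912450830553206), np.float64(0.0049124508305531745)])
seat (array([0.611, 0.239, 0.101]), [np.float64(0.000549457844549288), np.float64(0.0005494578445492393)])
bar (array([0.63 , 0.308, 0.101]), [np.float64(0.0006956067522659714), np.float64(0.0006956067522658517)])
hinge (array([0.624, 0.185, 0.11 ]), [np.float64(0.005644247892730199), np.float64(0.005644247892730412)])
sorter (array([ 0.636,  0.054, -0.021]), [np.float64(0.005559989800350276), np.float64(0.005559989800350042)])
garlic (array([0.691, 0.411, 0.002]), [np.float64(0.0012510123097395636), np.float64(0.0012510123097396468)])
tin (array([ 0.462,  0.59 , -0.001]), [np.float64(0.005066690956412841), np.float64(0.005066690956412815)])
tray_front [0.441 0.023 0.   ]
tray_left [0.461 0.431 0.   ]
mand [0.438 0.379 0.032]
limeL [0.479 0.441 0.027]
apple2 [0.44  0.102 0.039]
```

View pics/s_z.png

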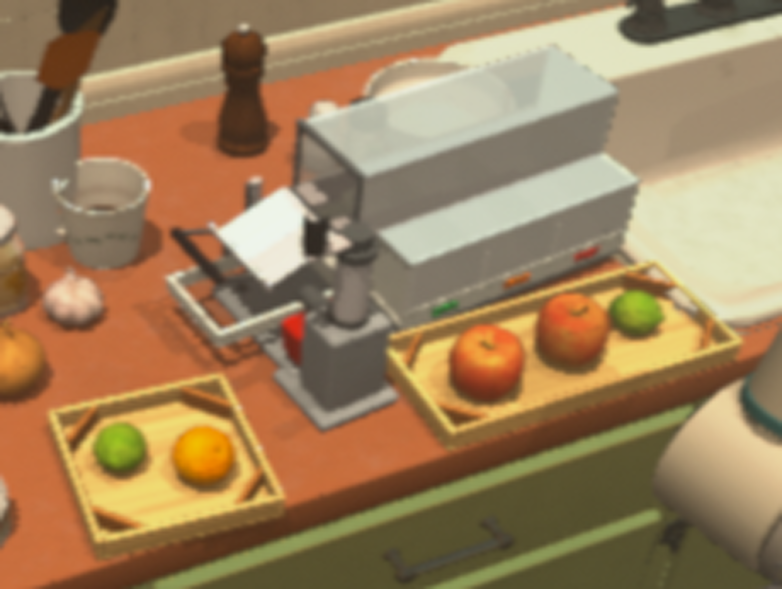

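View pics/t_z.png

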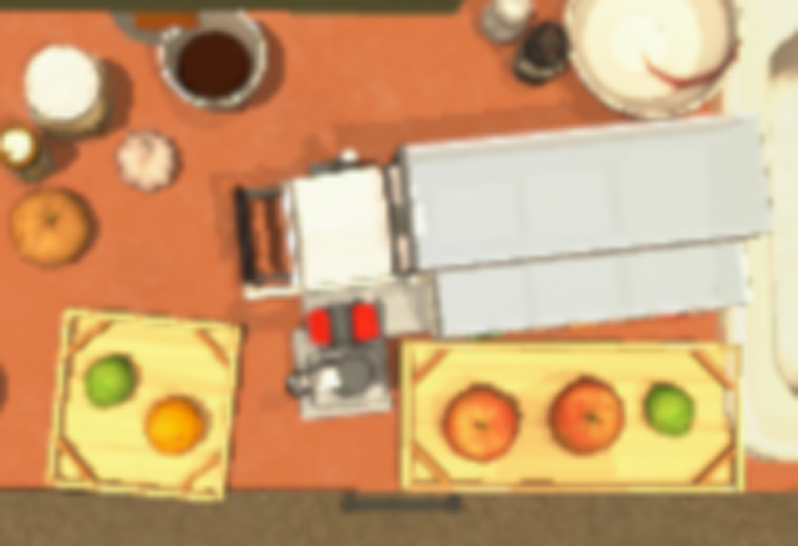

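```bash
python3 - <<'E'
from h import *
np.set_printoptions(precision=3,suppress=True)
p,R,s=pose()
m=camera_model("wrist");T=m["camera_from_world"];o=-T[:3,:3].T@T[:3,3]
print("cam in tool",R.T@(o-p)); print("cam axes (cols) in tool\n",R.T@T[:3,:3].T)
print(R)
print("slide to (0.34,0.17,0.46):",totool(np.array([.34,.17,.46])-p))
print(proj("scene",[.491,.224,.2]))
# pixel of scene knob: height hypothesis
for z in (.1,.13,.16,.19): print(z,onz("scene",(283,196.5),z),onz("scene",(295,195),z))
E
```

```text
cam in tool [0.001 0.032 0.082]
cam axes (cols) in tool
 [[ 1.     0.001 -0.001]
 [ 0.001 -0.318  0.948]
 [ 0.    -0.948 -0.318]]
[[ 0.342  0.     0.94 ]
 [-0.94  -0.     0.342]
 [ 0.    -1.     0.   ]]
slide to (0.34,0.17,0.46): [-61.86  -5.53  37.76]
[294.55  196.482]
0.1 [0.602 0.198 0.1  ] [0.593 0.16  0.1  ]
0.13 [0.572 0.215 0.13 ] [0.564 0.178 0.13 ]
0.16 [0.543 0.232 0.16 ] [0.535 0.196 0.16 ]
0.19 [0.513 0.248 0.19 ] [0.506 0.214 0.19 ]
```

```bash

python3 -m inch '{"slide":[[-3,-0.4,2.2],[-6,-0.8,4.4],[-9,-1.2,6.6],[-12,-1.6,8.8],[-15,-2,11]],"twist":[[0,0,0],[0,0,0],[0,0,0],[0,0,0],[0,0,0]],"claw":[1,1,1,1,1]}'
python3 -m inch '{"slide":[[-3,-0.4,2.2],[-6,-0.8,4.4],[-9,-1.2,6.6],[-12,-1.6,8.8],[-15,-2,11]],"twist":[[0,0,0],[0,0,0],[0,0,0],[0,0,0],[0,0,0]],"claw":[1,1,1,1,1]}'
python3 -m inch '{"slide":[[-3,-0.4,2.2],[-6,-0.8,4.4],[-9,-1.2,6.6],[-12,-1.6,8.8],[-15,-2,11]],"twist":[[0,0,0],[0,0,0],[0,0,0],[0,0,0],[0,0,0]],"claw":[1,1,1,1,1]}'
python3 -m inch '{"slide":[[-3,-0.2,2.2],[-6,-0.4,4.4],[-9,-0.4,6.6],[-12,-0.4,8.8],[-15,-0.4,11]],"twist":[[0,0.05,0],[0,0.1,0],[0,0.15,0],[0,0.2,0],[0,0.26,0]],"claw":[1,1,1,1,1]}'
python3 - <<'E'
from h import *
s=observe();print(s["ee_pos"],s["tool_rot"],s["t"])
im=read_camera("wrist");cv2.imwrite("pics/w1.png",im)
E
```

```text
t: 2.37
ee_pos: [0.2487, -0.3602, 0.4248]
tool_rot: [-1.571, -0.0, -1.223]
wrist_force: [1.4, -0.1, -0.6]
opening: 0.085
t: 2.78
ee_pos: [0.3006, -0.1815, 0.4451]
tool_rot: [-1.57, -0.001, -1.223]
wrist_force: [1.4, -0.4, -0.0]
opening: 0.0854
t: 3.2
ee_pos: [0.3526, -0.0028, 0.4653]
tool_rot: [-1.57, -0.001, -1.222]
wrist_force: [0.2, -0.8, 0.2]
opening: 0.0854
t: 3.62
ee_pos: [0.4048, 0.1759, 0.469]
tool_rot: [-1.57, -0.0, -1.484]
wrist_force: [0.7, -0.6, -0.6]
opening: 0.0854
[0.4047976  0.17594468 0.46898424] [-1.56977433e+00 -1.78485002e-04 -1.48384520e+00] 3.6167
```

View pics/w1.png

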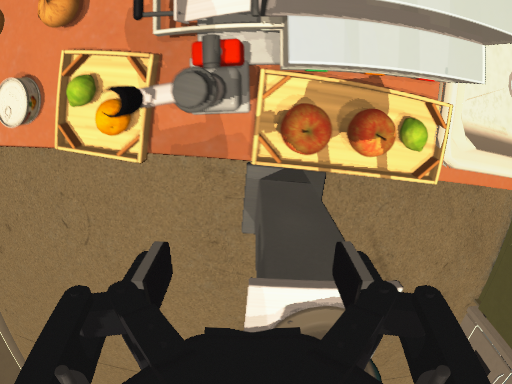

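The picture shows the knob at (124,101), post cap at (197,88), apples at (306,129) and (371,132), limes at (413,133) and (81,89), and the mandarin at (113,118). I'll measure here and then take a second view further ahead.

```bash
cat > see.py <<'E'
from h import *
import pickle,sys
def fruits(im,m=None):
    m=m or camera_model("wrist"); hsv=cv2.cvtColor(im,cv2.COLOR_BGR2HSV)
    out=[]
    for n,t in (("lime_a_center",.027),("mandarin_a_center",.032),("apple_a_center",.039)):
        for r in outline_of("wrist",n):
            if r["p"]<.3: continue
            b=r["bbox"]; c=((b[0]+b[2])/2,(b[1]+b[3])/2)
            out.append((n[:5],round(float(r["p"]),2),np.round(c,1).tolist(),np.round(b).astype(int).tolist(),onz("wrist",c,t,m).round(3).tolist()))
    return out
E
python3 - <<'E'
from see import *
np.set_printoptions(precision=3,suppress=True)
m=camera_model("wrist");im=read_camera("wrist")
for x in fruits(im,m): print(x)
for n in ("knob_center","crank_axis","scoop_seat","scoop_bar","scoop_hinge","tray_front","tray_left","onion","tin"):
    print(n,[(np.round(x["at"],1).tolist(),round(float(x["p"]),2)) for x in tip_of("wrist",n) if x["p"]>.2])
import pickle;pickle.dump(m,open("m1.pkl","wb"))
for z in (.16,.19,.22): print(z,onz("wrist",(124,101),z,m),onz("wrist",(196,88),z,m))
E
python3 -m inch '{"slide":[[-0.8,-0.2,3],[-1.6,-0.4,6],[-2.4,-0.6,9],[-3.2,-0.8,12],[-4,-1,15]],"twist":[[0,0,0],[0,0,0],[0,0,0],[0,0,0],[0,0,0]],"claw":[1,1,1,1,1]}'
python3 - <<'E'
from see import *
np.set_printoptions(precision=3,suppress=True)
m=camera_model("wrist");im=read_camera("wrist");cv2.imwrite("pics/w2.png",im)
for x in fruits(im,m): print(x)
for n in ("knob_center","crank_axis","scoop_seat","scoop_bar","scoop_hinge","tray_front","tray_left","onion","tin"):
    print(n,[(np.round(x["at"],1).tolist(),round(float(x["p"]),2)) for x in tip_of("wrist",n) if x["p"]>.2])
import pickle;pickle.dump(m,open("m2.pkl","wb"))
E
```

```text
('lime_', 0.7, [418.7, 138.6], [406, 122, 432, 155], [0.453, -0.07, 0.027])
('lime_', 0.57, [323.8, 44.6], [139, 0, 508, 89], [0.565, 0.1, 0.027])
('lime_', 0.37, [314.8, 131.6], [288, 104, 341, 159], [0.441, 0.099, 0.027])
('manda', 0.65, [119.2, 118.6], [100, 102, 138, 135], [0.44, 0.382, 0.032])
('manda', 0.64, [136.4, 107.5], [118, 89, 155, 126], [0.457, 0.354, 0.032])
('apple', 0.94, [378.7, 136.0], [355, 113, 402, 159], [0.448, 0.006, 0.039])
knob_center [([131.3, 105.7], 0.73), ([313.8, 132.1], 0.51)]
crank_axis [([196.6, 94.6], 0.89)]
scoop_seat []
scoop_bar []
scoop_hinge []
tray_front [([358.2, 129.8], 0.91), ([73.0, 9.0], 0.64)]
tray_left [([112.9, 103.2], 0.86)]
onion [([70.8, 9.4], 0.93)]
tin [([30.2, 100.7], 0.79)]
0.16 [0.473 0.315 0.16 ] [0.488 0.242 0.16 ]
0.19 [0.475 0.302 0.19 ] [0.488 0.237 0.19 ]
0.22 [0.476 0.288 0.22 ] [0.488 0.231 0.22 ]
t: 4.73
ee_pos: [0.5521, 0.2272, 0.4787]
tool_rot: [-1.571, -0.0, -1.482]
wrist_force: [-0.1, -0.3, 1.1]
opening: 0.0852
('lime_', 0.59, [327.7, 225.9], [305, 200, 351, 251], [0.437, 0.095, 0.027])
('lime_', 0.56, [414.2, 222.6], [400, 208, 428, 237], [0.452, -0.066, 0.027])
('manda', 0.94, [149.6, 210.4], [134, 194, 165, 226], [0.441, 0.38, 0.032])
('manda', 0.4, [336.8, 123.0], [165, 49, 509, 197], [0.601, 0.11, 0.032])
('apple', 0.63, [338.8, 124.8], [167, 54, 510, 196], [0.599, 0.108, 0.039])
('apple', 0.61, [233.4, 108.6], [170, 62, 296, 155], [0.606, 0.257, 0.039])
('apple', 0.57, [380.8, 224.4], [358, 204, 404, 244], [0.451, 0.007, 0.039])
knob_center [([190.8, 278.1], 0.86)]
crank_axis [([245.4, 276.3], 0.62)]
scoop_seat [([248.1, 109.4], 0.94)]
scoop_bar [([173.3, 111.6], 0.59)]
scoop_hinge [([290.6, 107.7], 0.86)]
tray_front [([367.9, 214.5], 0.82)]
tray_left [([138.3, 189.9], 0.59)]
onion [([88.2, 92.3], 0.76)]
tin [([54.3, 177.8], 0.78)]
```

View pics/w2.png

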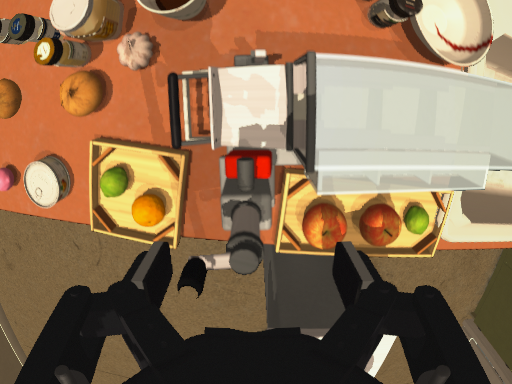

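```bash
python3 - <<'E'
from h import *
import pickle
np.set_printoptions(precision=3,suppress=True)
m1,m2=pickle.load(open("m1.pkl","rb")),pickle.load(open("m2.pkl","rb"))
def blob(f,x0,y0,x1,y1):
    im=cv2.imread(f); g=im.max(axis=2)[y0:y1,x0:x1]<45
    n,l,st,c=cv2.connectedComponentsWithStats(g.astype(np.uint8)); i=1+st[1:,4].argmax()
    ys,xs=np.where(l==i); r=cv2.minAreaRect(np.c_[xs+x0,ys+y0].astype(np.float32)); print(f,c[i]+[x0,y0],st[i],r); return c[i]+[x0,y0]
a=blob("pics/w1.png",100,80,150,125); b=blob("pics/w2.png",172,250,212,305)
print("knob",tri(ray("wrist",a,m1),ray("wrist",b,m2)))
print("axis",tri(ray("wrist",(196.6,88),m1),ray("wrist",(245,258),m2)), tri(ray("wrist",(196.6,94.6),m1),ray("wrist",(245.4,276.3),m2)))
for n,p2,z in [("seat",(248.1,109.4),.1),("bar",(173.3,111.6),.12),("hinge",(290.6,107.7),.11)]:
    print(n,onz("wrist",p2,z,m2),ray("wrist",p2,m2)[0])
# triangulate wrist with top & scene
for n,p2,s,t in [("seat",(248.1,109.4),(270.1,197.8),(269.1,184)),("bar",(175,110),(247.3,199.8),(250.9,181)),("hinge",(290.6,107.7),(282,188.8),(285.5,181.2))]:
    print(n,tri(ray("wrist",p2,m2),ray("scene",s),ray("top",t)))
for f,x0,y0,x1,y1 in [("w1",100,60,220,140),("w2",160,200,290,310)]:
    im=cv2.imread(f"pics/{f}.png")[y0:y1,x0:x1]; cv2.imwrite(f"pics/{f}_z.png",cv2.resize(im,None,fx=5.4,fy=5.4,interpolation=cv2.INTER_CUBIC))
E
```

```text
pics/w1.png [128.547  99.149] [ 11   7  31  29 552] ((127.24275970458984, 99.57804107666016), (27.97852325439453, 28.890865325927734), 81.25383758544922)
pics/w2.png [193.259 274.741] [  6   7  30  39 686] ((192.70590209960938, 275.176513671875), (25.223705291748047, 35.89527130126953), 14.03624439239502)
knob (array([0.48 , 0.273, 0.241]), [np.float64(0.001996401263788209), np.float64(0.0019964012637880835)])
axis (array([0.488, 0.229, 0.219]), [np.float64(0.001570596096534305), np.float64(0.0015705960965343708)]) (array([0.483, 0.226, 0.239]), [np.float64(5.993897569867816e-05), np.float64(5.9938975698645346e-05)])
seat [0.611 0.237 0.1  ] [0.634 0.234 0.447]
bar [0.604 0.32  0.12 ] [0.634 0.234 0.447]
hinge [0.618 0.189 0.11 ] [0.634 0.234 0.447]
seat (array([0.611, 0.238, 0.101]), [np.float64(0.0017460094995515453), np.float64(0.0002859903182369032), np.float64(0.0014827829221671473)])
bar (array([0.613, 0.313, 0.122]), [np.float64(0.007319035919222375), np.float64(0.0038142138571269136), np.float64(0.009712441152213683)])
hinge (array([0.621, 0.187, 0.114]), [np.float64(0.0031712653039641793), np.float64(0.005219137610688765), np.float64(0.006929047750073574)])
```

View pics/w1_z.png

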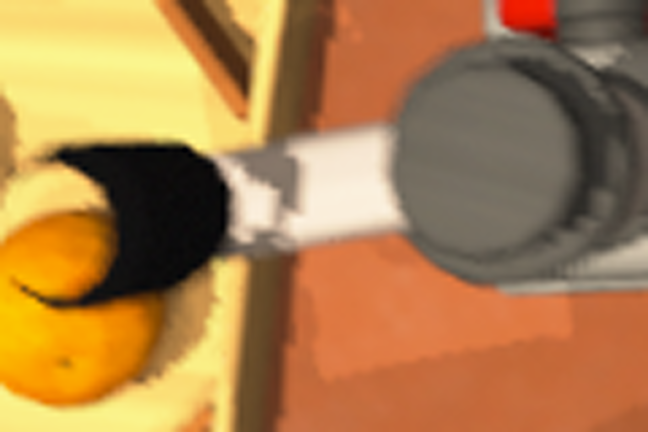

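View pics/w2_z.png

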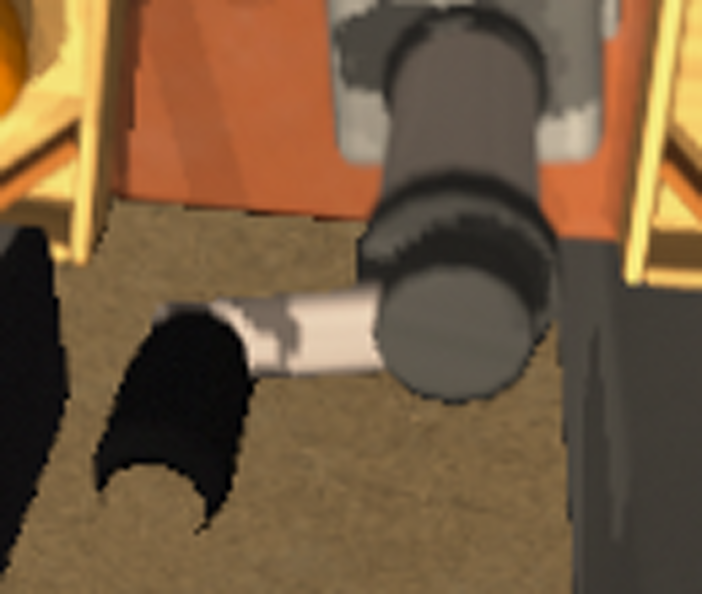

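```bash
python3 - <<'E'
from h import *
import pickle
np.set_printoptions(precision=4,suppress=True)
m1,m2=pickle.load(open("m1.pkl","rb")),pickle.load(open("m2.pkl","rb"))
for n,a,b in [("knobtop",(111,103.5),(188,294.4)),("knobbase",(138.5,97),(198,261)),("captop",(190.7,89.6),(244.3,262)),("knobnet",(124.5,100.5),(191,278))]:
    print(n,tri(ray("wrist",a,m1),ray("wrist",b,m2)))
E
```

```text
knobtop (array([0.4783, 0.2729, 0.2665]), [np.float64(0.0024066817823592815), np.float64(0.0024066817823592693)])
knobbase (array([0.4807, 0.2725, 0.2205]), [np.float64(0.0027410136018184454), np.float64(0.0027410136018184064)])
captop (array([0.4875, 0.2306, 0.2252]), [np.float64(0.0029134432637336204), np.float64(0.002913443263733662)])
knobnet (array([0.4789, 0.274 , 0.2446]), [np.float64(0.002001776481351237), np.float64(0.002001776481351216)])
```

Knob centre is about (0.480, 0.273, 0.244) and the axis about (0.4875, 0.2295). That is 44 mm apart, which fits the stated 45. I'll move over the knob and check before closing.

```bash

python3 -m inch '{"slide":[[-1.3,0.5,-1.7],[-2.6,1,-3.4],[-3.9,2,-5.1],[-5.2,3,-6.8],[-5.2,4,-6.8]],"twist":[[0,0,0],[0,0,0],[0,0,0],[0,0,0],[0,0,0]],"claw":[1,0.8,0.6,0.6,0.6]}'
python3 - <<'E'
from h import *
np.set_printoptions(precision=4,suppress=True)
m=camera_model("wrist");im=read_camera("wrist");cv2.imwrite("pics/w3.png",im)
print(proj("wrist",[.479,.273,.266],m),proj("wrist",[.48,.273,.222],m),proj("wrist",pose()[0]+[0,0,-.155],m))
E
```

```text
t: 5.8
ee_pos: [0.4753, 0.2741, 0.4388]
tool_rot: [-1.572, 0.002, -1.479]
wrist_force: [0.3, -0.3, 0.1]
opening: 0.0516
[254.2515 240.0561] [254.1361 207.1054] [253.4168 259.6367]
```

View pics/w3.png

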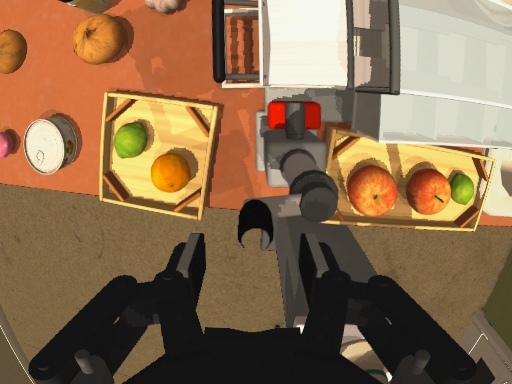

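The knob (top at about (255,240)) lies where predicted, between the fingers, so I'll descend and grip it.

```bash

python3 -m inch '{"slide":[[0,1.2,0.2],[0,2.4,0.4],[0,3.4,0.4],[0,3.4,0.4],[0,3.4,0.4]],"twist":[[0,0,0],[0,0,0],[0,0,0],[0,0,0],[0,0,0]],"claw":[0.6,0.6,0.6,0.6,0.3]}' 60
python3 -m inch '{"slide":[[0,0,0],[0,0,0],[0,0,0],[0,0,0],[0,0,0]],"twist":[[0,0,0],[0,0,0],[0,0,0],[0,0,0],[0,0,0]],"claw":[0,0,0,0,0]}' 60
python3 - <<'E'
from h import *
np.set_printoptions(precision=4,suppress=True)
print(pose())
m=camera_model("wrist");im=read_camera("wrist");cv2.imwrite("pics/w4.png",im)
E
```

```text
t: 6.27
ee_pos: [0.4829, 0.2728, 0.4042]
tool_rot: [-1.572, -0.001, -1.483]
wrist_force: [-0.3, -0.6, -0.7]
opening: 0.0404
t: 6.68
ee_pos: [0.4827, 0.2732, 0.4056]
tool_rot: [-1.569, 0.001, -1.482]
wrist_force: [0.6, 0.7, 3.7]
opening: 0.0197
(array([0.4827, 0.2732, 0.4056]), array([[ 0.0887,  0.0021,  0.9961],
       [-0.9961,  0.0008,  0.0887],
       [-0.0006, -1.    ,  0.0022]]), {'t': 6.6833, 'joints': array([ 0.3896,  0.2442,  1.5473, -0.0001,  1.3478,  1.8717]), 'qd': array([ 0.0019, -0.0003, -0.0014, -0.0012, -0.0003,  0.0017]), 'joint_efforts': array([ -0.2033, -37.941 , -22.9436,  -0.117 ,   0.1735,  -0.0048]), 'ee_pos': array([0.4827, 0.2732, 0.4056]), 'tool_rot': array([-1.5686,  0.0006, -1.482 ]), 'wrist_force': array([0.5715, 0.6568, 3.7395]), 'torque': array([ 0.075 , -0.0685,  0.0043]), 'opening': 0.019712079776488898})
```

View pics/w4.png

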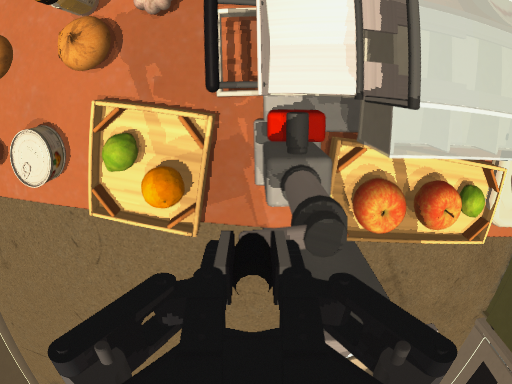

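```bash
cat > circ.py <<'E'
import sys; from h import *
# circle table in tool axes, cm, rounded to 1 mm at absolute positions
phi0=np.radians(float(sys.argv[1])); step=float(sys.argv[2]); n=int(sys.argv[3]); r=4.5
yaw=-1.482
R=np.array([[np.cos(yaw),-np.sin(yaw)],[np.sin(yaw),np.cos(yaw)]]) # cols: tool x, tool z? 
tx=np.array([np.cos(yaw),np.sin(yaw)]); tz=np.array([-np.sin(yaw),np.cos(yaw)])
P=[]
for k in range(5*n+1):
    th=step*k; d=r*np.array([np.cos(phi0-th)-np.cos(phi0),np.sin(phi0-th)-np.sin(phi0)])
    P.append([round(float(d@tx),1),round(float(d@tz),1)])
P=np.array(P)
for c in range(n):
    print(c,step*5*(c+1),[[round(float(a),1),0,round(float(b),1)] for a,b in P[5*c+1:5*c+6]-P[5*c]])
E
python3 circ.py 100 0.25 10
```

```text
0 1.25 [[0.0, 0, 1.1], [0.4, 0, 2.2], [0.9, 0, 3.2], [1.7, 0, 3.9], [2.7, 0, 4.5]]
1 2.5 [[1.1, 0, 0.3], [2.2, 0, 0.4], [3.3, 0, 0.1], [4.3, 0, -0.4], [5.1, 0, -1.1]]
2 3.75 [[0.7, 0, -0.9], [1.1, 0, -2.0], [1.2, 0, -3.1], [1.0, 0, -4.2], [0.6, 0, -5.3]]
3 5.0 [[-0.7, 0, -0.9], [-1.6, 0, -1.6], [-2.6, 0, -2.0], [-3.7, 0, -2.2], [-4.8, 0, -2.1]]
4 6.25 [[-1.1, 0, 0.3], [-2.0, 0, 0.9], [-2.8, 0, 1.8], [-3.3, 0, 2.8], [-3.6, 0, 3.9]]
5 7.5 [[0.0, 0, 1.1], [0.3, 0, 2.2], [0.9, 0, 3.1], [1.6, 0, 4.0], [2.6, 0, 4.6]]
6 8.75 [[1.0, 0, 0.3], [2.2, 0, 0.4], [3.3, 0, 0.2], [4.3, 0, -0.3], [5.1, 0, -1.0]]
7 10.0 [[0.7, 0, -0.9], [1.1, 0, -2.0], [1.3, 0, -3.1], [1.2, 0, -4.2], [0.8, 0, -5.2]]
8 11.25 [[-0.7, 0, -0.9], [-1.5, 0, -1.7], [-2.6, 0, -2.2], [-3.7, 0, -2.4], [-4.8, 0, -2.4]]
9 12.5 [[-1.0, 0, 0.4], [-2.0, 0, 1.0], [-2.8, 0, 1.8], [-3.4, 0, 2.7], [-3.7, 0, 3.8]]
```

```bash

python3 -m inch '{"slide":[[0,0,1.1],[0.4,0,2.2],[0.9,0,3.2],[1.7,0,3.9],[2.7,0,4.5]],"twist":[[0,0,0],[0,0,0],[0,0,0],[0,0,0],[0,0,0]],"claw":[0,0,0,0,0]}'
python3 - <<'E'
from h import *
cv2.imwrite("pics/w5.png",read_camera("wrist"));cv2.imwrite("pics/s5.png",cv2.resize(read_camera("scene")[120:310,190:420],None,fx=3,fy=3));print(observe()["wrist_force"])
E
```

```text
t: 7.15
ee_pos: [0.5302, 0.2518, 0.4055]
tool_rot: [-1.57, 0.005, -1.481]
wrist_force: [-2.2, 5.5, 4.6]
opening: 0.0198
[0.81698933 0.81265848 5.53145212]
```

View pics/w5.png

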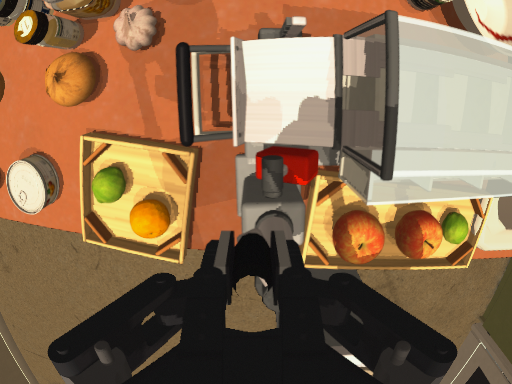

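```bash

python3 -m inch '{"slide":[[1.1,0,0.3],[2.2,0,0.4],[3.3,0,0.1],[4.3,0,-0.4],[5.1,0,-1.1]],"twist":[[0,0,0],[0,0,0],[0,0,0],[0,0,0],[0,0,0]],"claw":[0,0,0,0,0]}'
python3 -m inch '{"slide":[[0.7,0,-0.9],[1.1,0,-2.0],[1.2,0,-3.1],[1.0,0,-4.2],[0.6,0,-5.3]],"twist":[[0,0,0],[0,0,0],[0,0,0],[0,0,0],[0,0,0]],"claw":[0,0,0,0,0]}'
python3 - <<'E'
from h import *
cv2.imwrite("pics/w6.png",read_camera("wrist"));print(observe()["wrist_force"],observe()["ee_pos"])
E
```

```text
t: 7.67
ee_pos: [0.5254, 0.1996, 0.4056]
tool_rot: [-1.564, 0.005, -1.482]
wrist_force: [4.3, 6.6, 0.7]
opening: 0.0198
t: 8.08
ee_pos: [0.4742, 0.1871, 0.4057]
tool_rot: [-1.56, -0.002, -1.483]
wrist_force: [10.7, -0.2, -0.5]
opening: 0.02
[ 4.61143367 -0.11472531  0.56748159] [0.47188258 0.18791414 0.40563549]
```

View pics/w6.png

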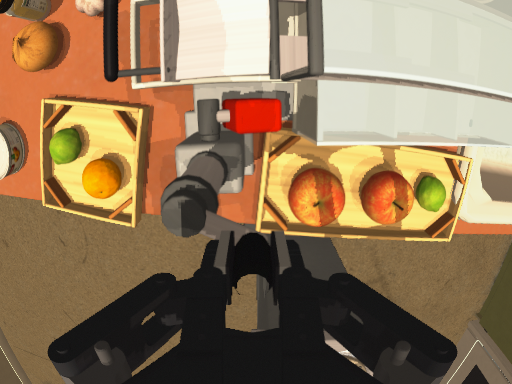

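```bash

python3 -m inch '{"slide":[[-0.7,0,-0.9],[-1.6,0,-1.6],[-2.6,0,-2.0],[-3.7,0,-2.2],[-4.8,0,-2.1]],"twist":[[0,0,0],[0,0,0],[0,0,0],[0,0,0],[0,0,0]],"claw":[0,0,0,0,0]}'
python3 -m inch '{"slide":[[-1.1,0,0.3],[-2.0,0,0.9],[-2.8,0,1.8],[-3.3,0,2.8],[-3.6,0,3.9]],"twist":[[0,0,0],[0,0,0],[0,0,0],[0,0,0],[0,0,0]],"claw":[0,0,0,0,0]}'
python3 -m inch '{"slide":[[0,0,1.1],[0.3,0,2.2],[0.9,0,3.1],[1.6,0,4.0],[2.6,0,4.6]],"twist":[[0,0,0],[0,0,0],[0,0,0],[0,0,0],[0,0,0]],"claw":[0,0,0,0,0]}'
python3 - <<'E'
from h import *
cv2.imwrite("pics/w7.png",read_camera("wrist"));print(observe()["wrist_force"],observe()["ee_pos"])
E
```

```text
t: 8.55
ee_pos: [0.4462, 0.2316, 0.4055]
tool_rot: [-1.57, -0.009, -1.482]
wrist_force: [0.0, -10.0, 6.7]
opening: 0.0197
t: 8.97
ee_pos: [0.4795, 0.2728, 0.4053]
tool_rot: [-1.579, -0.002, -1.481]
wrist_force: [-7.5, -3.0, 10.3]
opening: 0.0199
t: 9.38
ee_pos: [0.5294, 0.2533, 0.4055]
tool_rot: [-1.572, 0.006, -1.481]
wrist_force: [-3.7, 7.1, 4.2]
opening: 0.0196
[-1.83947252  2.21318444  7.52073104] [0.53075003 0.25123769 0.40543934]
```

View pics/w7.png

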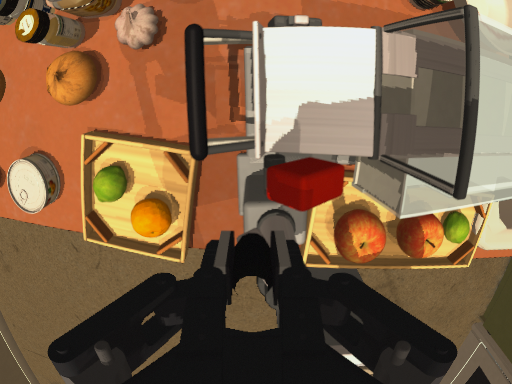

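```bash

python3 -m inch '{"slide":[[1.0,0,0.3],[2.2,0,0.4],[3.3,0,0.2],[4.3,0,-0.3],[5.1,0,-1.0]],"twist":[[0,0,0],[0,0,0],[0,0,0],[0,0,0],[0,0,0]],"claw":[0,0,0,0,0]}'
python3 -m inch '{"slide":[[0.7,0,-0.9],[1.1,0,-2.0],[1.3,0,-3.1],[1.2,0,-4.2],[0.8,0,-5.2]],"twist":[[0,0,0],[0,0,0],[0,0,0],[0,0,0],[0,0,0]],"claw":[0,0,0,0,0]}'
python3 - <<'E'
from h import *
cv2.imwrite("pics/w8.png",read_camera("wrist"));print(observe()["wrist_force"],observe()["ee_pos"])
E
```

```text
t: 9.85
ee_pos: [0.5259, 0.2003, 0.4056]
tool_rot: [-1.565, 0.004, -1.482]
wrist_force: [2.5, 5.3, 2.1]
opening: 0.0196
t: 10.27
ee_pos: [0.4734, 0.1872, 0.4055]
tool_rot: [-1.567, 0.002, -1.483]
wrist_force: [4.2, 4.0, 3.6]
opening: 0.0199
[0.37611137 5.65832106 3.86066501] [0.47124994 0.18812636 0.40547018]
```

View pics/w8.png

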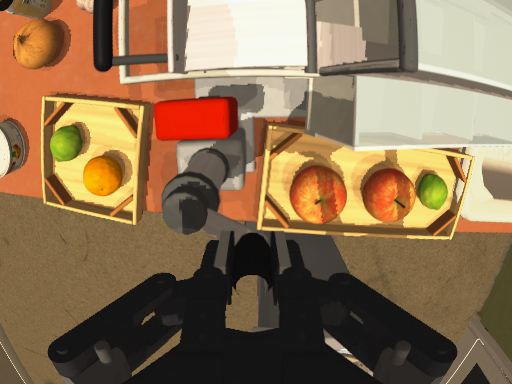

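```bash

python3 -m inch '{"slide":[[-0.4,0,-0.5],[-0.7,0,-0.9],[-1.1,0,-1.3],[-1.5,0,-1.7],[-1.5,0,-1.7]],"twist":[[0,0,0],[0,0,0],[0,0,0],[0,0,0],[0,0,0]],"claw":[0,0,0,0,0]}'
python3 -m inch '{"slide":[[-0.6,0,-0.3],[-1.1,0,-0.5],[-1.6,0,-0.6],[-1.6,0,-0.6],[-1.6,0,-0.6]],"twist":[[0,0,0],[0,0,0],[0,0,0],[0,0,0],[0,0,0]],"claw":[0,0,0,0,0]}'
```

```text
t: 10.73
ee_pos: [0.4548, 0.2017, 0.4054]
tool_rot: [-1.567, 0.003, -1.481]
wrist_force: [4.3, 5.9, 4.5]
opening: 0.02
t: 11.15
ee_pos: [0.4477, 0.2168, 0.4055]
tool_rot: [-1.568, 0.002, -1.481]
wrist_force: [3.3, 4.5, 4.1]
opening: 0.0197
```

```bash

python3 -m inch '{"slide":[[-0.3,0,0],[-0.6,0,-0.1],[-0.9,0,-0.1],[-0.9,0,-0.1],[-0.9,0,-0.1]],"twist":[[0,0,0],[0,0,0],[0,0,0],[0,0,0],[0,0,0]],"claw":[0,0,0,0,0]}'
python3 -m inch '{"slide":[[-0.2,0,0],[-0.4,0,0],[-0.6,0,0.1],[-0.6,0,0.1],[-0.6,0,0.1]],"twist":[[0,0,0],[0,0,0],[0,0,0],[0,0,0],[0,0,0]],"claw":[0,0,0,0,0]}'
python3 - <<'E'
from h import *
cv2.imwrite("pics/w9.png",read_camera("wrist"));print(observe()["wrist_force"],observe()["ee_pos"])
E
```

```text
t: 11.57
ee_pos: [0.4462, 0.2246, 0.4054]
tool_rot: [-1.568, -0.002, -1.481]
wrist_force: [4.5, -0.2, 5.7]
opening: 0.0199
t: 11.98
ee_pos: [0.4463, 0.2273, 0.4053]
tool_rot: [-1.57, -0.013, -1.481]
wrist_force: [4.8, -11.4, 9.1]
opening: 0.0196
[  3.45989994 -12.02095822   9.09635189] [0.44634793 0.2272708  0.40533655]
```

View pics/w9.png

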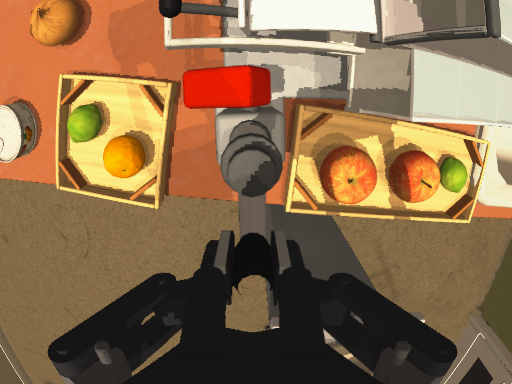

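The force reversed to −12 N, so the crank is against its stop. I'll release, rise and look at the raised sorter.

```bash

python3 -m inch '{"slide":[[0,0,0],[0,0,0],[0,0,0],[0,0,0],[0,-1.5,0]],"twist":[[0,0,0],[0,0,0],[0,0,0],[0,0,0],[0,0,0]],"claw":[0.3,0.5,0.6,0.6,0.6]}'
python3 -m inch '{"slide":[[0,-3,0],[0,-6,0],[0,-9,0],[0,-11,2],[-0.5,-12,5]],"twist":[[0,0,0],[0,0,0],[0,0,0],[0,0,0],[0,0,0]],"claw":[0.7,1,1,1,1]}'
python3 -m inch '{"slide":[[0,0,2],[-0.5,0,4],[-0.5,0,5],[-0.5,0,5],[-0.5,0,5]],"twist":[[0,0,0],[0,0,0],[0,0,0],[0,0,0],[0,0,0]],"claw":[1,1,1,1,1]}'
python3 - <<'E'
from see import *
np.set_printoptions(precision=3,suppress=True)
print(observe()["ee_pos"])
for c in ("wrist","scene","top"):
    m=camera_model(c);im=read_camera(c);cv2.imwrite(f"pics/{c}10.png",im)
    if c=="wrist":
        pickle.dump(m,open("m10.pkl","wb"))
        for x in fruits(im,m): print(x)
    for n in ("knob_center","scoop_seat","scoop_bar","scoop_hinge","bay_small","bay_medium","bay_large"):
        print(c,n,[(np.round(x["at"],1).tolist(),round(float(x["p"]),2)) for x in tip_of(c,n) if x["p"]>.2])
E
```

```text
t: 12.45
ee_pos: [0.4446, 0.2305, 0.4165]
tool_rot: [-1.579, -0.002, -1.482]
wrist_force: [-0.2, 0.8, -0.4]
opening: 0.0514
t: 12.87
ee_pos: [0.4935, 0.24, 0.5438]
tool_rot: [-1.567, 0.001, -1.481]
wrist_force: [0.0, 0.3, 0.2]
opening: 0.0852
t: 13.28
ee_pos: [0.5446, 0.2496, 0.5385]
tool_rot: [-1.574, -0.001, -1.482]
wrist_force: [0.1, -0.6, 0.3]
opening: 0.0852
[0.545 0.25  0.538]
('manda', 0.7, [171.4, 193.6], [156, 179, 187, 208], [0.44, 0.381, 0.032])
('apple', 0.71, [377.6, 206.0], [359, 187, 396, 225], [0.451, 0.012, 0.039])
wrist knob_center [([265.2, 271.5], 0.63), ([168.8, 194.7], 0.42)]
wrist scoop_seat [([296.1, 102.7], 0.77)]
wrist scoop_bar [([219.5, 103.5], 0.58)]
wrist scoop_hinge [([341.4, 104.8], 0.83), ([165.1, 176.1], 0.39)]
wrist bay_small [([369.9, 121.8], 0.9), ([114.5, 87.4], 0.73), ([341.5, 106.0], 0.3)]
wrist bay_medium []
wrist bay_large [([341.8, 104.1], 0.7), ([168.9, 192.5], 0.35), ([293.4, 102.5], 0.34)]
scene knob_center [([227.1, 265.9], 0.73), ([301.8, 199.9], 0.56)]
scene scoop_seat [([276.6, 174.2], 0.86)]
scene scoop_bar [([257.4, 169.9], 0.73)]
scene scoop_hinge [([295.1, 168.5], 0.58)]
scene bay_small [([314.6, 184.9], 0.8)]
scene bay_medium [([305.4, 197.0], 0.4), ([257.8, 169.9], 0.3)]
scene bay_large []
top knob_center []
top scoop_seat []
top scoop_bar []
top scoop_hinge [([324.4, 228.2], 0.58)]
top bay_small []
top bay_medium []
top bay_large [([199.7, 182.5], 0.65)]
```

View pics/wrist10.png

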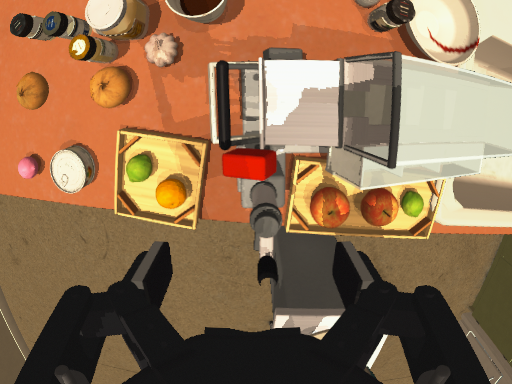

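View pics/scene10.png

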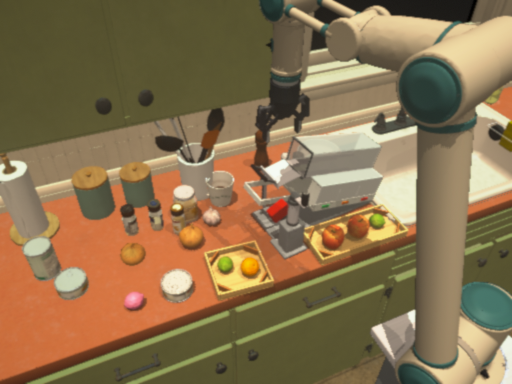

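```bash
python3 - <<'E'
from h import *
import pickle
np.set_printoptions(precision=4,suppress=True)
m=pickle.load(open("m10.pkl","rb"))
o=ray("wrist",(250,180),m)[0]; print("cam",o)
for n,w,s in [("seat",(296.1,102.7),(276.6,174.2)),("bar",(223,103.5),(257.4,169.9)),("hinge",(341.4,104.8),(295.1,168.5))]:
    print(n,tri(ray("wrist",w,m),ray("scene",s)))
for n,w,z in [("seat",(296.1,102.7),.209),("bar c",(223,104),.254),("bar far",(223,64),.254),("bar near",(223,145),.254),("wall far",(264,60),.23),("wall near",(264,145),.23),("hinge",(341,105),.215)]:
    print(n,onz("wrist",w,z,m))
s=cv2.imread("pics/scene10.png");cv2.imwrite("pics/s_z10.png",cv2.resize(s[120:230,230:400],None,fx=4.6,fy=4.6,interpolation=cv2.INTER_CUBIC))
s=cv2.imread("pics/wrist10.png");cv2.imwrite("pics/w_z10.png",cv2.resize(s[40:180,195:420],None,fx=3.5,fy=3.5,interpolation=cv2.INTER_CUBIC))
E
```

```text
cam [0.6261 0.2562 0.5067]
seat (array([0.6179, 0.212 , 0.1833]), [np.float64(0.00470585424080302), np.float64(0.004705854240802983)])
bar (array([0.6111, 0.2835, 0.226 ]), [np.float64(0.0015589925517342706), np.float64(0.001558992551734302)])
hinge (array([0.62  , 0.1549, 0.1849]), [np.float64(0.002018885018591191), np.float64(0.002018885018591163)])
seat [0.617  0.2114 0.209 ]
bar c [0.6115 0.2795 0.254 ]
bar far [0.6455 0.2822 0.254 ]
bar near [0.5761 0.277  0.254 ]
wall far [0.6542 0.2479 0.23  ]
wall near [0.5747 0.2403 0.23  ]
hinge [0.6209 0.1666 0.215 ]
```

View pics/s_z10.png

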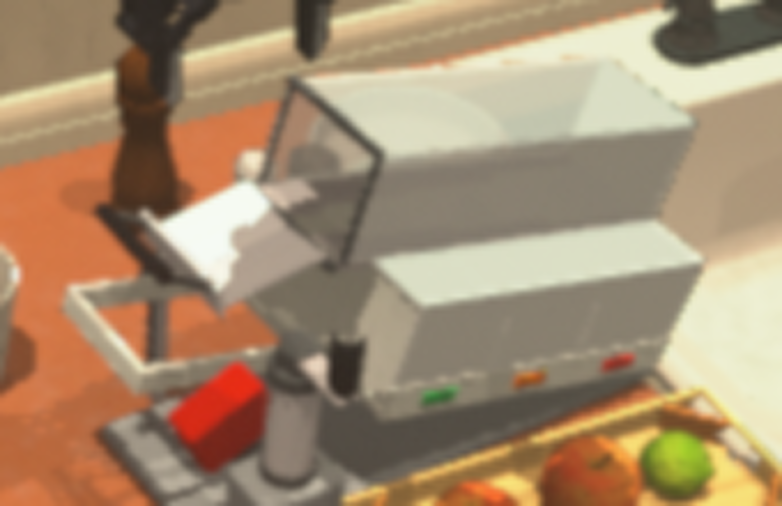

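View pics/w_z10.png

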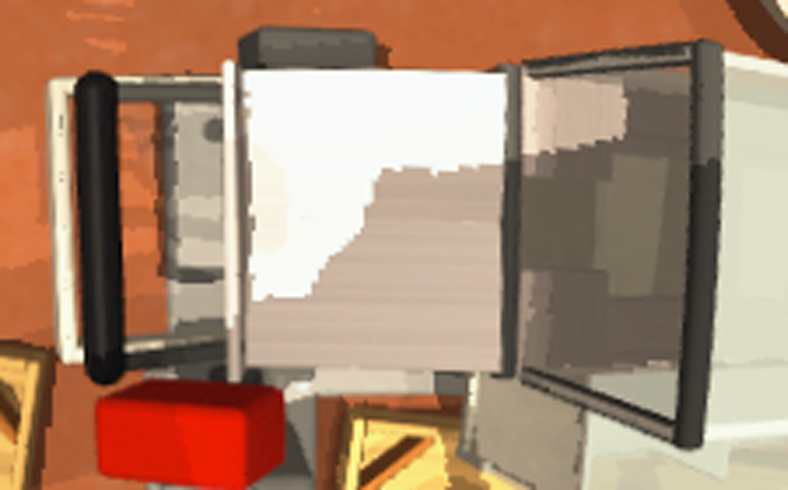

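```bash
python3 - <<'E'
from h import *
import pickle
np.set_printoptions(precision=4,suppress=True)
m=pickle.load(open("m10.pkl","rb"))
def W(x,y): return ray("wrist",(195+x/3.5,40+y/3.5),m)
def S(x,y): return ray("scene",(230+x/4.6,120+y/4.6))
for n,w,s in [("bar far end",(96,74),(100,208)),("roof head topleft",(708,45),(295,82)),("roof head near",(688,445),(382,155)),("wall far top",(230,62),(143,210)),("wall near top",(234,380),(218,308)),("roof head bottom near",(510,372),(340,265)),("floor far front",(510,66),(252,180))]:
    print(n,tri(W(*w),S(*s)))
E
```

```text
bar far end (array([0.6509, 0.2864, 0.216 ]), [np.float64(0.0006740621152853983), np.float64(0.0006740621152852822)])
roof head topleft (array([0.6776, 0.1317, 0.2568]), [np.float64(5.092828216166172e-05), np.float64(5.092828216174116e-05)])
roof head near (array([0.574 , 0.1245, 0.2646]), [np.float64(0.00019131209763786257), np.float64(0.0001913120976379655)])
wall far top (array([0.6595, 0.2504, 0.1972]), [np.float64(3.3641982406673825e-05), np.float64(3.3641982406741764e-05)])
wall near top (array([0.5625, 0.2407, 0.1848]), [np.float64(0.0010710571184433186), np.float64(0.00107105711844339)])
roof head bottom near (array([0.5731, 0.1486, 0.1821]), [np.float64(0.0013078238352191942), np.float64(0.0013078238352193059)])
floor far front (array([0.6706, 0.164 , 0.1889]), [np.float64(0.000908412343745749), np.float64(0.0009084123437456903)])
```

```bash
cat > col.py <<'E'
from h import *
H={"lime":((35,90,40),(65,255,255),.027,.023),"mand":((14,170,120),(24,255,255),.032,.028),"apple":((0,100,60),(14,255,255),.039,.035)}
def balls(im,m,show=True):
    hsv=cv2.cvtColor(im,cv2.COLOR_BGR2HSV); f=f_of(m); out=[]
    for k,(lo,hi,z,r) in H.items():
        g=cv2.inRange(hsv,lo,hi)
        if k=="apple": g|=cv2.inRange(hsv,(172,100,60),(180,255,255))
        g=cv2.morphologyEx(g,cv2.MORPH_OPEN,np.ones((3,3)))
        n,l,st,c=cv2.connectedComponentsWithStats(g)
        for i in range(1,n):
            x,y,w,h,a=st[i]; p=onz("wrist",(x+w/2,y+h/2),z,m)
            o=ray("wrist",(x,y),m)[0]; d=np.linalg.norm(p-o); ex=2*r/d*f
            if .6<w/ex<1.5 and .6<h/ex<1.5 and a>.45*w*h and .37<p[0]<.53: out.append((k,p.round(3).tolist(),(x+w/2,y+h/2),(int(w),int(h)),round(ex,1)))
    if show:
        for o in out: print(*o)
    return out
E
python3 - <<'E'
from col import *
import pickle
for f,mm in (("w1","m1"),("w2","m2"),("wrist10","m10")):
    print(f);balls(cv2.imread(f"pics/{f}.png"),pickle.load(open(mm+".pkl","rb")))
E
```

```text
w1
lime [0.482, 0.453, 0.027] (np.float64(81.0), np.float64(90.5)) (28, 31) 28.0
mand [0.442, 0.392, 0.032] (np.float64(113.0), np.float64(117.5)) (36, 37) 36.5
apple [0.445, 0.114, 0.039] (np.float64(306.0), np.float64(129.0)) (52, 52) 51.1
apple [0.452, 0.019, 0.039] (np.float64(371.0), np.float64(132.5)) (48, 49) 47.9
w2
lime [0.481, 0.442, 0.027] (np.float64(114.0), np.float64(182.0)) (26, 28) 27.7
lime [0.456, -0.072, 0.027] (np.float64(417.5), np.float64(220.5)) (23, 27) 24.9
mand [0.44, 0.381, 0.032] (np.float64(149.0), np.float64(211.0)) (34, 32) 34.6
apple [0.442, 0.104, 0.039] (np.float64(324.5), np.float64(226.5)) (45, 47) 44.3
apple [0.45, 0.009, 0.039] (np.float64(379.5), np.float64(225.0)) (41, 44) 41.6
wrist10
lime [0.479, 0.442, 0.027] (np.float64(139.0), np.float64(168.5)) (24, 27) 25.6
lime [0.455, -0.072, 0.027] (np.float64(413.0), np.float64(204.5)) (20, 25) 22.6
mand [0.439, 0.381, 0.032] (np.float64(171.5), np.float64(194.0)) (31, 30) 31.7
apple [0.44, 0.103, 0.039] (np.float64(330.0), np.float64(208.0)) (40, 42) 39.6
apple [0.449, 0.011, 0.039] (np.float64(378.0), np.float64(207.0)) (36, 38) 37.4
```

```bash

python3 -m inch '{"slide":[[2.7,0.8,-2.3],[5.5,1.6,-4.7],[8.2,2.4,-7],[11,3.2,-9.4],[13.7,4,-11.7]],"twist":[[0,-0.08,0],[0,-0.16,0],[0,-0.24,0],[0,-0.32,0],[0,-0.41,0]],"claw":[1,1,1,1,1]}'
python3 -m inch '{"slide":[[0,4,0],[0,8,0],[0,12,0],[0,16,0],[0,18,0]],"twist":[[0,0,0],[0,0,0],[0,0,0],[0,0,0],[0,0,0]],"claw":[1,1,1,1,1]}'
cat > look.py <<'E'
import sys
from col import *
np.set_printoptions(precision=4,suppress=True)
read_camera("wrist")
p,R,s=pose();m=camera_model("wrist");im=read_camera("wrist");cv2.imwrite(f"pics/{sys.argv[1]}.png",im)
print("tcp",p,"rot",s["tool_rot"],"t",round(s["t"],2),"F",s["wrist_force"].round(1),"open",round(s["opening"],4))
bs=balls(im,m,False)
for k,q,px,wh,ex in bs:
    d=R.T@(np.array(q)-p); print(k,q,[round(float(v),1) for v in px],wh,ex,"slide cm x,z:",d[[0,2]].round(4)*100)
E
python3 look.py w11
```

```text
t: 15.05
ee_pos: [0.439, 0.1017, 0.4993]
tool_rot: [-1.571, -0.001, -1.067]
wrist_force: [0.6, -1.1, 0.7]
opening: 0.0854
t: 15.47
ee_pos: [0.4383, 0.1024, 0.3159]
tool_rot: [-1.576, 0.002, -1.072]
wrist_force: [-0.3, 0.5, -0.1]
opening: 0.0851
tcp [0.4376 0.1023 0.3137] rot [-1.5813  0.0047 -1.0724] t 15.52 F [-1.9  0.  -3.3] open 0.0854
lime [0.466, -0.065, 0.027] [405.0, 229.5] (34, 27) 41.4 slide cm x,z: [16.19 -5.21]
apple [0.442, 0.104, 0.039] [254.0, 179.0] (82, 84) 81.8 slide cm x,z: [0.19 0.75]
apple [0.451, 0.009, 0.039] [348.0, 217.0] (76, 70) 73.8 slide cm x,z: [ 8.96 -3.  ]
```

View pics/w11.png

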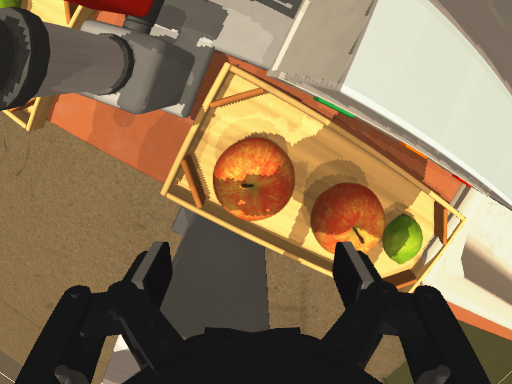

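```bash

python3 -m inch '{"slide":[[0.1,3,0.1],[0.1,6,0.3],[0.1,8,0.3],[0.1,8,0.3],[0.1,8,0.3]],"twist":[[0,0,0],[0,0,0],[0,0,0],[0,0,0],[0,0,0]],"claw":[1,1,1,1,1]}'
python3 look.py w12
```

```text
t: 15.98
ee_pos: [0.4444, 0.1034, 0.2406]
tool_rot: [-1.57, -0.0, -1.072]
wrist_force: [0.0, -0.4, -0.6]
opening: 0.0856
tcp [0.4448 0.1034 0.2414] rot [-1.568  -0.0014 -1.0719] t 16.03 F [0.1 0.4 0.4] open 0.0856
lime [0.468, -0.066, 0.027] [433.5, 275.0] (37, 32) 48.7 slide cm x,z: [15.96 -6.13]
apple [0.441, 0.104, 0.039] [248.0, 228.0] (110, 114) 109.0 slide cm x,z: [-0.26 -0.36]
```

View pics/w12.png

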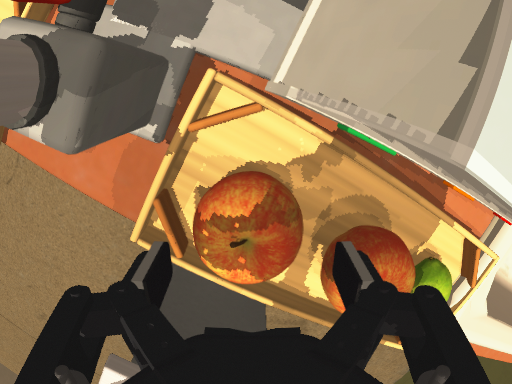

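```bash

python3 -m inch '{"slide":[[-0.1,1.5,-0.2],[-0.2,3,-0.3],[-0.2,4.8,-0.3],[-0.2,4.8,-0.3],[-0.2,4.8,-0.3]],"twist":[[0,0,0],[0,0,0],[0,0,0],[0,0,0],[0,0,0]],"claw":[1,1,1,1,0.9]}' 30
python3 -m inch '{"slide":[[0,0,0],[0,0,0],[0,0,0],[0,0,0],[0,0,0]],"twist":[[0,0,0],[0,0,0],[0,0,0],[0,0,0],[0,0,0]],"claw":[0.5,0.5,0.5,0.5,0.5]}' 30
python3 -m inch '{"slide":[[0,-1,0],[0,-2,0],[0,-3,0],[0,-4,0],[0,-5,0]],"twist":[[0,0,0],[0,0,0],[0,0,0],[0,0,0],[0,0,0]],"claw":[0.5,0.5,0.5,0.5,0.5]}' 30
python3 look.py w13
```

```text
t: 16.5
ee_pos: [0.4405, 0.1036, 0.1928]
tool_rot: [-1.569, -0.001, -1.072]
wrist_force: [0.5, 0.1, 0.2]
opening: 0.0772
t: 16.92
ee_pos: [0.4412, 0.1034, 0.1936]
tool_rot: [-1.567, -0.003, -1.071]
wrist_force: [1.1, -1.7, 7.4]
opening: 0.0682
t: 17.33
ee_pos: [0.4398, 0.1037, 0.2427]
tool_rot: [-1.57, 0.0, -1.072]
wrist_force: [0.4, 0.2, -2.1]
opening: 0.0684
tcp [0.4406 0.1038 0.2444] rot [-1.5667 -0.0014 -1.0722] t 17.38 F [ 0.2  0.2 -0.5] open 0.0685
lime [0.467, -0.066, 0.027] [435.0, 270.5] (36, 33) 48.3 slide cm x,z: [16.14 -5.89]
apple [0.461, 0.013, 0.039] [375.5, 251.5] (83, 65) 93.3 slide cm x,z: [ 8.92 -2.63]
```

View pics/w13.png

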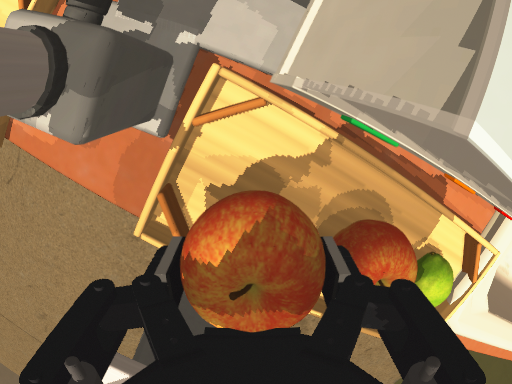

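```bash

python3 -m inch '{"slide":[[0,-4,0],[0,-8,0],[0,-12,0],[0,-16,0],[0,-20,0]],"twist":[[0,0,0],[0,-0.11,0],[0,-0.22,0],[0,-0.33,0],[0,-0.44,0]],"claw":[0.5,0.5,0.5,0.5,0.5]}' 30
python3 -m inch '{"slide":[[1.3,-1.5,3],[2.6,-3,6],[3.9,-4.5,9],[5.2,-5,12],[6.4,-5,14.8]],"twist":[[0,-0.11,0],[0,-0.22,0],[0,-0.33,0],[0,-0.44,0],[0,-0.55,0]],"claw":[0.5,0.5,0.5,0.5,0.5]}' 30
cat > togo.py <<'E'
import sys
from h import *
np.set_printoptions(precision=4,suppress=True)
p,R,s=pose(); q=np.array([float(v) for v in sys.argv[1:4]]); yaw=s["tool_rot"][2]
tx=np.array([np.cos(yaw),np.sin(yaw)]);tz=np.array([-np.sin(yaw),np.cos(yaw)]);d=(q-p)*100
print("tcp",p,"rot",s["tool_rot"],"F",s["wrist_force"].round(1),"open",round(s["opening"],4),"t",round(s["t"],2))
print("slide [%.1f, %.1f, %.1f]"%(d[:2]@tx,-d[2],d[:2]@tz),"twist y %.2f"%(-(float(sys.argv[4])-yaw) if len(sys.argv)>4 else 0))
E
python3 togo.py 0.615 0.206 0.5 0.089
```

```text
t: 17.85
ee_pos: [0.4392, 0.1036, 0.4433]
tool_rot: [-1.571, 0.001, -0.627]
wrist_force: [1.6, 0.4, -1.6]
opening: 0.0685
t: 18.27
ee_pos: [0.5804, 0.1863, 0.4931]
tool_rot: [-1.57, -0.003, -0.076]
wrist_force: [-0.4, -0.2, -2.2]
opening: 0.0686
tcp [0.5804 0.1863 0.4931] rot [-1.5696 -0.0031 -0.0764] F [-0.4 -0.2 -2.2] open 0.0686 t 18.27
slide [3.3, -0.7, 2.2] twist y -0.17
```

```bash

python3 -m inch '{"slide":[[1.5,0,1],[3.3,0,2.2],[3.3,0,2.2],[3.3,2,2.2],[3.3,5,2.2]],"twist":[[0,-0.08,0],[0,-0.17,0],[0,-0.17,0],[0,-0.17,0],[0,-0.17,0]],"claw":[0.5,0.5,0.5,0.5,0.5]}' 30
python3 look.py w14; python3 togo.py 0.615 0.206 0.374 0.089
```

```text
t: 18.68
ee_pos: [0.6143, 0.2047, 0.4435]
tool_rot: [-1.57, -0.006, 0.087]
wrist_force: [0.8, -0.7, -2.0]
opening: 0.0685
tcp [0.6123 0.2042 0.4343] rot [-1.5721  0.0108  0.0873] t 18.73 F [-2.2  0.  -7. ] open 0.0683
mand [0.44, 0.376, 0.032] [134.0, 17.0] (38, 34) 40.1 slide cm x,z: [-15.23  18.67]
apple [0.443, 0.015, 0.039] [136.0, 267.0] (36, 38) 43.3 slide cm x,z: [-18.08 -17.32]
tcp [0.6121 0.2041 0.4358] rot [-1.5724  0.0126  0.0872] F [-0.1  0.2 -2.3] open 0.0684 t 18.78
slide [0.3, 6.2, 0.2] twist y -0.00
```

View pics/w14.png

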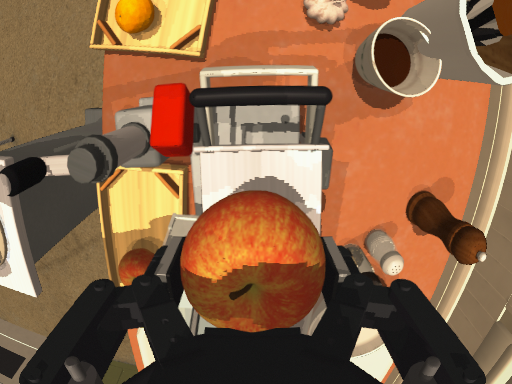

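```bash
python3 - <<'E'
from h import *
import pickle
np.set_printoptions(precision=4,suppress=True)
m=pickle.load(open("m10.pkl","rb")); read_camera("wrist"); n=camera_model("wrist"); im=read_camera("wrist");cv2.imwrite("pics/w15.png",im); pickle.dump(n,open("m15.pkl","wb"))
def W(x,y): return ray("wrist",(195+x/3.5,40+y/3.5),m)
cv2.imwrite("pics/w15z.png",cv2.resize(im[60:220,170:350],None,fx=4.4,fy=3.7,interpolation=cv2.INTER_CUBIC))
print(pose()[0])
E
python3 togo.py 0.618 0.206 0.374 0.089
```

```text
[0.6134 0.2043 0.4411]
tcp [0.6134 0.2043 0.4411] rot [-1.5711  0.0024  0.0875] F [ 1.1 -0.4 -0.5] open 0.0684 t 18.88
slide [0.5, 6.7, 0.1] twist y -0.00
```

View pics/w15z.png

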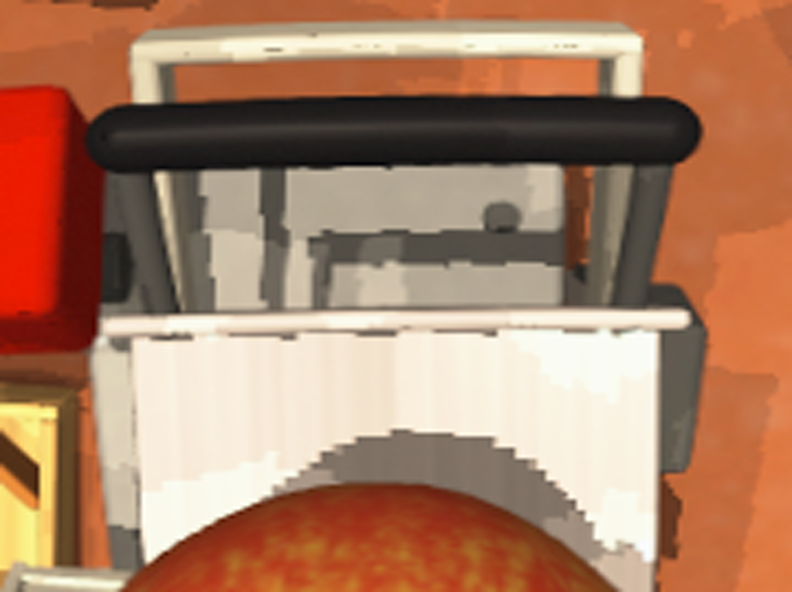

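```bash
python3 - <<'E'
from h import *
import pickle
np.set_printoptions(precision=4,suppress=True)
m=pickle.load(open("m10.pkl","rb"));n=pickle.load(open("m15.pkl","rb"))
def W(x,y): return ray("wrist",(195+x/3.5,40+y/3.5),m)
def V(x,y): return ray("wrist",(170+x/4.4,60+y/3.7),n)
def S(x,y): return ray("scene",(230+x/4.6,120+y/4.6))
for k,a,b in [("bar mid",(100,228),(395,131)),("bar far",(97,74),(700,130)),("bar near",(106,382),(90,131)),("wall mid",(233,221),(395,320)),("wall far",(231,62),(690,320)),("wall near",(236,380),(100,324))]:
    print(k,tri(W(*a),V(*b)))
print("bar far 3",tri(W(97,74),V(700,130),S(100,208)))
print("wall far 3",tri(W(231,62),V(690,320),S(143,210)))
E
```

```text
bar mid (array([0.6088, 0.2819, 0.2227]), [np.float64(0.00026470342623162446), np.float64(0.0002647034262314223)])
bar far (array([0.6509, 0.2865, 0.2252]), [np.float64(0.0009067962077504032), np.float64(0.0009067962077504723)])
bar near (array([0.5619, 0.2785, 0.2031]), [np.float64(0.000141071895698464), np.float64(0.00014107189569827994)])
wall mid (array([0.6127, 0.2454, 0.1981]), [np.float64(0.0002509341421315789), np.float64(0.00025093414213160235)])
wall far (array([0.6594, 0.2508, 0.204 ]), [np.float64(0.0007799645009677743), np.float64(0.0007799645009678013)])
wall near (array([0.5635, 0.2394, 0.1919]), [np.float64(5.781762612307011e-05), np.float64(5.7817626123153486e-05)])
bar far 3 (array([0.6521, 0.2865, 0.2157]), [np.float64(0.0008195074732438818), np.float64(0.0018644389698069593), np.float64(0.0013831879273351225)])
wall far 3 (array([0.6606, 0.2501, 0.1967]), [np.float64(0.0009584177551321052), np.float64(0.001237082646750611), np.float64(0.0003438345522165145)])
```

```bash

python3 -m inch '{"slide":[[0.1,2,0],[0.3,4,0.1],[0.3,5.5,0.1],[0.3,6.4,0.1],[0.3,6.4,0.1]],"twist":[[0,0,0],[0,0,0],[0,0,0],[0,0,0],[0,0,0]],"claw":[0.5,0.5,0.5,0.5,0.5]}' 30
python3 -m inch '{"slide":[[0,0.2,0],[0,0.3,0],[0,0.3,0],[0,0.3,0],[0,0.3,0]],"twist":[[0,0,0],[0,0,0],[0,0,0],[0,0,0],[0,0,0]],"claw":[0.5,0.5,0.5,0.5,0.5]}' 30
python3 look.py w16
```

```text
t: 19.3
ee_pos: [0.6164, 0.2055, 0.3771]
tool_rot: [-1.571, 0.002, 0.088]
wrist_force: [0.0, -0.3, -2.0]
opening: 0.068
t: 19.72
ee_pos: [0.6167, 0.2057, 0.3755]
tool_rot: [-1.571, -0.001, 0.088]
wrist_force: [0.1, 0.1, -2.2]
opening: 0.0686
tcp [0.6167 0.2057 0.3753] rot [-1.5708 -0.0011  0.088 ] t 19.77 F [ 0.  -0.2 -1.5] open 0.0685
```

View pics/w16.png

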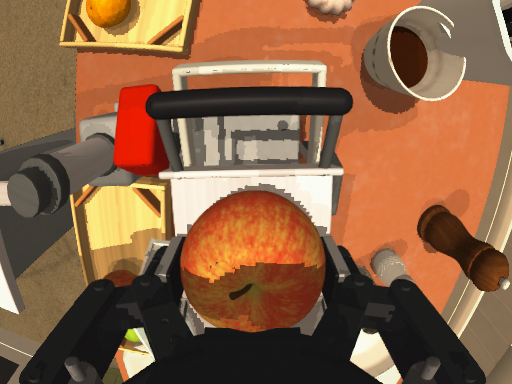

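```bash

python3 -m inch '{"slide":[[0,0.2,0],[0,0.3,0],[0,0.4,0],[0,0.4,0],[0,0.4,0]],"twist":[[0,0,0],[0,0,0],[0,0,0],[0,0,0],[0,0,0]],"claw":[0.5,0.5,0.5,0.5,0.5]}' 30
python3 -m inch '{"slide":[[0,0.2,0],[0,0.3,0],[0,0.4,0],[0,0.4,0],[0,0.4,0]],"twist":[[0,0,0],[0,0,0],[0,0,0],[0,0,0],[0,0,0]],"claw":[0.5,0.5,0.5,0.5,0.5]}' 30
```

```text
t: 20.23
ee_pos: [0.6165, 0.2059, 0.3729]
tool_rot: [-1.57, -0.003, 0.088]
wrist_force: [-2.2, -0.2, 6.8]
opening: 0.0683
t: 20.65
ee_pos: [0.616, 0.2062, 0.3726]
tool_rot: [-1.569, -0.006, 0.088]
wrist_force: [-6.5, 0.4, 21.2]
opening: 0.0682
```

```bash

python3 -m inch '{"slide":[[0,-0.2,0],[0,-0.4,0],[0,-0.4,0],[0,-0.4,0],[0,-0.4,0]],"twist":[[0,0,0],[0,0,0],[0,0,0],[0,0,0],[0,0,0]],"claw":[0.5,0.5,0.9,1,1]}' 30
python3 -m inch '{"slide":[[0,0,0],[0,0,0],[0,-2,0],[0,-5,0],[0,-9,0]],"twist":[[0,0,0],[0,0,0],[0,0,0],[0,0,0],[0,0,0]],"claw":[1,1,1,1,1]}' 30
python3 look.py w17
```

```text
t: 21.07
ee_pos: [0.6166, 0.2056, 0.3701]
tool_rot: [-1.571, 0.001, 0.088]
wrist_force: [-0.3, -0.5, -0.5]
opening: 0.0854
t: 21.48
ee_pos: [0.6163, 0.2056, 0.458]
tool_rot: [-1.572, 0.008, 0.088]
wrist_force: [0.6, 0.8, -0.6]
opening: 0.0858
tcp [0.6175 0.2059 0.4694] rot [-1.5695 -0.0116  0.088 ] t 21.53 F [2.7 0.6 5.7] open 0.0856
mand [0.441, 0.382, 0.032] [133.5, 21.0] (35, 38) 37.0 slide cm x,z: [-16.54  19.04]
apple [0.444, 0.016, 0.039] [134.5, 257.0] (33, 34) 40.8 slide cm x,z: [-19.45 -17.45]
```

View pics/w17.png

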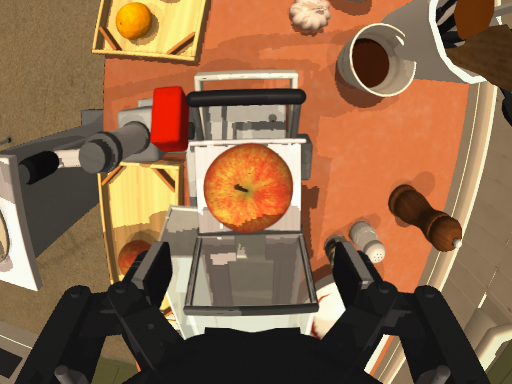

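The apple lies in the scoop against the wall. I'll turn to the bar.

```bash

python3 -m inch '{"slide":[[0,0,1.5],[0,0,3.5],[0,0,5.5],[0,0,7.7],[0,0,7.7]],"twist":[[0,0.12,0],[0,0.24,0],[0,0.36,0],[0,0.48,0],[0,0.6,0]],"claw":[0.8,0.6,0.4,0.3,0.28]}' 30
python3 -m inch '{"slide":[[0,0,0],[0,0,0],[0,0,0],[0,0,0],[0,0,0]],"twist":[[0,0.12,0],[0,0.24,0],[0,0.36,0],[0,0.48,0],[0,0.6,0]],"claw":[0.28,0.28,0.28,0.28,0.28]}' 30
python3 -m inch '{"slide":[[0,0,0],[0,0,0],[0,0,0],[0,0,0],[0,0,0]],"twist":[[0,0.12,0],[0,0.24,0],[0,0.37,0],[0,0.37,0],[0,0.37,0]],"claw":[0.28,0.28,0.28,0.28,0.28]}' 30
python3 look.py w18; python3 togo.py 0.609 0.282 0.383 -1.482
```

```text
t: 22.0
ee_pos: [0.6093, 0.2859, 0.4598]
tool_rot: [-1.569, 0.002, -0.515]
wrist_force: [0.2, 0.4, -0.4]
opening: 0.0257
t: 22.42
ee_pos: [0.6099, 0.2825, 0.4599]
tool_rot: [-1.572, 0.0, -1.118]
wrist_force: [-0.1, 0.9, 0.1]
opening: 0.0236
t: 22.83
ee_pos: [0.6099, 0.2824, 0.4601]
tool_rot: [-1.571, -0.0, -1.479]
wrist_force: [0.3, -0.3, -0.4]
opening: 0.0239
tcp [0.6099 0.2824 0.4602] rot [-1.5713 -0.0002 -1.4792] t 22.88 F [-0.5  0.   0.4] open 0.0238
lime [0.48, 0.442, 0.027] [143.0, 223.5] (28, 29) 28.6 slide cm x,z: [-17.09 -11.45]
mand [0.44, 0.382, 0.032] [179.5, 251.5] (35, 33) 34.8 slide cm x,z: [-11.48 -15.98]
tcp [0.6099 0.2824 0.4604] rot [-1.5711 -0.0002 -1.4796] F [ 0.5  0.2 -0.7] open 0.0241 t 22.93
slide [0.0, 7.7, -0.1] twist y 0.00
```

View pics/w18.png

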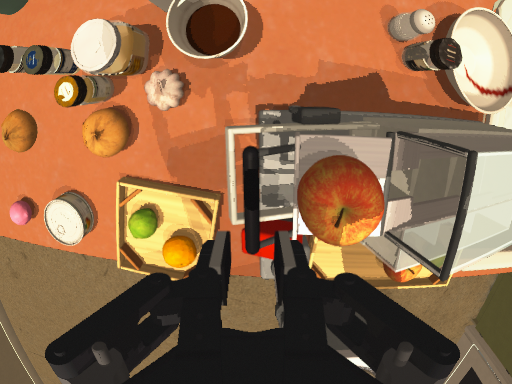

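```bash

python3 -m inch '{"slide":[[-0.2,2,0],[-0.2,4,0],[-0.2,5.5,0],[-0.2,6.6,0],[-0.2,7.6,0]],"twist":[[0,0,0],[0,0,0],[0,0,0],[0,0,0],[0,0,0]],"claw":[0.28,0.28,0.28,0.28,0.28]}' 30
python3 look.py w19
```

```text
t: 23.35
ee_pos: [0.6096, 0.2843, 0.3836]
tool_rot: [-1.572, -0.0, -1.481]
wrist_force: [-0.5, 0.4, 0.9]
opening: 0.0237
tcp [0.6093 0.2842 0.3816] rot [-1.5747 -0.0011 -1.4813] t 23.4 F [-0.1 -0.6 -2.2] open 0.0239
lime [0.481, 0.442, 0.027] [125.5, 247.0] (31, 34) 33.1 slide cm x,z: [-16.9  -11.23]
apple [0.437, -0.167, 0.039] [493.5, 285.5] (37, 23) 34.2 slide cm x,z: [ 43.36 -21.06]
```

View pics/w19.png

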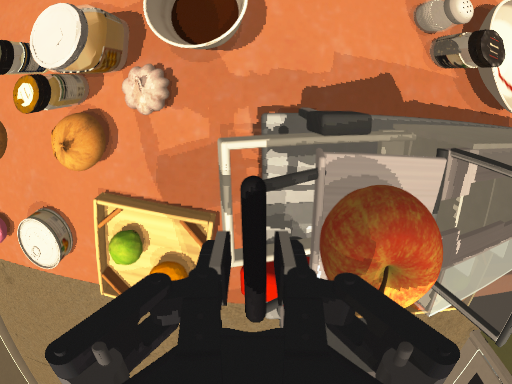

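```bash

python3 -m inch '{"slide":[[0,0,0],[0,0,0],[0,0,0],[0,0,0],[0,0,0]],"twist":[[0,0,0],[0,0,0],[0,0,0],[0,0,0],[0,0,0]],"claw":[0.05,0.05,0.05,0.05,0.05]}' 25
python3 -m inch '{"slide":[[0.3,-0.9,0],[0.7,-1.8,0],[1.1,-2.7,0],[1.6,-3.5,0],[2.2,-4.3,0]],"twist":[[0,0,0],[0,0,0],[0,0,0],[0,0,0],[0,0,0]],"claw":[0.05,0.05,0.05,0.05,0.05]}' 25
python3 look.py w20
```

```text
t: 23.87
ee_pos: [0.6098, 0.2835, 0.3848]
tool_rot: [-1.571, -0.002, -1.482]
wrist_force: [0.4, -5.3, -3.0]
opening: 0.0111
t: 24.28
ee_pos: [0.6117, 0.2627, 0.4293]
tool_rot: [-1.569, 0.003, -1.482]
wrist_force: [2.2, -0.4, -4.1]
opening: 0.0106
tcp [0.6117 0.2616 0.4311] rot [-1.5675  0.0015 -1.4825] t 24.33 F [ 0.3 -1.6 -2.9] open 0.011
lime [0.48, 0.443, 0.027] [124.5, 232.5] (27, 31) 29.5 slide cm x,z: [-19.17 -11.65]
mand [0.44, 0.382, 0.032] [163.0, 262.0] (36, 32) 36.1 slide cm x,z: [-13.45 -16.17]
mand [0.47, 0.017, 0.032] [397.5, 259.5] (29, 23) 33.4 slide cm x,z: [ 23.17 -16.4 ]
```

View pics/w20.png

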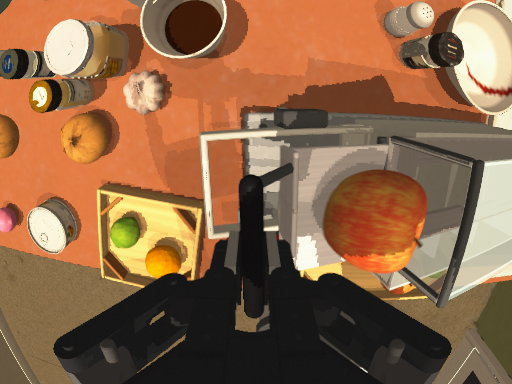

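The bar follows the arc and the apple is starting to roll. I'll continue to about 0.74.

```bash

python3 -m inch '{"slide":[[0.6,-0.7,0],[1.3,-1.4,0],[2.0,-2.1,0],[2.8,-2.7,0],[3.5,-3.1,0]],"twist":[[0,0,0],[0,0,0],[0,0,0],[0,0,0],[0,0,0]],"claw":[0.05,0.05,0.05,0.05,0.05]}' 25
python3 look.py w21
python3 -m inch '{"slide":[[0,0,0],[0,0,0],[0,0,0],[0,0,0],[0,0,0]],"twist":[[0,0,0],[0,0,0],[0,0,0],[0,0,0],[0,0,0]],"claw":[0.05,0.05,0.05,0.05,0.05]}' 25
python3 look.py w22; python3 - <<'E'
import cv2,numpy as np
cv2.imwrite("pics/w21_22.png",np.hstack([cv2.imread(f"pics/{n}.png")[80:330,130:] for n in ("w21","w22")]))
E
```

```text
t: 24.8
ee_pos: [0.6147, 0.2294, 0.4624]
tool_rot: [-1.564, 0.008, -1.48]
wrist_force: [-0.3, 7.8, 8.3]
opening: 0.0107
tcp [0.6147 0.2281 0.4634] rot [-1.5637  0.0057 -1.4814] t 24.85 F [1.3 6.4 7.6] open 0.011
lime [0.479, 0.441, 0.027] [116.0, 224.0] (26, 28) 27.1 slide cm x,z: [-22.17 -11.93]
mand [0.438, 0.382, 0.032] [150.0, 252.0] (34, 30) 33.4 slide cm x,z: [-16.66 -16.53]
apple [0.463, 0.28, 0.039] [210.5, 248.0] (59, 56) 45.3 slide cm x,z: [ -6.28 -14.95]
t: 25.32
ee_pos: [0.6146, 0.2293, 0.4625]
tool_rot: [-1.564, 0.006, -1.481]
wrist_force: [0.7, 6.2, 7.3]
opening: 0.0107
tcp [0.6146 0.2293 0.4625] rot [-1.564   0.0063 -1.4806] t 25.37 F [0.6 6.4 6.9] open 0.0104
lime [0.479, 0.443, 0.027] [115.5, 224.0] (25, 28) 27.2 slide cm x,z: [-22.23 -11.88]
mand [0.439, 0.381, 0.032] [151.0, 252.0] (34, 30) 33.5 slide cm x,z: [-16.42 -16.42]
apple [0.464, 0.281, 0.039] [211.0, 248.0] (58, 56) 45.4 slide cm x,z: [ -6.24 -14.82]
```

View pics/w21_22.png

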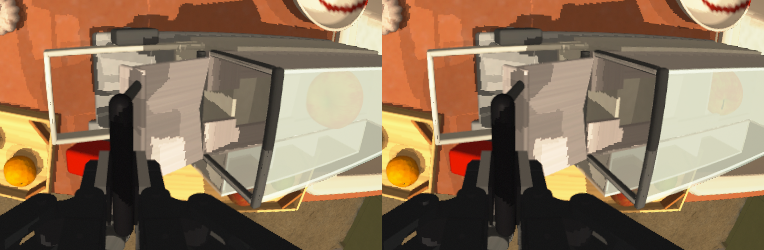

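```bash

python3 -m inch '{"slide":[[-0.7,0.4,0],[-1.5,1.0,0],[-2.2,1.7,0],[-2.9,2.4,0],[-3.5,3.1,0]],"twist":[[0,0,0],[0,0,0],[0,0,0],[0,0,0],[0,0,0]],"claw":[0.05,0.05,0.05,0.05,0.05]}' 25
python3 -m inch '{"slide":[[-0.6,0.8,0],[-1.1,1.6,0],[-1.5,2.5,0],[-1.9,3.4,0],[-2.2,4.3,0]],"twist":[[0,0,0],[0,0,0],[0,0,0],[0,0,0],[0,0,0]],"claw":[0.05,0.05,0.05,0.05,0.05]}' 25
python3 -m inch '{"slide":[[0,0,0],[0,0,0],[0,0,0],[0,0,0],[0,-1,0]],"twist":[[0,0,0],[0,0,0],[0,0,0],[0,0,0],[0,0,0]],"claw":[0.2,0.4,0.4,0.4,0.4]}' 25
python3 -m inch '{"slide":[[0,-4,0],[0,-8,0],[0,-12,0],[0,-12,0],[0,-12,0]],"twist":[[0,0,0],[0,0,0],[0,0,0],[0,0,0],[0,0,0]],"claw":[0.6,1,1,1,1]}' 25
python3 look.py w23; python3 -c "
from h import *
im=read_camera('scene');cv2.imwrite('pics/s23.png',cv2.resize(im[120:270,230:420],None,fx=4,fy=4,interpolation=cv2.INTER_CUBIC))"
```

```text
t: 25.83
ee_pos: [0.6116, 0.2635, 0.4281]
tool_rot: [-1.569, 0.001, -1.481]
wrist_force: [2.8, 3.4, 2.4]
opening: 0.0109
t: 26.25
ee_pos: [0.6099, 0.2838, 0.3836]
tool_rot: [-1.571, -0.003, -1.482]
wrist_force: [-2.5, -7.4, 39.1]
opening: 0.0111
t: 26.67
ee_pos: [0.6091, 0.2839, 0.3926]
tool_rot: [-1.576, -0.001, -1.482]
wrist_force: [0.4, 0.3, -0.4]
opening: 0.0344
t: 27.08
ee_pos: [0.6094, 0.2842, 0.5193]
tool_rot: [-1.563, 0.002, -1.482]
wrist_force: [0.3, -0.1, -0.6]
opening: 0.0855
tcp [0.6093 0.2842 0.5165] rot [-1.5679  0.0006 -1.4821] t 27.13 F [ 0.2  0.1 -0.5] open 0.0851
lime [0.479, 0.441, 0.027] [155.5, 211.0] (25, 26) 26.0 slide cm x,z: [-16.74 -11.74]
mand [0.439, 0.382, 0.032] [187.5, 236.5] (31, 29) 31.6 slide cm x,z: [-11.22 -16.24]
```

View pics/w23.png

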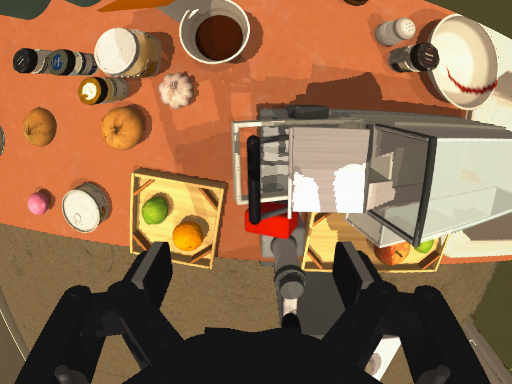

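View pics/s23.png

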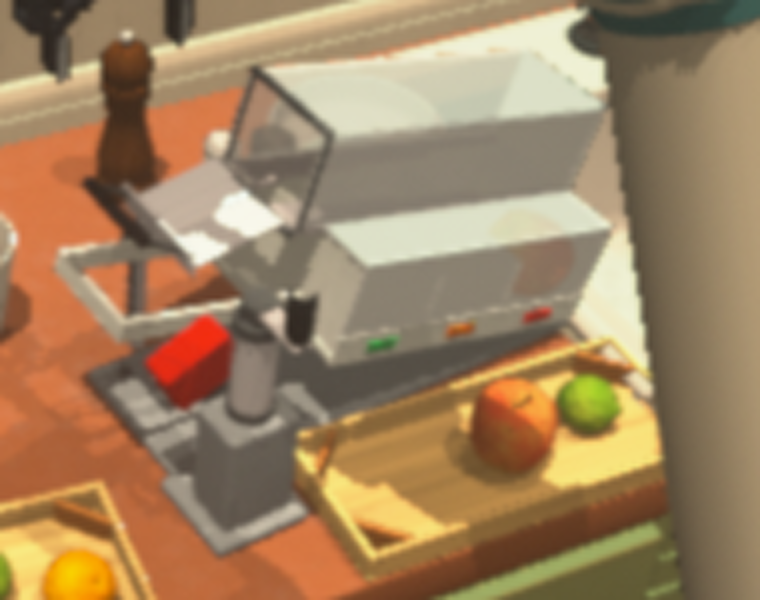

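The apple now sits in the red-marked bay and the scoop is down. Next are the left tray and its mandarin.

```bash
python3 - <<'E'
from h import *
np.set_printoptions(precision=4,suppress=True)
read_camera("wrist");m=camera_model("wrist");im=read_camera("wrist")
z=im[150:290,110:240];cv2.imwrite("pics/tl.png",cv2.resize(z,None,fx=5,fy=4.2,interpolation=cv2.INTER_CUBIC))
for n in ("tray_left","tray_front"):
    print([(x["at"],x["p"],onz("wrist",x["at"],0,m)) for x in tip_of("wrist",n)[:2]])
import pickle;pickle.dump(m,open("m24.pkl","wb"))
E
```

```text
[([176.9, 215.5], 0.73, array([0.4608, 0.4072, 0.    ]))]
[([379.7, 237.0], 0.91, array([0.4462, 0.0174, 0.    ])), ([432.7, 171.6], 0.17, array([ 0.5892, -0.0664, -0.    ]))]
```

View pics/tl.png

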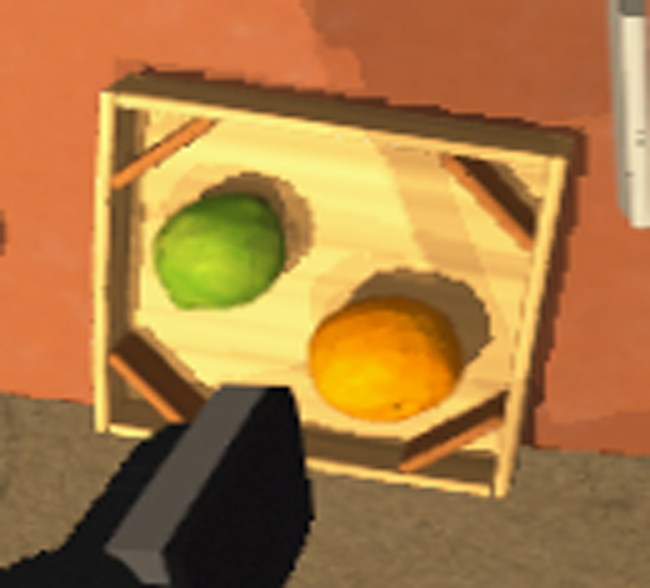

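```bash

python3 -m inch '{"slide":[[-2.3,0,-3.2],[-4.6,0,-6.4],[-6.8,1,-9.6],[-9,2,-12.8],[-11.3,3,-16.1]],"twist":[[0,-0.11,0],[0,-0.22,0],[0,-0.33,0],[0,-0.44,0],[0,-0.55,0]],"claw":[1,1,1,1,1]}' 30
python3 -m inch '{"slide":[[0,4,0],[0,8,0],[0,12,0],[0,15,0],[0,15,0]],"twist":[[0,-0.11,0],[0,-0.22,0],[0,-0.34,0],[0,-0.34,0],[0,-0.34,0]],"claw":[0.9,0.8,0.8,0.8,0.8]}' 30
python3 -m inch '{"slide":[[0,2,0],[0,5,0],[0,6,0],[0,6,0],[0,6,0]],"twist":[[0,0,0],[0,0,0],[0,0,0],[0,0,0],[0,0,0]],"claw":[0.8,0.8,0.8,0.8,0.8]}' 30
python3 look.py w25; python3 togo.py 0.4395 0.3815 0.187 -0.589
```

```text
t: 27.85
ee_pos: [0.4378, 0.383, 0.4837]
tool_rot: [-1.572, -0.0, -0.927]
wrist_force: [0.7, 1.4, 0.2]
opening: 0.0856
t: 28.27
ee_pos: [0.4367, 0.3811, 0.3275]
tool_rot: [-1.585, 0.006, -0.592]
wrist_force: [-0.4, -1.0, -1.2]
opening: 0.0683
t: 28.68
ee_pos: [0.4398, 0.3829, 0.2756]
tool_rot: [-1.57, -0.0, -0.592]
wrist_force: [-0.1, 0.1, 0.5]
opening: 0.0685
tcp [0.44   0.3831 0.2763] rot [-1.5684 -0.001  -0.5922] t 28.73 F [ 0.4 -0.2 -0.3] open 0.0683
lime [0.478, 0.441, 0.027] [250.0, 107.5] (74, 55) 62.6 slide cm x,z: [-0.11  6.86]
mand [0.44, 0.384, 0.032] [251.0, 199.0] (72, 68) 73.1 slide cm x,z: [-0.08  0.01]
tcp [0.4401 0.3831 0.2767] rot [-1.5676 -0.0014 -0.5922] F [-0.4  0.4 -0.3] open 0.0683 t 28.78
slide [0.0, 9.0, -0.2] twist y -0.00
```

View pics/w25.png

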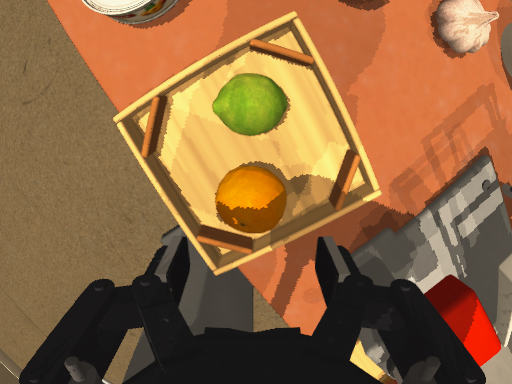

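```bash

python3 -m inch '{"slide":[[0,3,0],[0,6,0],[0,8,0],[0,8.9,0],[0,8.9,0]],"twist":[[0,0,0],[0,0,0],[0,0,0],[0,0,0],[0,0,0]],"claw":[0.8,0.8,0.8,0.8,0.75]}' 30
python3 -m inch '{"slide":[[0,0,0],[0,0,0],[0,0,0],[0,0,0],[0,0,0]],"twist":[[0,0,0],[0,0,0],[0,0,0],[0,0,0],[0,0,0]],"claw":[0.4,0.4,0.4,0.4,0.4]}' 30
python3 -m inch '{"slide":[[0,-1,0],[0,-3,0],[0,-7,0],[0,-11,0],[0,-15,0]],"twist":[[0,0,0],[0,0,0],[0,0,0],[0,0,0],[0,0,0]],"claw":[0.4,0.4,0.4,0.4,0.4]}' 30
python3 look.py w26; python3 togo.py 0.6155 0.214 0.48 0.089
```

```text
t: 29.2
ee_pos: [0.4391, 0.3825, 0.1849]
tool_rot: [-1.573, 0.001, -0.592]
wrist_force: [0.0, -0.3, 0.1]
opening: 0.064
t: 29.62
ee_pos: [0.4397, 0.3829, 0.1868]
tool_rot: [-1.569, -0.001, -0.592]
wrist_force: [0.5, -0.8, 3.3]
opening: 0.0544
t: 30.03
ee_pos: [0.4388, 0.3824, 0.3378]
tool_rot: [-1.572, 0.0, -0.592]
wrist_force: [1.7, 0.9, -1.5]
opening: 0.0547
tcp [0.4407 0.3838 0.3468] rot [-1.5563 -0.0058 -0.5918] t 30.08 F [2.3 0.8 4.1] open 0.0546
lime [0.479, 0.441, 0.027] [249.5, 108.5] (55, 41) 47.2 slide cm x,z: [-0.2   6.42]
apple [0.437, 0.018, 0.039] [377.5, 366.0] (25, 32) 40.2 slide cm x,z: [ 19.92 -31.01]
tcp [0.4409 0.3839 0.344 ] rot [-1.5562 -0.0059 -0.5919] F [ 0.5  0.5 -0.2] open 0.0545 t 30.13
slide [24.0, -13.6, -4.4] twist y -0.68
```

View pics/w26.png

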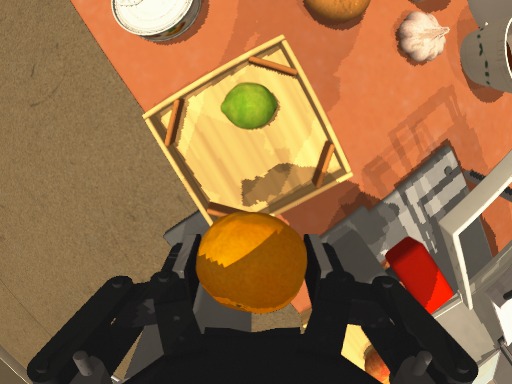

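```bash

python3 -m inch '{"slide":[[1,-3,-0.2],[3.5,-6,-0.6],[6.5,-9,-1.2],[10,-11,-1.8],[13.6,-12.5,-2.5]],"twist":[[0,-0.07,0],[0,-0.14,0],[0,-0.2,0],[0,-0.27,0],[0,-0.34,0]],"claw":[0.4,0.4,0.4,0.4,0.4]}' 30
python3 togo.py 0.615 0.212 0.46 0.089
```

```text
t: 30.55
ee_pos: [0.5383, 0.2854, 0.4637]
tool_rot: [-1.569, -0.003, -0.247]
wrist_force: [0.9, 0.2, -0.6]
opening: 0.0545
tcp [0.5383 0.2854 0.4637] rot [-1.5686 -0.0028 -0.247 ] F [ 0.9  0.2 -0.6] open 0.0545 t 30.55
slide [9.2, 0.4, -5.2] twist y -0.34
```

```bash

python3 -m inch '{"slide":[[2.6,0,-1.5],[5.2,0,-3],[8,0,-4.5],[9.2,0,-5.2],[9.2,0,-5.2]],"twist":[[0,-0.07,0],[0,-0.14,0],[0,-0.21,0],[0,-0.28,0],[0,-0.34,0]],"claw":[0.4,0.4,0.4,0.4,0.4]}' 30
python3 -m inch '{"slide":[[0,2,0],[0,4,0],[0,6,0],[0,7,0],[0,7,0]],"twist":[[0,0,0],[0,0,0],[0,0,0],[0,0,0],[0,0,0]],"claw":[0.4,0.4,0.4,0.4,0.4]}' 30
python3 look.py w27; python3 togo.py 0.615 0.212 0.370 0.089
```

```text
t: 30.97
ee_pos: [0.6166, 0.2097, 0.4597]
tool_rot: [-1.573, 0.0, 0.087]
wrist_force: [-0.5, 0.7, -0.7]
opening: 0.0545
t: 31.38
ee_pos: [0.6134, 0.2125, 0.3876]
tool_rot: [-1.572, 0.006, 0.088]
wrist_force: [0.1, 0.6, -0.6]
opening: 0.0543
tcp [0.6139 0.2127 0.3895] rot [-1.5713  0.003   0.0881] t 31.43 F [-0.5  0.9 -0.5] open 0.0546
tcp [0.6143 0.2128 0.3909] rot [-1.5709  0.0001  0.0881] F [-0.   0.4 -0.9] open 0.054 t 31.48
slide [0.1, 2.1, -0.1] twist y -0.00
```

View pics/w27.png

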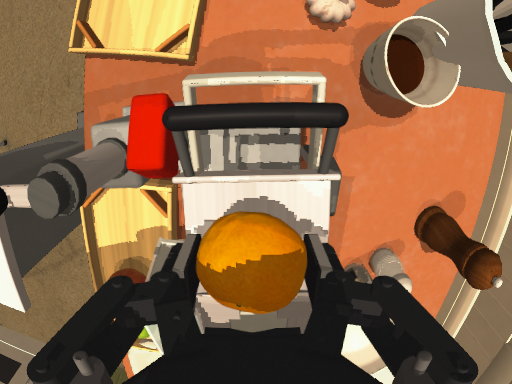

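```bash

python3 -m inch '{"slide":[[0.1,0.8,0],[0.1,1.5,0],[0.1,2,0],[0.1,2,0],[0.1,2,0]],"twist":[[0,0,0],[0,0,0],[0,0,0],[0,0,0],[0,0,0]],"claw":[0.4,0.4,0.4,0.4,0.4]}' 30
python3 -m inch '{"slide":[[0,0.2,0],[0,0.3,0],[0,0.3,0],[0,0.3,0],[0,0.3,0]],"twist":[[0,0,0],[0,0,0],[0,0,0],[0,0,0],[0,0,0]],"claw":[0.4,0.4,0.4,0.6,0.85]}' 30
python3 -m inch '{"slide":[[0,0,0],[0,0,0],[0,-3,0],[0,-6,0],[0,-10,0]],"twist":[[0,0,0],[0,0,0],[0,0,0],[0,0,0],[0,0,0]],"claw":[0.85,0.85,0.85,0.85,0.85]}' 30
python3 look.py w28; python3 togo.py 0.609 0.283 0.45 -1.482
```

```text
t: 31.9
ee_pos: [0.6152, 0.2128, 0.3703]
tool_rot: [-1.571, 0.001, 0.088]
wrist_force: [0.3, 0.3, -0.5]
opening: 0.0544
t: 32.32
ee_pos: [0.6154, 0.2128, 0.3679]
tool_rot: [-1.571, -0.0, 0.088]
wrist_force: [-0.5, -0.7, 0.4]
opening: 0.0648
t: 32.73
ee_pos: [0.6149, 0.2127, 0.4664]
tool_rot: [-1.572, 0.005, 0.088]
wrist_force: [1.6, 0.9, -0.4]
opening: 0.0725
tcp [0.6159 0.213  0.4774] rot [-1.5691 -0.0133  0.088 ] t 32.78 F [3.  1.1 7. ] open 0.0727
apple [0.445, 0.015, 0.039] [137.5, 259.0] (35, 36) 40.0 slide cm x,z: [-19.35 -18.29]
tcp [0.616  0.213  0.4755] rot [-1.5689 -0.0142  0.088 ] F [0.9 0.8 0.5] open 0.0725 t 32.83
slide [-0.1, 2.6, 7.0] twist y 1.57
```

View pics/w28.png

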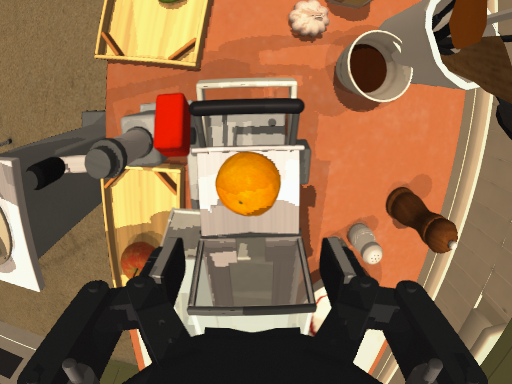

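```bash

python3 -m inch '{"slide":[[0,0,1.5],[0,0,3.5],[0,0,5.5],[0,0,7.1],[0,0,7.1]],"twist":[[0,0.12,0],[0,0.24,0],[0,0.36,0],[0,0.48,0],[0,0.6,0]],"claw":[0.8,0.6,0.4,0.3,0.28]}' 30
python3 -m inch '{"slide":[[0,0,0],[0,0,0],[0,0,0],[0,0,0],[0,0,0]],"twist":[[0,0.12,0],[0,0.24,0],[0,0.36,0],[0,0.48,0],[0,0.6,0]],"claw":[0.28,0.28,0.28,0.28,0.28]}' 30
python3 -m inch '{"slide":[[0,0.5,0],[0,1,0],[0,1.5,0],[0,2,0],[0,2,0]],"twist":[[0,0.12,0],[0,0.24,0],[0,0.37,0],[0,0.37,0],[0,0.37,0]],"claw":[0.28,0.28,0.28,0.28,0.28]}' 30
python3 togo.py 0.609 0.284 0.385 -1.482
```

```text
t: 33.25
ee_pos: [0.6085, 0.2864, 0.4673]
tool_rot: [-1.569, 0.001, -0.515]
wrist_force: [0.5, -0.5, -0.6]
opening: 0.0236
t: 33.67
ee_pos: [0.609, 0.2836, 0.4675]
tool_rot: [-1.571, -0.0, -1.118]
wrist_force: [0.4, -0.8, -1.1]
opening: 0.0237
t: 34.08
ee_pos: [0.6089, 0.2835, 0.4463]
tool_rot: [-1.573, -0.001, -1.479]
wrist_force: [-0.4, 0.5, -0.6]
opening: 0.0238
tcp [0.6089 0.2835 0.4463] rot [-1.5729 -0.0006 -1.4791] F [-0.4  0.5 -0.6] open 0.0238 t 34.08
slide [-0.1, 6.1, 0.0] twist y 0.00
```

```bash

python3 -m inch '{"slide":[[0,2,0],[0,4,0],[0,5.5,0],[0,6.2,0],[0,6.2,0]],"twist":[[0,0,0],[0,0,0],[0,0,0],[0,0,0],[0,0,0]],"claw":[0.28,0.28,0.28,0.28,0.28]}' 30
python3 -m inch '{"slide":[[0,0,0],[0,0,0],[0,0,0],[0,0,0],[0,0,0]],"twist":[[0,0,0],[0,0,0],[0,0,0],[0,0,0],[0,0,0]],"claw":[0.05,0.05,0.05,0.05,0.05]}' 25
python3 -m inch '{"slide":[[0.3,-0.9,0],[0.7,-1.8,0],[1.1,-2.7,0],[1.6,-3.5,0],[2.2,-4.3,0]],"twist":[[0,0,0],[0,0,0],[0,0,0],[0,0,0],[0,0,0]],"claw":[0.05,0.05,0.05,0.05,0.05]}' 25
python3 -m inch '{"slide":[[0.6,-0.7,0],[1.3,-1.4,0],[2.0,-2.1,0],[2.8,-2.7,0],[3.5,-3.1,0]],"twist":[[0,0,0],[0,0,0],[0,0,0],[0,0,0],[0,0,0]],"claw":[0.05,0.05,0.05,0.05,0.05]}' 25
python3 look.py w29
```

```text
t: 34.5
ee_pos: [0.6087, 0.2834, 0.3837]
tool_rot: [-1.574, -0.001, -1.48]
wrist_force: [0.1, 0.4, -0.4]
opening: 0.0238
t: 34.92
ee_pos: [0.6092, 0.2831, 0.3861]
tool_rot: [-1.57, -0.001, -1.482]
wrist_force: [1.0, -3.1, -1.5]
opening: 0.011
t: 35.33
ee_pos: [0.6111, 0.2623, 0.4307]
tool_rot: [-1.568, 0.004, -1.481]
wrist_force: [1.2, 4.6, -0.8]
opening: 0.0104
t: 35.75
ee_pos: [0.6141, 0.2283, 0.4642]
tool_rot: [-1.563, 0.008, -1.481]
wrist_force: [0.7, 6.8, 7.9]
opening: 0.0108
tcp [0.6141 0.2271 0.4651] rot [-1.5625  0.0063 -1.4816] t 35.8 F [0.7 6.5 7.3] open 0.0108
lime [0.48, 0.442, 0.027] [115.5, 223.0] (25, 28) 27.0 slide cm x,z: [-22.33 -11.8 ]
apple [0.464, 0.28, 0.039] [210.5, 247.0] (59, 56) 45.2 slide cm x,z: [ -6.34 -14.83]
```

View pics/w29.png

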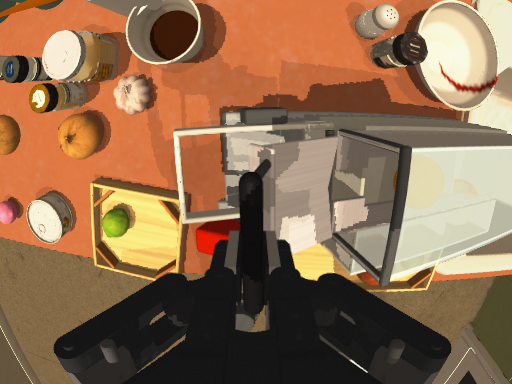

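```bash

python3 -m inch '{"slide":[[-0.7,0.4,0],[-1.5,1.0,0],[-2.2,1.7,0],[-2.9,2.4,0],[-3.5,3.1,0]],"twist":[[0,0,0],[0,0,0],[0,0,0],[0,0,0],[0,0,0]],"claw":[0.05,0.05,0.05,0.05,0.05]}' 25
python3 -m inch '{"slide":[[-0.6,0.8,0],[-1.1,1.6,0],[-1.5,2.5,0],[-1.9,3.2,0],[-2.1,3.7,0]],"twist":[[0,0,0],[0,0,0],[0,0,0],[0,0,0],[0,0,0]],"claw":[0.05,0.05,0.05,0.05,0.05]}' 25
python3 -m inch '{"slide":[[0,0,0],[0,0,0],[0,0,0],[0,0,0],[0,-1,0]],"twist":[[0,0,0],[0,0,0],[0,0,0],[0,0,0],[0,0,0]],"claw":[0.2,0.4,0.4,0.4,0.4]}' 25
python3 -m inch '{"slide":[[0,-4,0],[0,-8,0],[0,-12,0],[0,-12,0],[0,-12,0]],"twist":[[0,0,0],[0,0,0],[0,0,0],[0,0,0],[0,0,0]],"claw":[0.6,0.8,0.8,0.8,0.8]}' 25
python3 look.py w30; python3 -c "
from h import *
im=read_camera('scene');cv2.imwrite('pics/s30.png',cv2.resize(im[120:270,230:420],None,fx=4,fy=4,interpolation=cv2.INTER_CUBIC))"; python3 togo.py 0.4795 0.4415 0.33 -0.589
```

```text
t: 36.27
ee_pos: [0.6109, 0.2624, 0.4306]
tool_rot: [-1.567, 0.002, -1.482]
wrist_force: [1.3, 2.9, 3.5]
opening: 0.0107
t: 36.68
ee_pos: [0.6095, 0.2823, 0.3898]
tool_rot: [-1.572, -0.003, -1.482]
wrist_force: [2.1, -0.3, 1.0]
opening: 0.0106
t: 37.1
ee_pos: [0.6086, 0.2819, 0.4001]
tool_rot: [-1.575, -0.001, -1.483]
wrist_force: [0.1, -0.2, -0.0]
opening: 0.0339
t: 37.52
ee_pos: [0.6088, 0.2823, 0.5265]
tool_rot: [-1.563, 0.002, -1.482]
wrist_force: [-1.0, 0.1, -0.2]
opening: 0.0682
tcp [0.6088 0.2823 0.5237] rot [-1.5676  0.0006 -1.4822] t 37.57 F [0.2 0.1 0.2] open 0.0687
lime [0.48, 0.442, 0.027] [155.5, 209.0] (25, 26) 25.6 slide cm x,z: [-17.02 -11.57]
mand [0.431, -0.025, 0.032] [399.5, 251.0] (17, 22) 27.1 slide cm x,z: [ 29.06 -20.58]
tcp [0.6089 0.2823 0.5206] rot [-1.573  -0.0007 -1.4822] F [ 0.6  0.4 -0.7] open 0.0684 t 37.67
slide [-17.0, 19.1, -11.5] twist y -0.89
```

View pics/s30.png

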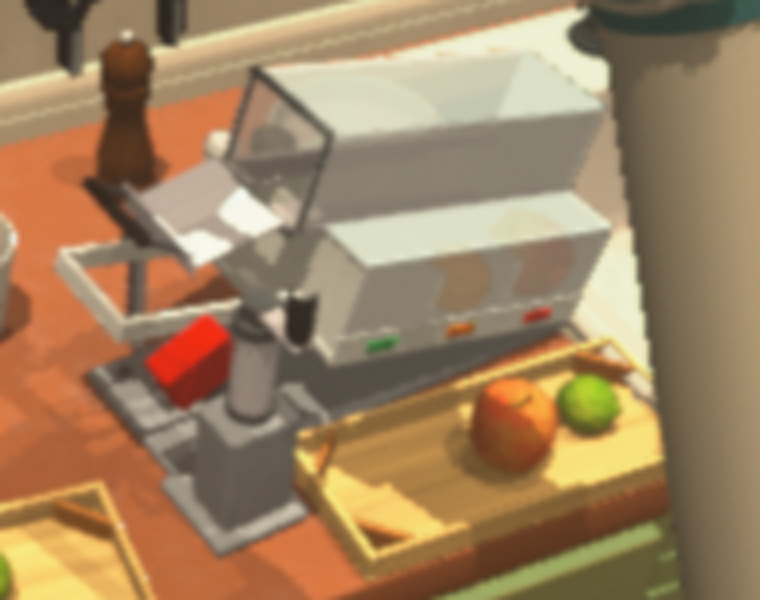

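View pics/w30.png

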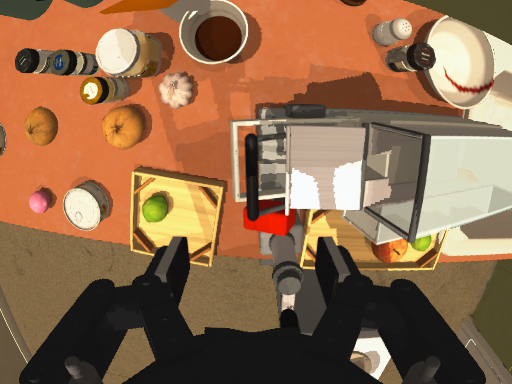

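```bash

python3 -m inch '{"slide":[[-3.4,0,-2.3],[-6.8,0,-4.6],[-10.2,0,-6.9],[-13.6,0,-9.2],[-17,0,-11.5]],"twist":[[0,-0.12,0],[0,-0.24,0],[0,-0.36,0],[0,-0.48,0],[0,-0.6,0]],"claw":[0.8,0.8,0.8,0.8,0.8]}' 30
python3 -m inch '{"slide":[[0,4,0],[0,8,0],[0,12,0],[0,16,0],[0,19,0]],"twist":[[0,-0.12,0],[0,-0.24,0],[0,-0.36,0],[0,-0.48,0],[0,-0.58,0]],"claw":[0.68,0.68,0.68,0.68,0.68]}' 30
python3 -m inch '{"slide":[[0,2,0],[0,5,0],[0,5.5,0],[0,5.5,0],[0,5.5,0]],"twist":[[0,0,0],[0,0,0],[0,0,0],[0,0,0],[0,0,0]],"claw":[0.68,0.68,0.68,0.68,0.68]}' 30
python3 look.py w31; python3 togo.py 0.4795 0.4415 0.183 -0.3
```

```text
t: 38.08
ee_pos: [0.4782, 0.4427, 0.5196]
tool_rot: [-1.575, 0.0, -0.877]
wrist_force: [0.3, 0.8, 0.8]
opening: 0.0682
t: 38.5
ee_pos: [0.4778, 0.4407, 0.3263]
tool_rot: [-1.577, 0.004, -0.296]
wrist_force: [1.1, -0.3, 0.2]
opening: 0.0583
t: 38.92
ee_pos: [0.4796, 0.4417, 0.2766]
tool_rot: [-1.572, 0.0, -0.302]
wrist_force: [0.0, -0.1, 0.3]
opening: 0.0583
tcp [0.48   0.4419 0.2778] rot [-1.5695 -0.001  -0.3021] t 38.97 F [0.6 0.5 0.1] open 0.0582
lime [0.479, 0.44, 0.027] [250.5, 199.0] (67, 48) 58.3 slide cm x,z: [-0.06 -0.25]
tcp [0.4801 0.4421 0.2784] rot [-1.5684 -0.0019 -0.302 ] F [ 0.5 -0.5  0.6] open 0.0581 t 39.02
slide [-0.0, 9.5, -0.1] twist y -0.00
```

View pics/w31.png

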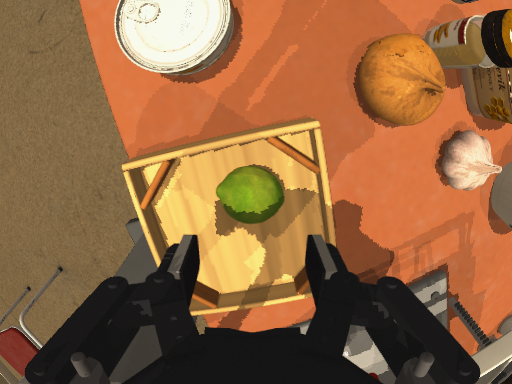

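```bash

python3 -m inch '{"slide":[[0,3,-0.1],[0,6,-0.1],[0,8.5,-0.1],[0,9.4,-0.1],[0,9.4,-0.1]],"twist":[[0,0,0],[0,0,0],[0,0,0],[0,0,0],[0,0,0]],"claw":[0.68,0.68,0.68,0.68,0.6]}' 30
python3 -m inch '{"slide":[[0,0,0],[0,0,0],[0,0,0],[0,0,0],[0,0,0]],"twist":[[0,0,0],[0,0,0],[0,0,0],[0,0,0],[0,0,0]],"claw":[0.3,0.3,0.3,0.3,0.3]}' 30
python3 -m inch '{"slide":[[0,-1,0],[0,-3,0],[0,-7,0],[0,-11,0],[0,-15,0]],"twist":[[0,0,0],[0,0,0],[0,0,0],[0,0,0],[0,0,0]],"claw":[0.3,0.3,0.3,0.3,0.3]}' 30
python3 look.py w32; python3 togo.py 0.615 0.216 0.46 0.089
```

```text
t: 39.43
ee_pos: [0.4789, 0.4404, 0.1816]
tool_rot: [-1.573, 0.002, -0.302]
wrist_force: [-0.4, -0.7, 0.2]
opening: 0.0517
t: 39.85
ee_pos: [0.4795, 0.4409, 0.1838]
tool_rot: [-1.569, -0.001, -0.302]
wrist_force: [-0.6, -0.8, -0.4]
opening: 0.0447
t: 40.27
ee_pos: [0.4789, 0.4405, 0.3349]
tool_rot: [-1.571, 0.0, -0.302]
wrist_force: [0.3, 0.2, -0.5]
opening: 0.0452
tcp [0.4807 0.4419 0.3448] rot [-1.5575 -0.0099 -0.3019] t 40.32 F [1.4 2.  5.8] open 0.0445
apple [0.426, 0.294, 0.039] [242.5, 307.0] (69, 52) 57.1 slide cm x,z: [ -1.12 -16.15]
tcp [0.4808 0.442  0.342 ] rot [-1.5573 -0.01   -0.3019] F [1.2 1.  0.7] open 0.0444 t 40.37
slide [19.5, -11.8, -17.6] twist y -0.39
```

View pics/w32.png

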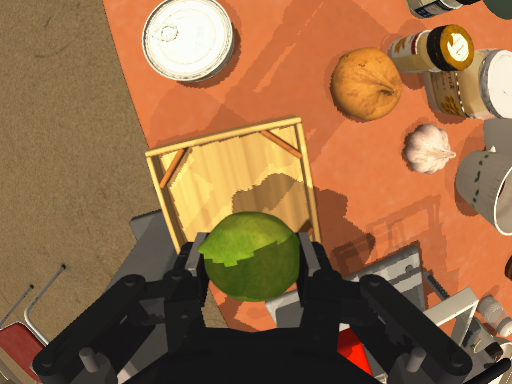

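```bash

python3 -m inch '{"slide":[[1,-3,-1],[3,-6,-2.6],[5.5,-9,-5],[8.3,-11,-7.5],[11,-12,-10]],"twist":[[0,-0.08,0],[0,-0.16,0],[0,-0.24,0],[0,-0.32,0],[0,-0.39,0]],"claw":[0.3,0.3,0.3,0.3,0.3]}' 30
python3 togo.py 0.615 0.216 0.46 0.089
```

```text
t: 40.78
ee_pos: [0.5539, 0.3131, 0.4559]
tool_rot: [-1.569, -0.005, 0.094]
wrist_force: [1.2, 0.4, -1.3]
opening: 0.0447
tcp [0.5539 0.3131 0.4559] rot [-1.5688 -0.0046  0.0938] F [ 1.2  0.4 -1.3] open 0.0447 t 40.78
slide [5.2, -0.4, -10.2] twist y 0.00
```

```bash

python3 -m inch '{"slide":[[1.5,0,-2.8],[3,0,-5.6],[4.4,0,-8.4],[5.2,0,-10.2],[5.2,2,-10.2]],"twist":[[0,0,0],[0,0,0],[0,0,0],[0,0,0],[0,0,0]],"claw":[0.3,0.3,0.3,0.3,0.3]}' 30
python3 -m inch '{"slide":[[0,1.5,0],[0,3,0],[0,4.5,0],[0,5.5,0],[0,5.5,0]],"twist":[[0,0,0],[0,0,0],[0,0,0],[0,0,0],[0,0,0]],"claw":[0.3,0.3,0.3,0.3,0.3]}' 30
python3 look.py w33; python3 togo.py 0.615 0.216 0.368 0.089
```

```text
t: 41.2
ee_pos: [0.6174, 0.2127, 0.436]
tool_rot: [-1.573, -0.009, 0.083]
wrist_force: [0.2, -0.3, -0.4]
opening: 0.0444
t: 41.62
ee_pos: [0.6138, 0.2163, 0.3747]
tool_rot: [-1.572, 0.005, 0.088]
wrist_force: [-0.9, -0.1, -1.8]
opening: 0.0444
tcp [0.6143 0.2165 0.3763] rot [-1.5713  0.0026  0.0881] t 41.67 F [ 0.2  0.3 -0.8] open 0.0443
tcp [0.6146 0.2166 0.3774] rot [-1.5709  0.0003  0.0881] F [-0.2  1.1 -0.1] open 0.044 t 41.72
slide [0.0, 0.9, -0.1] twist y -0.00
```

View pics/w33.png

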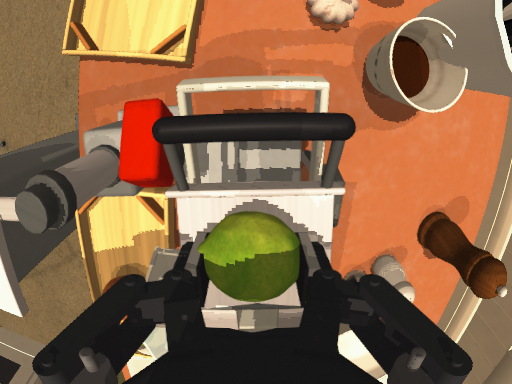

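```bash

python3 -m inch '{"slide":[[0.1,0.4,-0.1],[0.1,0.9,-0.1],[0.1,1.1,-0.1],[0.1,1.1,-0.1],[0.1,1.1,-0.1]],"twist":[[0,0,0],[0,0,0],[0,0,0],[0,0,0],[0,0,0]],"claw":[0.3,0.3,0.3,0.3,0.3]}' 30
python3 -m inch '{"slide":[[0,0,0],[0,0,0],[0,0,0],[0,0,0],[0,0,0]],"twist":[[0,0,0],[0,0,0],[0,0,0],[0,0,0],[0,0,0]],"claw":[0.5,0.65,0.7,0.7,0.7]}' 30
python3 -m inch '{"slide":[[0,0,0],[0,0,0],[0,-3,0],[0,-6,0],[0,-10,0]],"twist":[[0,0,0],[0,0,0],[0,0,0],[0,0,0],[0,0,0]],"claw":[0.7,0.7,0.7,0.7,0.7]}' 30
python3 look.py w34; python3 togo.py 0.609 0.2835 0.45 -1.482
```

```text
t: 42.13
ee_pos: [0.6157, 0.2157, 0.3663]
tool_rot: [-1.571, 0.0, 0.088]
wrist_force: [-0.8, 1.0, 0.1]
opening: 0.0447
t: 42.55
ee_pos: [0.6158, 0.2157, 0.3665]
tool_rot: [-1.571, -0.0, 0.088]
wrist_force: [-0.6, -0.2, -0.8]
opening: 0.0602
t: 42.97
ee_pos: [0.6154, 0.2155, 0.4648]
tool_rot: [-1.572, 0.006, 0.088]
wrist_force: [1.0, 1.2, 0.1]
opening: 0.0595
tcp [0.6164 0.2158 0.4759] rot [-1.5691 -0.013   0.088 ] t 43.02 F [2.9 2.  6.2] open 0.0599
apple [0.448, 0.01, 0.039] [139.0, 263.5] (38, 41) 39.8 slide cm x,z: [-19.15 -19.09]
tcp [0.6165 0.2159 0.474 ] rot [-1.5689 -0.0138  0.088 ] F [0.2 0.6 0.7] open 0.0596 t 43.07
slide [-0.2, 2.4, 6.8] twist y 1.57
```

View pics/w34.png

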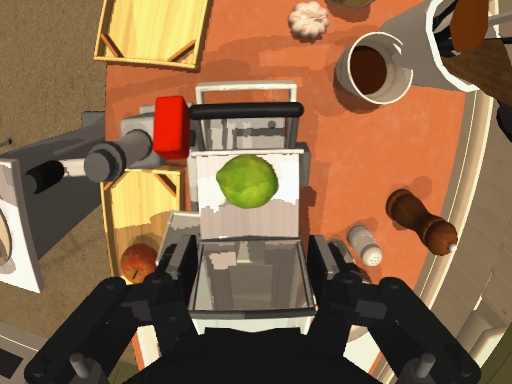

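```bash

python3 -m inch '{"slide":[[0,0,1.5],[0,0,3.5],[0,0,5.5],[-0.1,0,6.8],[-0.1,0,6.8]],"twist":[[0,0.12,0],[0,0.24,0],[0,0.36,0],[0,0.48,0],[0,0.6,0]],"claw":[0.6,0.5,0.4,0.3,0.28]}' 30
python3 -m inch '{"slide":[[0,0,0],[0,0,0],[0,0,0],[0,0,0],[0,0,0]],"twist":[[0,0.12,0],[0,0.24,0],[0,0.36,0],[0,0.48,0],[0,0.6,0]],"claw":[0.28,0.28,0.28,0.28,0.28]}' 30
python3 -m inch '{"slide":[[0,0.5,0],[0,1,0],[0,1.5,0],[0,2,0],[0,2,0]],"twist":[[0,0.12,0],[0,0.24,0],[0,0.37,0],[0,0.37,0],[0,0.37,0]],"claw":[0.28,0.28,0.28,0.28,0.28]}' 30
python3 togo.py 0.609 0.2835 0.385 -1.482
```

```text
t: 43.48
ee_pos: [0.6082, 0.2859, 0.4657]
tool_rot: [-1.57, 0.001, -0.515]
wrist_force: [0.3, -0.9, -0.6]
opening: 0.0239
t: 43.9
ee_pos: [0.6087, 0.2833, 0.4659]
tool_rot: [-1.571, -0.0, -1.118]
wrist_force: [0.6, -0.2, -0.2]
opening: 0.024
t: 44.32
ee_pos: [0.6086, 0.2832, 0.4448]
tool_rot: [-1.573, -0.001, -1.479]
wrist_force: [-0.3, 0.6, -0.8]
opening: 0.0235
tcp [0.6086 0.2832 0.4448] rot [-1.5731 -0.0007 -1.4791] F [-0.3  0.6 -0.8] open 0.0235 t 44.32
slide [-0.0, 6.0, 0.0] twist y 0.00
```

```bash

python3 -m inch '{"slide":[[0,2,0],[0,4,0],[0,5.5,0],[0,6,0],[0,6,0]],"twist":[[0,0,0],[0,0,0],[0,0,0],[0,0,0],[0,0,0]],"claw":[0.28,0.28,0.28,0.28,0.28]}' 30
python3 -m inch '{"slide":[[0,0,0],[0,0,0],[0,0,0],[0,0,0],[0,0,0]],"twist":[[0,0,0],[0,0,0],[0,0,0],[0,0,0],[0,0,0]],"claw":[0.05,0.05,0.05,0.05,0.05]}' 25
python3 -m inch '{"slide":[[0.3,-0.9,0],[0.7,-1.8,0],[1.1,-2.7,0],[1.6,-3.5,0],[2.2,-4.3,0]],"twist":[[0,0,0],[0,0,0],[0,0,0],[0,0,0],[0,0,0]],"claw":[0.05,0.05,0.05,0.05,0.05]}' 25
python3 -m inch '{"slide":[[0.6,-0.7,0],[1.3,-1.4,0],[2.0,-2.1,0],[2.8,-2.7,0],[3.5,-3.1,0]],"twist":[[0,0,0],[0,0,0],[0,0,0],[0,0,0],[0,0,0]],"claw":[0.05,0.05,0.05,0.05,0.05]}' 25
python3 look.py w35
```

```text
t: 44.73
ee_pos: [0.6085, 0.2832, 0.3847]
tool_rot: [-1.574, -0.001, -1.48]
wrist_force: [0.5, 0.3, -0.2]
opening: 0.0237
t: 45.15
ee_pos: [0.609, 0.283, 0.3869]
tool_rot: [-1.57, -0.001, -1.482]
wrist_force: [-0.3, -2.9, 0.3]
opening: 0.0108
t: 45.57
ee_pos: [0.6109, 0.2622, 0.4315]
tool_rot: [-1.568, 0.004, -1.481]
wrist_force: [1.1, 6.4, 0.5]
opening: 0.0109
t: 45.98
ee_pos: [0.6138, 0.2281, 0.4651]
tool_rot: [-1.563, 0.008, -1.481]
wrist_force: [1.4, 7.7, 8.4]
opening: 0.0105
tcp [0.6138 0.2268 0.466 ] rot [-1.562   0.0061 -1.4816] t 46.03 F [-0.2  6.7  7.8] open 0.0105
apple [0.463, 0.28, 0.039] [210.5, 247.0] (59, 56) 45.1 slide cm x,z: [ -6.38 -14.93]
```

View pics/w35.png

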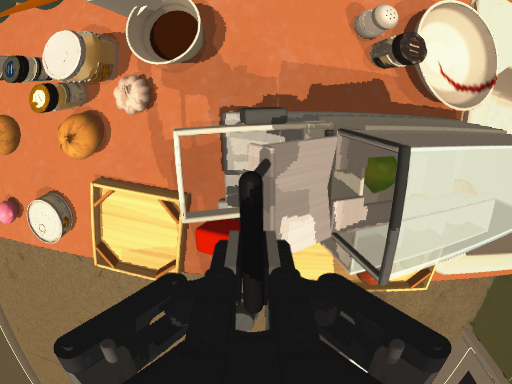

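```bash

python3 -m inch '{"slide":[[-0.7,0.4,0],[-1.5,1.0,0],[-2.2,1.7,0],[-2.9,2.4,0],[-3.5,3.1,0]],"twist":[[0,0,0],[0,0,0],[0,0,0],[0,0,0],[0,0,0]],"claw":[0.05,0.05,0.05,0.05,0.05]}' 25
python3 -m inch '{"slide":[[-0.6,0.8,0],[-1.1,1.6,0],[-1.5,2.5,0],[-1.9,3.2,0],[-2.1,3.7,0]],"twist":[[0,0,0],[0,0,0],[0,0,0],[0,0,0],[0,0,0]],"claw":[0.05,0.05,0.05,0.05,0.05]}' 25
python3 -m inch '{"slide":[[0,0,0],[0,0,0],[0,0,0],[0,0,0],[0,-1,0]],"twist":[[0,0,0],[0,0,0],[0,0,0],[0,0,0],[0,0,0]],"claw":[0.2,0.4,0.4,0.4,0.4]}' 25
python3 -m inch '{"slide":[[0,-4,0],[0,-8,0],[0,-12,0],[0,-12,0],[0,-12,0]],"twist":[[0,0,0],[0,0,0],[0,0,0],[0,0,0],[0,0,0]],"claw":[0.6,0.8,0.8,0.8,0.8]}' 25
python3 look.py w36; python3 -c "
from h import *
im=read_camera('scene');cv2.imwrite('pics/s36.png',cv2.resize(im[120:270,230:420],None,fx=4,fy=4,interpolation=cv2.INTER_CUBIC))"; python3 togo.py 0.4495 0.0105 0.45 -1.07
```

```text
t: 46.5
ee_pos: [0.6106, 0.2622, 0.4315]
tool_rot: [-1.567, 0.002, -1.482]
wrist_force: [0.6, 4.6, 3.1]
opening: 0.0106
t: 46.92
ee_pos: [0.6092, 0.2822, 0.3905]
tool_rot: [-1.571, -0.002, -1.482]
wrist_force: [2.9, 0.5, 0.2]
opening: 0.0108
t: 47.33
ee_pos: [0.6083, 0.2817, 0.4007]
tool_rot: [-1.576, -0.002, -1.483]
wrist_force: [0.7, -0.8, -0.7]
opening: 0.0343
t: 47.75
ee_pos: [0.6085, 0.282, 0.5272]
tool_rot: [-1.563, 0.002, -1.482]
wrist_force: [0.3, -0.5, -1.2]
opening: 0.0685
tcp [0.6085 0.282  0.5243] rot [-1.5676  0.0005 -1.4822] t 47.8 F [ 0.3 -0.3 -1.1] open 0.0682
tcp [0.6086 0.2821 0.5212] rot [-1.573  -0.0008 -1.4822] F [ 0.2  0.4 -0.1] open 0.0684 t 47.9
slide [25.6, 7.1, -18.3] twist y -0.41
```

View pics/s36.png

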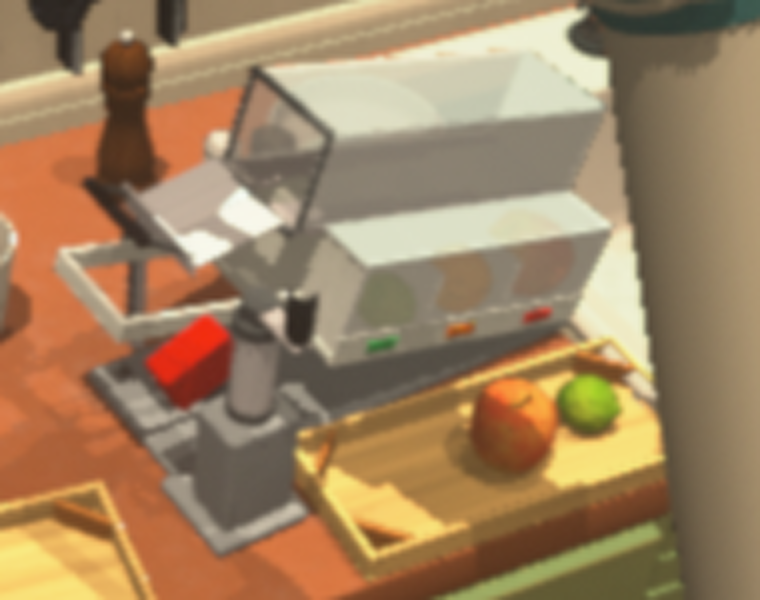

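View pics/w36.png

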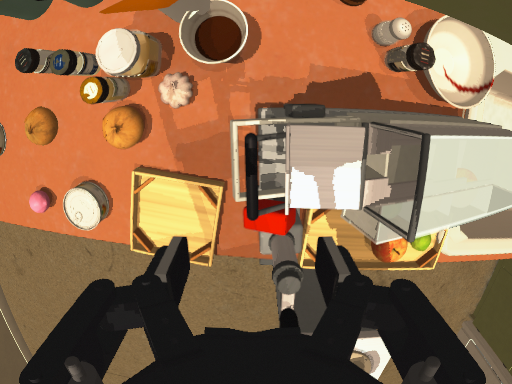

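```bash

python3 -m inch '{"slide":[[3.2,0,-2.3],[6.4,0,-4.6],[9.6,0,-6.9],[12.8,0,-9.2],[16,0,-11.4]],"twist":[[0,-0.08,0],[0,-0.16,0],[0,-0.24,0],[0,-0.32,0],[0,-0.4,0]],"claw":[1,1,1,1,1]}' 30
python3 togo.py 0.4495 0.0105 0.45 -0.9
```

```text
t: 48.32
ee_pos: [0.5079, 0.1115, 0.5203]
tool_rot: [-1.575, 0.001, -1.077]
wrist_force: [0.3, -0.1, 0.4]
opening: 0.0856
tcp [0.5079 0.1115 0.5203] rot [-1.5748  0.0013 -1.0774] F [ 0.3 -0.1  0.4] open 0.0856 t 48.32
slide [6.1, 7.0, -9.9] twist y -0.18
```

```bash

python3 -m inch '{"slide":[[1.2,2,-2],[2.4,4,-4],[3.6,6,-6],[4.8,8,-8],[6,10,-9.9]],"twist":[[0,-0.04,0],[0,-0.08,0],[0,-0.12,0],[0,-0.15,0],[0,-0.18,0]],"claw":[1,1,1,1,1]}' 30
python3 -m inch '{"slide":[[0,4,0],[0,8,0],[0,12,0],[0,14.5,0],[0,14.5,0]],"twist":[[0,0,0],[0,0,0],[0,0,0],[0,0,0],[0,0,0]],"claw":[1,1,1,1,1]}' 30
python3 -m inch '{"slide":[[0,0,0],[0,0,0],[0,0,0],[0,0,0],[0,0,0]],"twist":[[0,0,0],[0,0,0],[0,0,0],[0,0,0],[0,0,0]],"claw":[1,1,1,1,1]}' 30
python3 look.py w37
```

```text
t: 48.73
ee_pos: [0.4486, 0.0125, 0.42]
tool_rot: [-1.573, 0.002, -0.901]
wrist_force: [0.8, -1.3, 0.6]
opening: 0.0855
t: 49.15
ee_pos: [0.4466, 0.0136, 0.2715]
tool_rot: [-1.581, 0.011, -0.902]
wrist_force: [-1.5, 0.2, -0.3]
opening: 0.0855
t: 49.57
ee_pos: [0.4508, 0.0133, 0.2787]
tool_rot: [-1.569, -0.002, -0.902]
wrist_force: [-0.0, 0.1, 0.2]
opening: 0.0855
tcp [0.4506 0.0134 0.2785] rot [-1.5691 -0.0019 -0.9018] t 49.62 F [ 0.6 -0.4  0. ] open 0.0854
lime [0.458, -0.073, 0.027] [333.5, 247.5] (43, 59) 51.6 slide cm x,z: [ 7.18 -4.82]
apple [0.429, 0.203, 0.039] [50.0, 83.0] (100, 98) 78.6 slide cm x,z: [-16.26  10.02]
apple [0.449, 0.008, 0.039] [255.5, 207.5] (93, 91) 92.4 slide cm x,z: [ 0.27 -0.5 ]
```

View pics/w37.png

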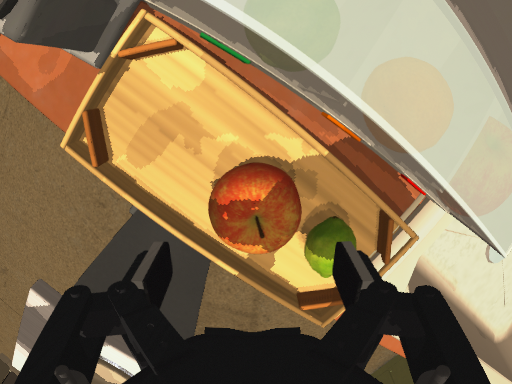

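```bash

python3 -m inch '{"slide":[[0.2,2,-0.3],[0.3,4,-0.5],[0.3,6.5,-0.5],[0.3,8.5,-0.5],[0.3,8.5,-0.5]],"twist":[[0,0,0],[0,0,0],[0,0,0],[0,0,0],[0,0,0]],"claw":[1,1,1,1,0.95]}' 30
python3 -m inch '{"slide":[[0,0,0],[0,0,0],[0,0,0],[0,0,0],[0,0,0]],"twist":[[0,0,0],[0,0,0],[0,0,0],[0,0,0],[0,0,0]],"claw":[0.5,0.5,0.5,0.5,0.5]}' 30
python3 -m inch '{"slide":[[0,-1,0],[0,-3,0],[0,-7,0],[0,-11,0],[0,-15,0]],"twist":[[0,0,0],[0,0,0],[0,0,0],[0,0,0],[0,0,0]],"claw":[0.5,0.5,0.5,0.5,0.5]}' 30
python3 look.py w38; python3 togo.py 0.615 0.207 0.48 0.089
```

```text
t: 50.08
ee_pos: [0.4467, 0.008, 0.1898]
tool_rot: [-1.575, 0.005, -0.902]
wrist_force: [-0.6, 0.4, 0.3]
opening: 0.0813
t: 50.5
ee_pos: [0.4485, 0.0079, 0.1932]
tool_rot: [-1.57, -0.001, -0.902]
wrist_force: [-0.2, 0.6, -2.5]
opening: 0.0687
t: 50.92
ee_pos: [0.4475, 0.008, 0.3442]
tool_rot: [-1.571, 0.0, -0.902]
wrist_force: [1.1, -0.2, -1.7]
opening: 0.0684
tcp [0.4502 0.0077 0.352 ] rot [-1.5602 -0.0112 -0.9018] t 50.97 F [ 2.3 -0.6  3. ] open 0.0685
lime [0.461, -0.071, 0.027] [311.0, 210.0] (36, 42) 42.0 slide cm x,z: [ 6.48 -4.39]
tcp [0.4504 0.0077 0.3491] rot [-1.5601 -0.0112 -0.9019] F [ 1.5  0.5 -1.6] open 0.0682 t 51.02
slide [-5.4, -13.1, 25.3] twist y -0.99
```

View pics/w38.png

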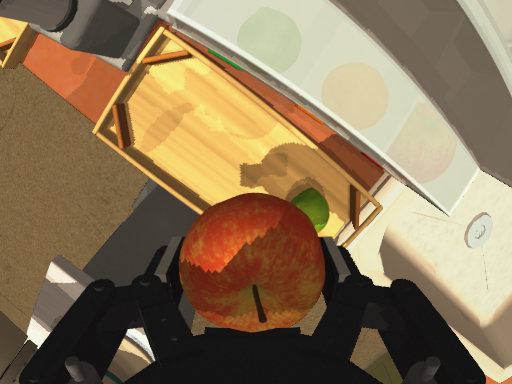

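```bash

python3 -m inch '{"slide":[[0,-4,0],[0,-8,0.5],[-0.4,-11.5,2],[-1,-14.5,4.6],[-1.7,-16,8]],"twist":[[0,-0.1,0],[0,-0.2,0],[0,-0.3,0],[0,-0.4,0],[0,-0.5,0]],"claw":[0.5,0.5,0.5,0.5,0.5]}' 30
python3 togo.py 0.615 0.207 0.48 0.089
```

```text
t: 51.43
ee_pos: [0.4999, 0.0706, 0.5066]
tool_rot: [-1.57, -0.006, -0.399]
wrist_force: [0.8, -1.2, -1.3]
opening: 0.0687
tcp [0.4999 0.0706 0.5066] rot [-1.5696 -0.0062 -0.3994] F [ 0.8 -1.2 -1.3] open 0.0687 t 51.43
slide [5.3, 2.7, 17.0] twist y -0.49
```

```bash

python3 -m inch '{"slide":[[1.1,0,3.5],[2.2,0,7],[3.3,0,10.5],[4.4,0,14],[5.3,0,17]],"twist":[[0,-0.1,0],[0,-0.2,0],[0,-0.3,0],[0,-0.4,0],[0,-0.49,0]],"claw":[0.5,0.5,0.5,0.5,0.5]}' 30
python3 -m inch '{"slide":[[0,1,0],[0,4,0],[0,7,0],[0,10,0],[0,11,0]],"twist":[[0,0,0],[0,0,0],[0,0,0],[0,0,0],[0,0,0]],"claw":[0.5,0.5,0.5,0.5,0.5]}' 30
python3 look.py w39; python3 togo.py 0.615 0.207 0.378 0.089
```

```text
t: 51.85
ee_pos: [0.6168, 0.2086, 0.5009]
tool_rot: [-1.571, 0.001, 0.094]
wrist_force: [0.2, -0.5, -0.6]
opening: 0.0683
t: 52.27
ee_pos: [0.6139, 0.206, 0.3862]
tool_rot: [-1.572, 0.011, 0.088]
wrist_force: [-0.8, 0.5, -3.2]
opening: 0.0689
tcp [0.6141 0.206  0.3862] rot [-1.5725  0.0111  0.0875] t 52.32 F [-0.5 -0.6 -3.2] open 0.0686
tcp [0.6148 0.2061 0.3891] rot [-1.5719  0.0068  0.0875] F [-0.3  1.1 -1.1] open 0.0685 t 52.37
slide [0.0, 1.1, 0.1] twist y -0.00
```

View pics/w39.png

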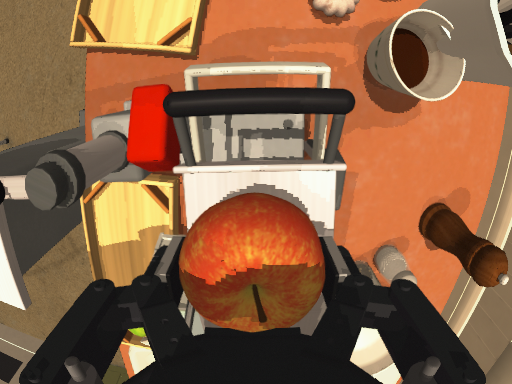

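```bash

python3 -m inch '{"slide":[[0,0.8,0.1],[0,1.4,0.1],[0,1.6,0.1],[0,1.6,0.1],[0,1.6,0.1]],"twist":[[0,0,0],[0,0,0],[0,0,0],[0,0,0],[0,0,0]],"claw":[0.5,0.5,0.5,0.5,0.5]}' 30
python3 -m inch '{"slide":[[0,0,0],[0,0,0],[0,0,0],[0,0,0],[0,0,0]],"twist":[[0,0,0],[0,0,0],[0,0,0],[0,0,0],[0,0,0]],"claw":[0.85,1,1,1,1]}' 30
python3 -m inch '{"slide":[[0,0,0],[0,0,0],[0,-3,0],[0,-6,0],[0,-10,0]],"twist":[[0,0,0],[0,0,0],[0,0,0],[0,0,0],[0,0,0]],"claw":[1,1,1,1,1]}' 30
python3 look.py w40; python3 togo.py 0.609 0.2835 0.45 -1.482
```

```text
t: 52.78
ee_pos: [0.6158, 0.2076, 0.3771]
tool_rot: [-1.571, -0.001, 0.088]
wrist_force: [0.2, -0.4, -1.8]
opening: 0.0682
t: 53.2
ee_pos: [0.6157, 0.2075, 0.3766]
tool_rot: [-1.571, -0.001, 0.088]
wrist_force: [0.7, 0.1, 1.1]
opening: 0.0856
t: 53.62
ee_pos: [0.6153, 0.2074, 0.4748]
tool_rot: [-1.572, 0.006, 0.088]
wrist_force: [1.0, 0.5, -0.2]
opening: 0.0854
tcp [0.6162 0.2077 0.4858] rot [-1.5692 -0.0129  0.088 ] t 53.67 F [3.3 0.2 6. ] open 0.0851
tcp [0.6163 0.2078 0.4839] rot [-1.5691 -0.0137  0.0881] F [ 0.6 -0.6  0.6] open 0.0856 t 53.72
slide [-0.1, 3.4, 7.6] twist y 1.57
```

View pics/w40.png

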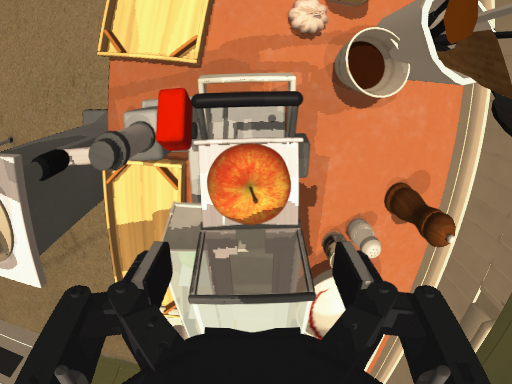

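```bash

python3 -m inch '{"slide":[[0,0,1.5],[0,0,3.5],[0,0,5.5],[0,0,7.6],[0,0,7.6]],"twist":[[0,0.12,0],[0,0.24,0],[0,0.36,0],[0,0.48,0],[0,0.6,0]],"claw":[0.8,0.6,0.4,0.3,0.28]}' 30
python3 -m inch '{"slide":[[0,0,0],[0,0,0],[0,0,0],[0,0,0],[0,0,0]],"twist":[[0,0.12,0],[0,0.24,0],[0,0.36,0],[0,0.48,0],[0,0.6,0]],"claw":[0.28,0.28,0.28,0.28,0.28]}' 30
python3 -m inch '{"slide":[[0,0.5,0],[0,1,0],[0,2,0],[0,3,0],[0,3,0]],"twist":[[0,0.12,0],[0,0.24,0],[0,0.37,0],[0,0.37,0],[0,0.37,0]],"claw":[0.28,0.28,0.28,0.28,0.28]}' 30
python3 togo.py 0.609 0.284 0.385 -1.482
```

```text
t: 54.13
ee_pos: [0.6083, 0.2866, 0.4757]
tool_rot: [-1.569, 0.002, -0.515]
wrist_force: [-0.2, -1.0, -0.5]
opening: 0.0261
t: 54.55
ee_pos: [0.6089, 0.2833, 0.4759]
tool_rot: [-1.571, -0.0, -1.118]
wrist_force: [0.6, -0.3, -0.9]
opening: 0.0239
t: 54.97
ee_pos: [0.6086, 0.2831, 0.4435]
tool_rot: [-1.575, -0.001, -1.479]
wrist_force: [-0.7, 1.0, 0.1]
opening: 0.0236
tcp [0.6086 0.2831 0.4435] rot [-1.5754 -0.0012 -1.4791] F [-0.7  1.   0.1] open 0.0236 t 54.97
slide [-0.1, 5.8, 0.1] twist y 0.00
```

```bash

python3 -m inch '{"slide":[[-0.1,2,0],[-0.1,4,0],[-0.1,5.5,0],[-0.1,6,0],[-0.1,6,0]],"twist":[[0,0,0],[0,0,0],[0,0,0],[0,0,0],[0,0,0]],"claw":[0.28,0.28,0.28,0.28,0.28]}' 30
python3 -m inch '{"slide":[[0,0,0],[0,0,0],[0,0,0],[0,0,0],[0,0,0]],"twist":[[0,0,0],[0,0,0],[0,0,0],[0,0,0],[0,0,0]],"claw":[0.05,0.05,0.05,0.05,0.05]}' 25
python3 -m inch '{"slide":[[0.3,-0.9,0],[0.7,-1.8,0],[1.1,-2.7,0],[1.6,-3.5,0],[2.2,-4.3,0]],"twist":[[0,0,0],[0,0,0],[0,0,0],[0,0,0],[0,0,0]],"claw":[0.05,0.05,0.05,0.05,0.05]}' 25
python3 -m inch '{"slide":[[0.6,-0.7,0],[1.3,-1.4,0],[2.0,-2.1,0],[2.8,-2.7,0],[3.5,-3.1,0]],"twist":[[0,0,0],[0,0,0],[0,0,0],[0,0,0],[0,0,0]],"claw":[0.05,0.05,0.05,0.05,0.05]}' 25
python3 look.py w41
```

```text
t: 55.38
ee_pos: [0.6086, 0.2841, 0.3847]
tool_rot: [-1.574, -0.001, -1.48]
wrist_force: [-0.7, -0.2, -0.1]
opening: 0.0238
t: 55.8
ee_pos: [0.6091, 0.2834, 0.3867]
tool_rot: [-1.57, -0.002, -1.482]
wrist_force: [0.5, -5.9, -2.7]
opening: 0.0109
t: 56.22
ee_pos: [0.611, 0.2627, 0.431]
tool_rot: [-1.568, 0.003, -1.482]
wrist_force: [2.3, 0.0, -2.2]
opening: 0.011
t: 56.63
ee_pos: [0.6139, 0.2291, 0.4644]
tool_rot: [-1.564, 0.008, -1.481]
wrist_force: [0.5, 7.7, 7.5]
opening: 0.0111
tcp [0.6139 0.228  0.4655] rot [-1.5628  0.0067 -1.4815] t 56.68 F [0.7 4.9 6.9] open 0.0107
apple [0.463, 0.28, 0.039] [211.0, 247.0] (58, 56) 45.1 slide cm x,z: [ -6.24 -14.91]
```

View pics/w41.png

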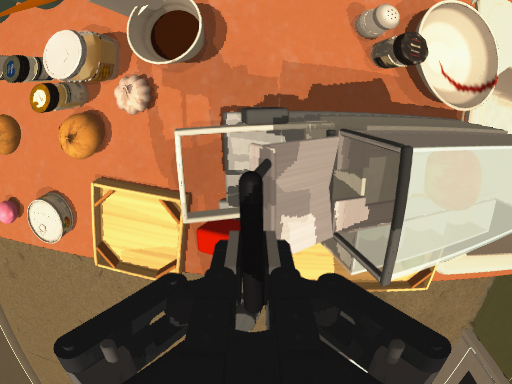

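```bash

python3 -m inch '{"slide":[[-0.7,0.4,0],[-1.5,1.0,0],[-2.2,1.7,0],[-2.9,2.4,0],[-3.5,3.1,0]],"twist":[[0,0,0],[0,0,0],[0,0,0],[0,0,0],[0,0,0]],"claw":[0.05,0.05,0.05,0.05,0.05]}' 25
python3 -m inch '{"slide":[[-0.6,0.8,0],[-1.1,1.6,0],[-1.5,2.5,0],[-1.9,3.2,0],[-2.1,3.7,0]],"twist":[[0,0,0],[0,0,0],[0,0,0],[0,0,0],[0,0,0]],"claw":[0.05,0.05,0.05,0.05,0.05]}' 25
python3 -m inch '{"slide":[[0,0,0],[0,0,0],[0,0,0],[0,0,0],[0,-1,0]],"twist":[[0,0,0],[0,0,0],[0,0,0],[0,0,0],[0,0,0]],"claw":[0.2,0.4,0.4,0.4,0.4]}' 25
python3 -m inch '{"slide":[[0,-4,0],[0,-8,0],[0,-12,0],[0,-12,0],[0,-12,0]],"twist":[[0,0,0],[0,0,0],[0,0,0],[0,0,0],[0,0,0]],"claw":[0.6,0.7,0.7,0.7,0.7]}' 25
python3 look.py w42; python3 -c "
from h import *
im=read_camera('scene');cv2.imwrite('pics/s42.png',cv2.resize(im[120:270,230:420],None,fx=4,fy=4,interpolation=cv2.INTER_CUBIC))"; python3 togo.py 0.4565 -0.0725 0.52 -0.9
```

```text
t: 57.15
ee_pos: [0.6108, 0.2635, 0.4302]
tool_rot: [-1.568, 0.002, -1.481]
wrist_force: [2.0, 4.8, 2.7]
opening: 0.0106
t: 57.57
ee_pos: [0.6093, 0.2827, 0.3902]
tool_rot: [-1.572, -0.004, -1.482]
wrist_force: [3.6, -2.0, 0.1]
opening: 0.011
t: 57.98
ee_pos: [0.6083, 0.2828, 0.4008]
tool_rot: [-1.575, -0.001, -1.482]
wrist_force: [-0.2, -1.4, -0.2]
opening: 0.0341
t: 58.4
ee_pos: [0.6085, 0.2831, 0.5272]
tool_rot: [-1.563, 0.002, -1.482]
wrist_force: [-0.6, 0.6, -0.2]
opening: 0.0599
tcp [0.6085 0.283  0.5244] rot [-1.5676  0.0007 -1.4822] t 58.45 F [-0.  -0.  -0.6] open 0.0595
tcp [0.6087 0.2831 0.5213] rot [-1.5731 -0.0006 -1.4821] F [-0.  -0.2 -0.4] open 0.0599 t 58.55
slide [34.1, 0.1, -18.3] twist y -0.58
```

View pics/s42.png

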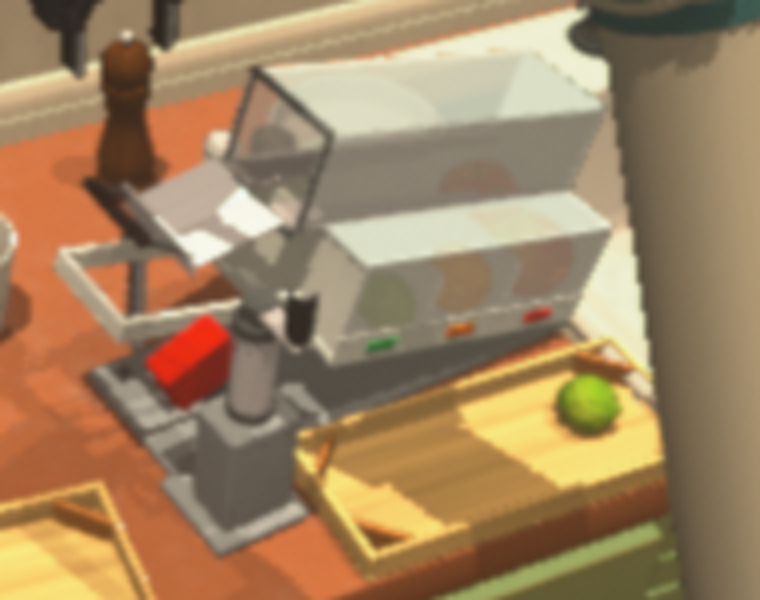

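View pics/w42.png

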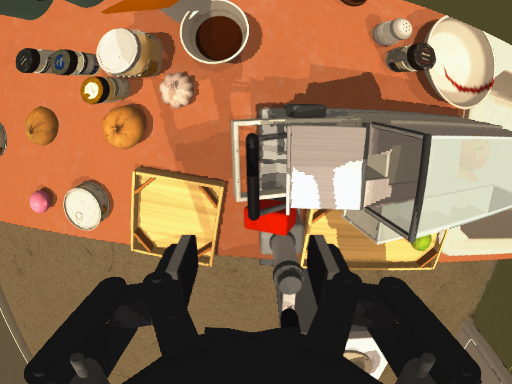

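The second apple still shows on the ramp at (480,175) of the zoomed scene picture. I'll wait and watch whether it is rolling.

```bash

python3 -m inch '{"slide":[[0,0,0],[0,0,0],[0,0,0],[0,0,0],[0,0,0]],"twist":[[0,0,0],[0,0,0],[0,0,0],[0,0,0],[0,0,0]],"claw":[0.7,0.7,0.7,0.7,0.7]}' 25
python3 -m inch '{"slide":[[0,0,0],[0,0,0],[0,0,0],[0,0,0],[0,0,0]],"twist":[[0,0,0],[0,0,0],[0,0,0],[0,0,0],[0,0,0]],"claw":[0.7,0.7,0.7,0.7,0.7]}' 25
python3 -c "
from h import *
im=read_camera('scene');cv2.imwrite('pics/s43.png',cv2.resize(im[120:270,230:420],None,fx=4,fy=4,interpolation=cv2.INTER_CUBIC));w=read_camera('wrist');cv2.imwrite('pics/w43.png',w);cv2.imwrite('pics/w43z.png',cv2.resize(np.hstack([cv2.imread('pics/w42.png')[90:280,360:],w[90:280,360:]]),None,fx=2.5,fy=2.5))"
```

```text
t: 58.97
ee_pos: [0.609, 0.2833, 0.5218]
tool_rot: [-1.572, -0.0, -1.482]
wrist_force: [0.7, 0.0, 0.4]
opening: 0.0597
t: 59.38
ee_pos: [0.6089, 0.2833, 0.5224]
tool_rot: [-1.571, -0.0, -1.482]
wrist_force: [-0.4, -0.1, 0.3]
opening: 0.0597
```

View pics/s43.png

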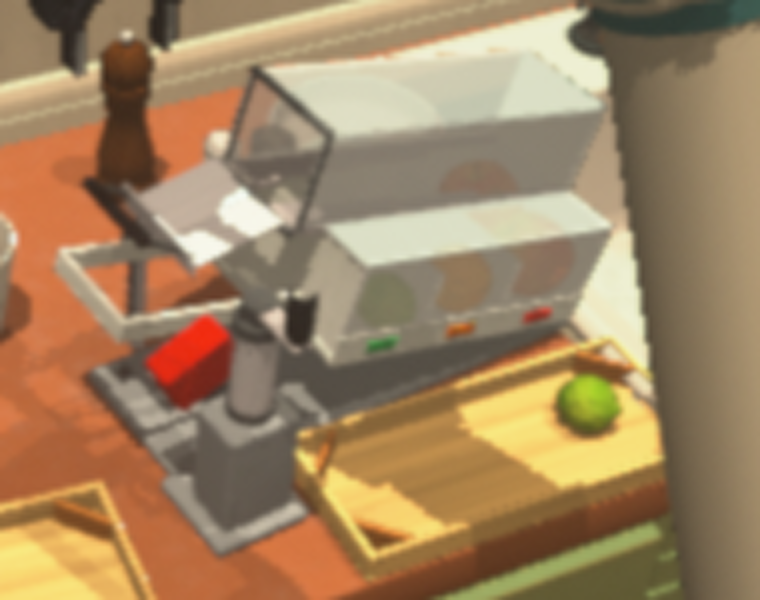

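View pics/w43z.png

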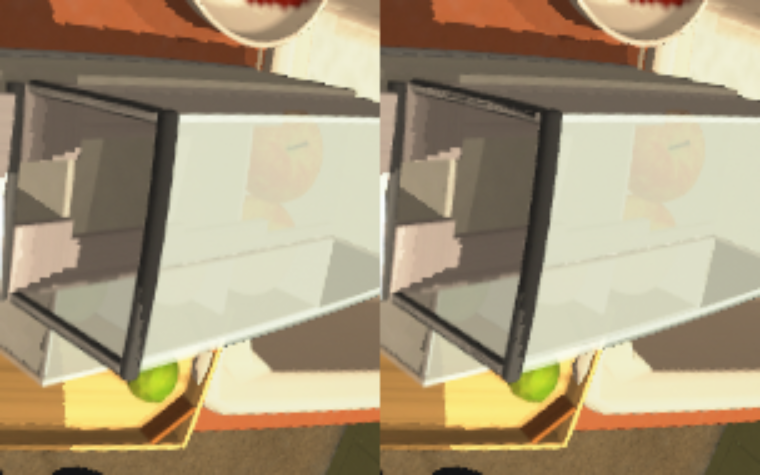

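```bash
python3 - <<'E'
from h import *
np.set_printoptions(precision=4,suppress=True)
read_camera("wrist");m=camera_model("wrist");im=read_camera("wrist")
import pickle;pickle.dump(m,open("m43.pkl","wb"))
W=lambda x,y:(360+x/2.5,90+y/2.5)
S=lambda x,y:(230+x/4,120+y/4)
# apple2 centre guess; wrist circle approx x 247..325, y ~118..202 (z pic)
for w,s in [((285,160),(480,193)),((285,160),(480,205)),((285,160),(478,180))]:
    print("a2",tri(ray("wrist",W(*w),m),ray("scene",S(*s))))
print(ray("wrist",W(285,160),m))
for n in ("bay_small","bay_medium","bay_large","apple_a_center"):
    print(n,[(np.round(x["at"],1),round(x["p"],2)) for x in tip_of("wrist",n)[:4]])
read_camera("scene")
for n in ("bay_small","bay_medium","bay_large","apple_a_center"):
    print(n,[(np.round(x["at"],1),round(x["p"],2)) for x in tip_of("scene",n)[:4]])
z=read_camera("scene")[140:220,300:400];cv2.imwrite("pics/s44.png",cv2.resize(z,None,fx=8,fy=7,interpolation=cv2.INTER_CUBIC))
E
```

```text
a2 (array([ 0.6483, -0.0835,  0.095 ]), [np.float64(0.00180279979053406), np.float64(0.0018027997905340227)])
a2 (array([ 0.6472, -0.0877,  0.0851]), [np.float64(0.005620808473886034), np.float64(0.005620808473885984)])
a2 (array([ 0.6495, -0.0772,  0.1067]), [np.float64(0.001735890299277092), np.float64(0.0017358902992771442)])
(array([0.6906, 0.2898, 0.4908]), array([-0.0772, -0.6865, -0.723 ]))
bay_small [(array([388.5, 171.4]), 0.67)]
bay_medium [(array([429.7, 166.4]), 0.69)]
bay_large []
apple_a_center [(array([ 90.3, 203.1]), 0.69), (array([379., 234.]), 0.67)]
bay_small [(array([315.5, 181.7]), 0.72)]
bay_medium [(array([213. , 218.7]), 0.67)]
bay_large [(array([305.4, 195.6]), 0.61)]
apple_a_center [(array([295.9, 190.5]), 0.31)]
```

View pics/s44.png

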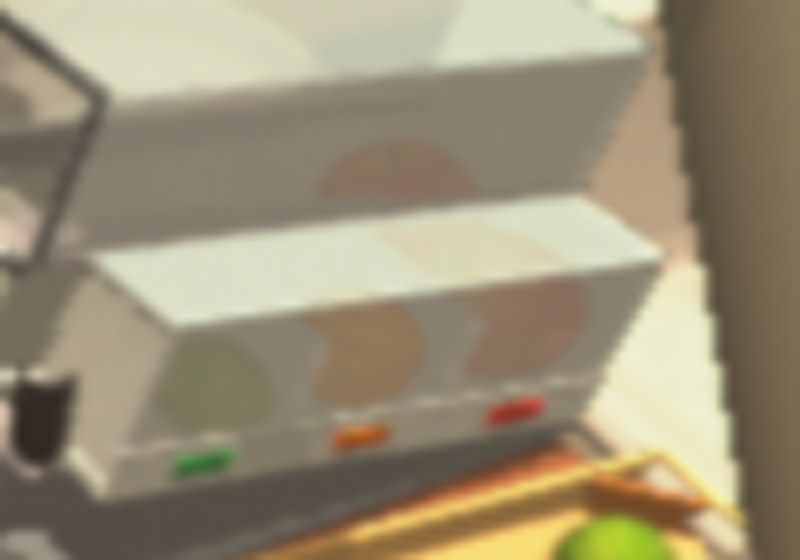

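```bash
python3 - <<'E'
from h import *
import pickle
np.set_printoptions(precision=4,suppress=True)
m=pickle.load(open("m43.pkl","rb"));m37=None
print("a1",tri(ray("wrist",(466,176),m),ray("scene",(366,184))))
for px,n in [((365.6,198.6),"red"),((345,202.4),"orange"),((325.5,206),"green")]:
    # plane: sorter x=-0.104 ; sorter origin approx
    o,d=ray("scene",px); nrm=np.array([.996,.089,0]); 
    for x0 in (.528,.536):
        p0=np.array([x0,0.05,0]); t=nrm@(p0-o)/(nrm@d); print(n,x0,o+d*t)
# a2 top: highest pixel in scene, and centre
for s in [(350,160),(350,163)]:
    print(ray("scene",s))
cv2.imwrite("pics/w43b.png",cv2.resize(cv2.imread("pics/w43.png")[120:200,420:512],None,fx=8,fy=7,interpolation=cv2.INTER_CUBIC))
E
```

```text
a1 (array([ 0.5991, -0.1235,  0.0476]), [np.float64(0.00023740518415177135), np.float64(0.00023740518415180678)])
red 0.528 [ 0.5398 -0.0822  0.0438]
red 0.536 [ 0.5485 -0.0903  0.0337]
orange 0.528 [0.5318 0.0074 0.0655]
orange 0.536 [0.5405 0.0002 0.0556]
green 0.528 [0.5247 0.0871 0.0847]
green 0.536 [0.5333 0.0807 0.0751]
(array([-0.3247,  0.7252,  1.0438]), array([ 0.6253, -0.5146, -0.5867]))
(array([-0.3247,  0.7252,  1.0438]), array([ 0.6217, -0.5131, -0.5918]))
```

View pics/w43b.png

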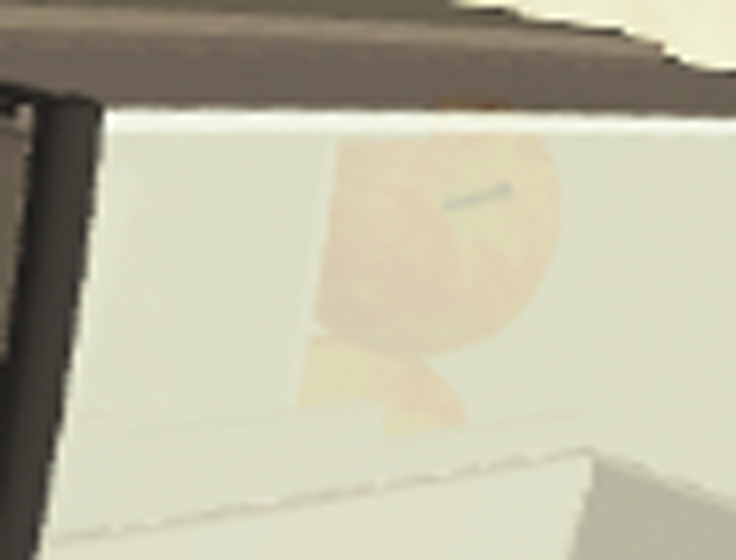

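```bash
python3 - <<'E'
from h import *
import pickle
from scipy.optimize import least_squares
np.set_printoptions(precision=4,suppress=True)
m=pickle.load(open("m43.pkl","rb"))
p,r=tri(ray("wrist",(472,152.5),m),ray("scene",(349.8,171.5))); print("a2",p,r)
for z in (.045,.055,.065,.075): print("a1 on scene ray",z,onz("scene",(360.9,181.1),z), "dist a2",np.linalg.norm(onz("scene",(360.9,181.1),z)-p))
# model: draw predicted circles for a2 candidates: lying vs on ramp
im=read_camera("scene")
def circ(c,r,col,name="scene"):
    P=[]
    v=np.random.default_rng(0).normal(size=(2000,3));v/=np.linalg.norm(v,axis=1)[:,None]
    q=np.array([proj(name,np.array(c)+r*a) for a in v]).astype(np.float32)
    return cv2.convexHull(q)
z=cv2.resize(im[130:220,290:400],None,fx=7,fy=6,interpolation=cv2.INTER_CUBIC)
for c,col in [(p,(255,0,0)),((.63,-.083,.161),(0,255,255)),(onz("scene",(360.9,181.1),.055),(0,0,0))]:
    h=circ(c,.035,col)[:,0]; h=((h-[290,130])*[7,6]).astype(int); cv2.polylines(z,[h.reshape(-1,1,2)],True,col,1)
cv2.imwrite("pics/s45.png",z)
E
```

```text
a2 [ 0.6487 -0.0873  0.0815] [np.float64(0.004119752783561672), np.float64(0.004119752783561609)]
a1 on scene ray 0.045 [ 0.6218 -0.1187  0.045 ] dist a2 0.055179926819145415
a1 on scene ray 0.055 [ 0.6123 -0.1103  0.055 ] dist a2 0.050561499980532866
a1 on scene ray 0.065 [ 0.6028 -0.1018  0.065 ] dist a2 0.05089645580306731
a1 on scene ray 0.075 [ 0.5933 -0.0934  0.075 ] dist a2 0.05609613286905467Traceback (most recent call last):
  File "<stdin>", line 17, in <module>
  File "<stdin>", line 13, in circ
  File "h.py", line 14, in proj
    m=m or camera_model(name); f=f_of(m); T=m["camera_from_world"]
           ~~~~~~~~~~~~^^^^^^
ValueError: time passes only in moves, steps and waits
```

```bash

python3 -m inch '{"slide":[[3.4,0,-1.8],[6.8,0,-3.7],[10.2,0,-5.5],[13.6,0,-7.3],[17,0,-9.2]],"twist":[[0,-0.06,0],[0,-0.12,0],[0,-0.18,0],[0,-0.24,0],[0,-0.3,0]],"claw":[0.68,0.68,0.68,0.68,0.68]}' 30
python3 togo.py 0.4565 -0.0725 0.45 -0.9
```

```text
t: 60.55
ee_pos: [0.5314, 0.1045, 0.5223]
tool_rot: [-1.571, -0.0, -1.178]
wrist_force: [-0.2, -1.3, -0.0]
opening: 0.0581
tcp [0.5314 0.1045 0.5223] rot [-1.5705 -0.0005 -1.1784] F [-0.2 -1.3 -0. ] open 0.0581 t 60.55
slide [13.5, 7.2, -13.7] twist y -0.28
```

```bash

python3 -m inch '{"slide":[[2.7,0,-2.7],[5.4,1,-5.5],[8.1,2,-8.2],[10.8,3,-11],[13.5,4,-13.7]],"twist":[[0,-0.06,0],[0,-0.12,0],[0,-0.18,0],[0,-0.24,0],[0,-0.28,0]],"claw":[0.68,0.68,0.68,0.68,0.68]}' 30
python3 -m inch '{"slide":[[0,4,0],[0,8,0],[0,12,0],[0,16,0],[0,20,0]],"twist":[[0,0,0],[0,0,0],[0,0,0],[0,0,0],[0,0,0]],"claw":[0.68,0.68,0.68,0.68,0.68]}' 30
python3 -m inch '{"slide":[[0,0,0],[0,0,0],[0,0,0],[0,0,0],[0,0,0]],"twist":[[0,0,0],[0,0,0],[0,0,0],[0,0,0],[0,0,0]],"claw":[0.68,0.68,0.68,0.68,0.68]}' 30
python3 look.py w46
```

```text
t: 60.97
ee_pos: [0.4554, -0.0724, 0.4823]
tool_rot: [-1.57, -0.001, -0.899]
wrist_force: [-0.2, -1.4, 0.3]
opening: 0.0582
t: 61.38
ee_pos: [0.4564, -0.0713, 0.2813]
tool_rot: [-1.57, -0.002, -0.903]
wrist_force: [1.2, -0.9, -1.3]
opening: 0.058
t: 61.8
ee_pos: [0.4579, -0.0714, 0.2848]
tool_rot: [-1.568, -0.005, -0.902]
wrist_force: [-0.2, 0.6, 0.3]
opening: 0.0582
tcp [ 0.4577 -0.0713  0.2845] rot [-1.5682 -0.004  -0.9018] t 61.85 F [-0.4  1.4 -0.3] open 0.0578
lime [0.457, -0.073, 0.027] [251.5, 196.0] (51, 66) 56.7 slide cm x,z: [-0.01 -0.23]
```

View pics/w46.png

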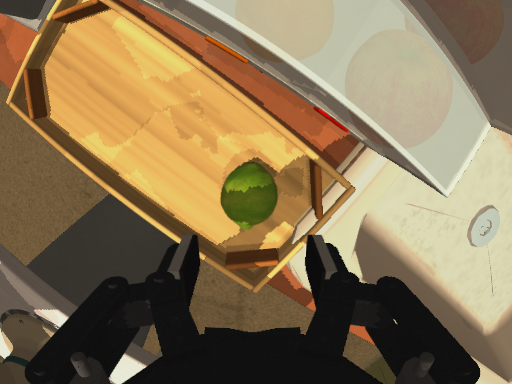

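```bash

python3 - <<'E'
from h import *
import pickle
np.set_printoptions(precision=4,suppress=True)
m=pickle.load(open("m43.pkl","rb"));n=camera_model("wrist")
im=cv2.imread("pics/w46.png");cv2.imwrite("pics/w46z.png",cv2.resize(im[0:170,330:512],None,fx=4,fy=3.5,interpolation=cv2.INTER_CUBIC))
pickle.dump(n,open("m46.pkl","wb"))
print("a1",tri(ray("wrist",(400,95),n),ray("scene",(360.9,181.1))))
print("a2",tri(ray("wrist",(465,20),n),ray("wrist",(472,152.5),m),ray("scene",(349.8,171.5))))
E
python3 -m inch '{"slide":[[0,3,-0.1],[0,6,-0.2],[0,8.5,-0.2],[0,10.2,-0.2],[0,10.2,-0.2]],"twist":[[0,0,0],[0,0,0],[0,0,0],[0,0,0],[0,0,0]],"claw":[0.68,0.68,0.68,0.68,0.6]}' 30
python3 -m inch '{"slide":[[0,0,0],[0,0,0],[0,0,0],[0,0,0],[0,0,0]],"twist":[[0,0,0],[0,0,0],[0,0,0],[0,0,0],[0,0,0]],"claw":[0.3,0.3,0.3,0.3,0.3]}' 30
python3 -m inch '{"slide":[[0,-1,0],[0,-3,0],[0,-7,0],[0,-11,0],[0,-15,0]],"twist":[[0,0,0],[0,0,0],[0,0,0],[0,0,0],[0,0,0]],"claw":[0.3,0.3,0.3,0.3,0.3]}' 30
python3 look.py w47; python3 togo.py 0.615 0.216 0.48 0.089
```

```text
a1 (array([ 0.5806, -0.0864,  0.0869]), [np.float64(0.0033988990645148877), np.float64(0.0033988990645149454)])
a2 (array([ 0.6511, -0.0895,  0.0838]), [np.float64(0.00739689688823058), np.float64(0.002294266131815598), np.float64(0.007554040139740886)])
t: 62.32
ee_pos: [0.4541, -0.072, 0.1783]
tool_rot: [-1.574, 0.004, -0.902]
wrist_force: [-1.2, 0.0, -0.7]
opening: 0.0516
t: 62.73
ee_pos: [0.4556, -0.0725, 0.1813]
tool_rot: [-1.57, -0.002, -0.902]
wrist_force: [-0.4, -0.1, -0.3]
opening: 0.0442
t: 63.15
ee_pos: [0.4546, -0.0721, 0.3323]
tool_rot: [-1.571, 0.0, -0.902]
wrist_force: [1.0, -1.1, -0.5]
opening: 0.0446
tcp [ 0.4573 -0.0729  0.34  ] rot [-1.5622 -0.0129 -0.9018] t 63.2 F [ 2.  -0.7  4.4] open 0.0444
apple [0.43, 0.199, 0.039] [32.5, 51.0] (65, 76) 57.5 slide cm x,z: [-23.41  14.46]
tcp [ 0.4574 -0.073   0.3372] rot [-1.5622 -0.0129 -0.9019] F [0.4 0.2 0. ] open 0.0442 t 63.25
slide [-12.9, -14.3, 30.3] twist y -0.99
```

View pics/w46z.png

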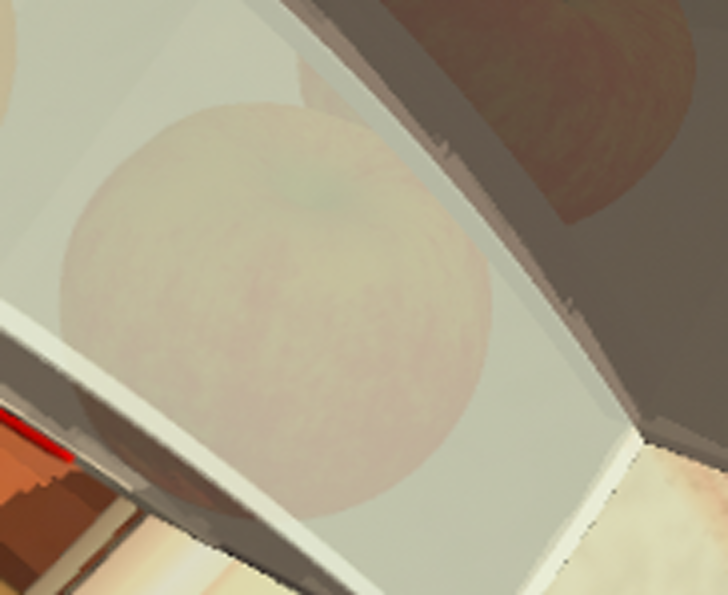

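View pics/w47.png

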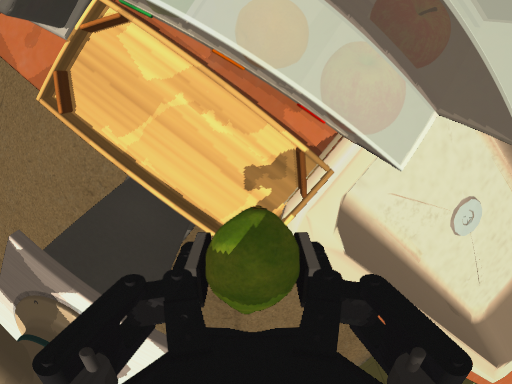

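```bash

python3 -m inch '{"slide":[[0,-4,0],[-0.3,-8,0.8],[-1.2,-11.5,2.6],[-2.3,-14,5.4],[-3.8,-15,9]],"twist":[[0,-0.1,0],[0,-0.2,0],[0,-0.3,0],[0,-0.4,0],[0,-0.5,0]],"claw":[0.3,0.3,0.3,0.3,0.3]}' 30
python3 togo.py 0.6155 0.216 0.48 0.089
```

```text
t: 63.67
ee_pos: [0.5023, 0.013, 0.4847]
tool_rot: [-1.57, -0.008, -0.4]
wrist_force: [1.1, -1.1, -0.4]
opening: 0.0445
tcp [0.5023 0.013  0.4847] rot [-1.5701 -0.0077 -0.4001] F [ 1.1 -1.1 -0.4] open 0.0445 t 63.67
slide [2.5, 0.5, 23.1] twist y -0.49
```

```bash

python3 -m inch '{"slide":[[0.4,-0.2,4],[0.8,-0.4,8],[1.2,-0.4,12],[1.7,-0.4,16],[2.1,-0.4,20]],"twist":[[0,-0.1,0],[0,-0.2,0],[0,-0.3,0],[0,-0.4,0],[0,-0.49,0]],"claw":[0.3,0.3,0.3,0.3,0.3]}' 30
python3 togo.py 0.6155 0.216 0.376 0.089
```

```text
t: 64.08
ee_pos: [0.6003, 0.191, 0.4836]
tool_rot: [-1.571, 0.001, 0.093]
wrist_force: [0.7, -0.1, -0.6]
opening: 0.0444
tcp [0.6003 0.191  0.4836] rot [-1.5712  0.0007  0.093 ] F [ 0.7 -0.1 -0.6] open 0.0444 t 64.08
slide [1.7, 10.8, 2.3] twist y 0.00
```

```bash

python3 -m inch '{"slide":[[0.9,0,1.1],[1.7,0,2.2],[1.7,3,2.2],[1.7,6,2.2],[1.7,9,2.2]],"twist":[[0,0,0],[0,0,0],[0,0,0],[0,0,0],[0,0,0]],"claw":[0.3,0.3,0.3,0.3,0.3]}' 30
python3 -m inch '{"slide":[[0,1,0],[0,1.5,0],[0,1.5,0],[0,1.5,0],[0,1.5,0]],"twist":[[0,0,0],[0,0,0],[0,0,0],[0,0,0],[0,0,0]],"claw":[0.3,0.3,0.3,0.3,0.3]}' 30
python3 look.py w48; python3 togo.py 0.6155 0.216 0.364 0.089
```

```text
t: 64.5
ee_pos: [0.6146, 0.213, 0.3926]
tool_rot: [-1.571, -0.0, 0.089]
wrist_force: [0.1, -0.0, -1.4]
opening: 0.0444
t: 64.92
ee_pos: [0.6154, 0.2125, 0.3815]
tool_rot: [-1.57, -0.004, 0.088]
wrist_force: [-0.6, 0.4, -0.0]
opening: 0.0444
tcp [0.6153 0.2125 0.3815] rot [-1.5704 -0.004   0.0878] t 64.97 F [-0.2  0.9 -0.6] open 0.0444
tcp [0.6152 0.2125 0.3812] rot [-1.5704 -0.0035  0.0879] F [-0.1  1.  -0.8] open 0.0447 t 65.02
slide [0.1, 1.7, 0.3] twist y -0.00
```

View pics/w48.png

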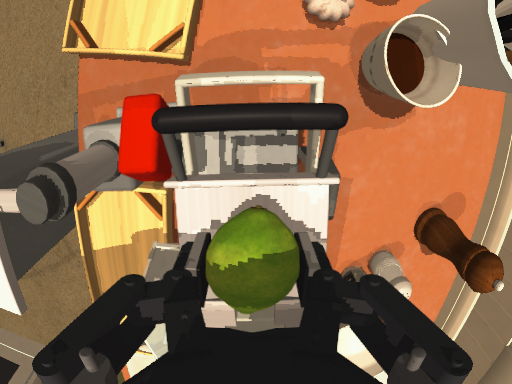

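```bash

python3 -m inch '{"slide":[[0,0.6,0.2],[0,1.2,0.3],[0,1.6,0.3],[0,1.6,0.3],[0,1.6,0.3]],"twist":[[0,0,0],[0,0,0],[0,0,0],[0,0,0],[0,0,0]],"claw":[0.3,0.3,0.3,0.3,0.3]}' 30
python3 -m inch '{"slide":[[0,0,0],[0,0,0],[0,0,0],[0,0,0],[0,0,0]],"twist":[[0,0,0],[0,0,0],[0,0,0],[0,0,0],[0,0,0]],"claw":[0.5,0.65,0.7,0.7,0.7]}' 30
python3 -m inch '{"slide":[[0,0,0],[0,0,0],[0,-3,0],[0,-6,0],[0,-10,0]],"twist":[[0,0,0],[0,0,0],[0,0,0],[0,0,0],[0,0,0]],"claw":[0.7,0.7,0.7,0.7,0.7]}' 30
python3 look.py w49; python3 togo.py 0.609 0.2835 0.45 -1.482
```

```text
t: 65.43
ee_pos: [0.6144, 0.2155, 0.3626]
tool_rot: [-1.571, 0.001, 0.088]
wrist_force: [-1.0, 0.5, -1.3]
opening: 0.0447
t: 65.85
ee_pos: [0.6146, 0.2155, 0.3636]
tool_rot: [-1.571, -0.001, 0.088]
wrist_force: [-0.4, -0.1, 0.1]
opening: 0.0599
t: 66.27
ee_pos: [0.6142, 0.2154, 0.4618]
tool_rot: [-1.572, 0.006, 0.088]
wrist_force: [0.9, 0.2, -0.1]
opening: 0.0597
tcp [0.6152 0.2157 0.4729] rot [-1.5691 -0.0129  0.088 ] t 66.32 F [2.6 1.  5.8] open 0.06
tcp [0.6154 0.2158 0.471 ] rot [-1.5689 -0.0139  0.088 ] F [1.3 0.1 0.2] open 0.0599 t 66.37
slide [-0.0, 2.1, 6.8] twist y 1.57
```

View pics/w49.png

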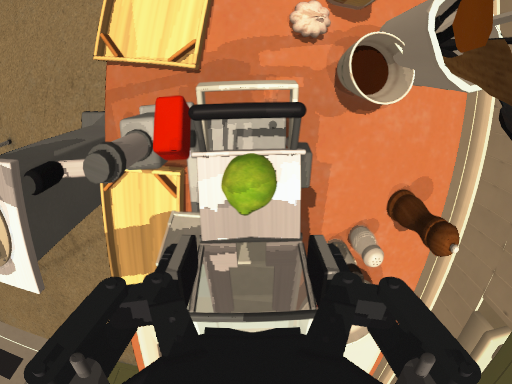

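```bash

python3 -m inch '{"slide":[[0,0,1.5],[0,0,3.5],[0,0,5.5],[0,0,6.8],[0,0,6.8]],"twist":[[0,0.12,0],[0,0.24,0],[0,0.36,0],[0,0.48,0],[0,0.6,0]],"claw":[0.6,0.5,0.4,0.3,0.28]}' 30
python3 -m inch '{"slide":[[0,0,0],[0,0,0],[0,0,0],[0,0,0],[0,0,0]],"twist":[[0,0.12,0],[0,0.24,0],[0,0.36,0],[0,0.48,0],[0,0.6,0]],"claw":[0.28,0.28,0.28,0.28,0.28]}' 30
python3 -m inch '{"slide":[[0,0.5,0],[0,1,0],[0,1.5,0],[0,2,0],[0,2,0]],"twist":[[0,0.12,0],[0,0.24,0],[0,0.37,0],[0,0.37,0],[0,0.37,0]],"claw":[0.28,0.28,0.28,0.28,0.28]}' 30
python3 togo.py 0.609 0.2835 0.385 -1.482
```

```text
t: 66.78
ee_pos: [0.6081, 0.2858, 0.4628]
tool_rot: [-1.569, 0.001, -0.515]
wrist_force: [-0.4, -0.6, 0.1]
opening: 0.0236
t: 67.2
ee_pos: [0.6086, 0.2833, 0.4629]
tool_rot: [-1.571, -0.0, -1.118]
wrist_force: [0.6, -0.3, -0.7]
opening: 0.0237
t: 67.62
ee_pos: [0.6084, 0.2832, 0.4418]
tool_rot: [-1.573, -0.001, -1.479]
wrist_force: [-0.1, -0.3, 0.3]
opening: 0.0245
tcp [0.6084 0.2832 0.4418] rot [-1.5732 -0.0007 -1.4792] F [-0.1 -0.3  0.3] open 0.0245 t 67.62
slide [-0.0, 5.7, 0.1] twist y 0.00
```

```bash

python3 -m inch '{"slide":[[0,2,0],[0,4,0],[0,5.2,0],[0,5.7,0],[0,5.7,0]],"twist":[[0,0,0],[0,0,0],[0,0,0],[0,0,0],[0,0,0]],"claw":[0.28,0.28,0.28,0.28,0.28]}' 30
python3 -m inch '{"slide":[[0,0,0],[0,0,0],[0,0,0],[0,0,0],[0,0,0]],"twist":[[0,0,0],[0,0,0],[0,0,0],[0,0,0],[0,0,0]],"claw":[0.05,0.05,0.05,0.05,0.05]}' 25
python3 -m inch '{"slide":[[0.3,-0.9,0],[0.7,-1.8,0],[1.1,-2.7,0],[1.6,-3.5,0],[2.2,-4.3,0]],"twist":[[0,0,0],[0,0,0],[0,0,0],[0,0,0],[0,0,0]],"claw":[0.05,0.05,0.05,0.05,0.05]}' 25
python3 -m inch '{"slide":[[0.6,-0.7,0],[1.3,-1.4,0],[2.0,-2.1,0],[2.8,-2.7,0],[3.5,-3.1,0]],"twist":[[0,0,0],[0,0,0],[0,0,0],[0,0,0],[0,0,0]],"claw":[0.05,0.05,0.05,0.05,0.05]}' 25
python3 look.py w50
```

```text
t: 68.03
ee_pos: [0.6084, 0.2832, 0.3849]
tool_rot: [-1.573, -0.001, -1.48]
wrist_force: [-0.4, 0.0, -0.7]
opening: 0.0242
t: 68.45
ee_pos: [0.6088, 0.283, 0.3869]
tool_rot: [-1.57, -0.001, -1.482]
wrist_force: [0.2, -2.1, -0.7]
opening: 0.0107
t: 68.87
ee_pos: [0.6107, 0.2621, 0.4315]
tool_rot: [-1.568, 0.004, -1.481]
wrist_force: [1.9, 5.9, 1.0]
opening: 0.0105
t: 69.28
ee_pos: [0.6136, 0.2281, 0.4651]
tool_rot: [-1.563, 0.008, -1.481]
wrist_force: [1.0, 9.5, 9.7]
opening: 0.011
tcp [0.6137 0.2268 0.466 ] rot [-1.5621  0.0061 -1.4817] t 69.33 F [1.2 6.4 7.5] open 0.0105
apple [0.463, 0.28, 0.039] [210.5, 247.0] (59, 56) 45.1 slide cm x,z: [ -6.38 -14.91]
```

View pics/w50.png

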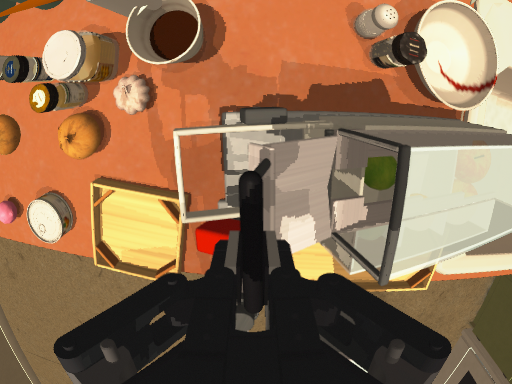

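```bash

python3 -m inch '{"slide":[[-0.7,0.4,0],[-1.5,1.0,0],[-2.2,1.7,0],[-2.9,2.4,0],[-3.5,3.1,0]],"twist":[[0,0,0],[0,0,0],[0,0,0],[0,0,0],[0,0,0]],"claw":[0.05,0.05,0.05,0.05,0.05]}' 25
python3 -m inch '{"slide":[[-0.6,0.8,0],[-1.1,1.6,0],[-1.5,2.5,0],[-1.9,3.2,0],[-2.1,3.7,0]],"twist":[[0,0,0],[0,0,0],[0,0,0],[0,0,0],[0,0,0]],"claw":[0.05,0.05,0.05,0.05,0.05]}' 25
python3 -m inch '{"slide":[[0,0,0],[0,0,0],[0,0,0],[0,0,0],[0,-1,0]],"twist":[[0,0,0],[0,0,0],[0,0,0],[0,0,0],[0,0,0]],"claw":[0.2,0.4,0.4,0.4,0.4]}' 25
python3 -m inch '{"slide":[[0,-4,0],[0,-8,0],[0,-12,0],[0,-12,-3],[0,-12,-6]],"twist":[[0,0,0],[0,0,0],[0,0,0],[0,0,0],[0,0,0]],"claw":[0.6,0.7,0.7,0.7,0.7]}' 25
python3 -m inch '{"slide":[[2,0,-2],[4,0,-4],[4,0,-6],[4,0,-6],[4,0,-6]],"twist":[[0,0,0],[0,0,0],[0,0,0],[0,0,0],[0,0,0]],"claw":[0.7,0.7,0.7,0.7,0.7]}' 25
python3 look.py w51; python3 -c "
from h import *
im=read_camera('scene');cv2.imwrite('pics/s51.png',cv2.resize(im[120:270,230:420],None,fx=4,fy=4,interpolation=cv2.INTER_CUBIC))"
```

```text
t: 69.8
ee_pos: [0.6105, 0.2622, 0.4315]
tool_rot: [-1.567, 0.002, -1.482]
wrist_force: [1.8, 4.9, 3.2]
opening: 0.0104
t: 70.22
ee_pos: [0.609, 0.2822, 0.3905]
tool_rot: [-1.571, -0.002, -1.482]
wrist_force: [3.0, 1.1, -0.0]
opening: 0.0107
t: 70.63
ee_pos: [0.6081, 0.2816, 0.4007]
tool_rot: [-1.575, -0.002, -1.483]
wrist_force: [-0.5, 0.4, -0.7]
opening: 0.0342
t: 71.05
ee_pos: [0.5497, 0.2767, 0.5269]
tool_rot: [-1.562, 0.002, -1.483]
wrist_force: [-1.4, -0.2, -0.9]
opening: 0.0597
t: 71.47
ee_pos: [0.4917, 0.2313, 0.5241]
tool_rot: [-1.568, 0.001, -1.482]
wrist_force: [0.1, 0.8, 0.0]
opening: 0.0598
tcp [0.4926 0.2316 0.5236] rot [-1.5681  0.0004 -1.4822] t 71.52 F [0.2 0.5 0. ] open 0.0601
```

View pics/s51.png

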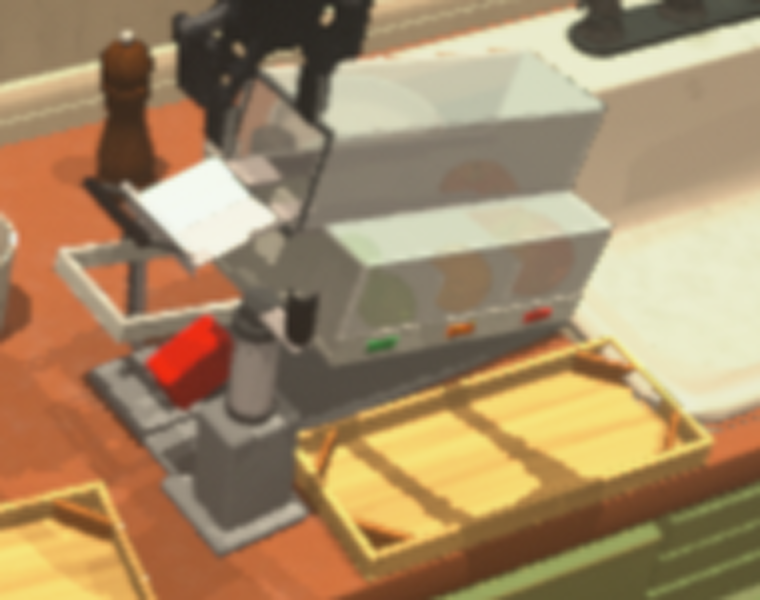

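View pics/w51.png

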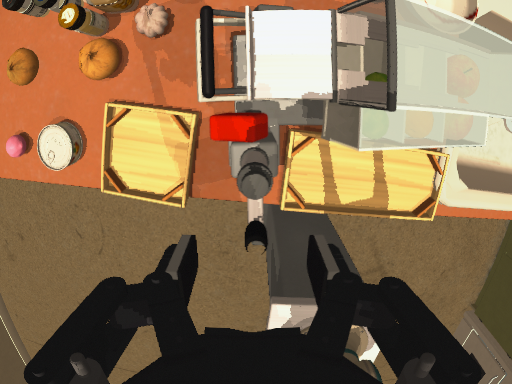

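All trays are empty. To confirm the second lime and second apple have really dropped, I'll look from nearer.

```bash

python3 -m inch '{"slide":[[3.5,0,0],[7,0,1],[10.5,0,2],[14,0,3],[17.5,0,4]],"twist":[[0,0,0],[0,0,0],[0,0,0],[0,0,0],[0,0,0]],"claw":[0.7,0.7,0.7,0.7,0.7]}' 25
python3 -m inch '{"slide":[[1,0,1],[2,0,2],[2,0,3],[2,0,3],[2,0,3]],"twist":[[0,0,0],[0,0,0],[0,0,0],[0,0,0],[0,0,0]],"claw":[0.7,0.7,0.7,0.7,0.7]}' 25
python3 - <<'E'
from h import *
import pickle
read_camera("wrist");m=camera_model("wrist");im=read_camera("wrist");pickle.dump(m,open("m52.pkl","wb"))
cv2.imwrite("pics/w52.png",im);z=im[10:230,130:420]
lab=cv2.cvtColor(z,cv2.COLOR_BGR2LAB);lab[...,0]=cv2.createCLAHE(3,(4,4)).apply(lab[...,0]);z=cv2.cvtColor(lab,cv2.COLOR_LAB2BGR)
cv2.imwrite("pics/w52z.png",cv2.resize(z,None,fx=2.7,fy=2.7,interpolation=cv2.INTER_CUBIC)); print(pose()[0])
s=read_camera("scene");cv2.imwrite("pics/s52.png",s);cv2.imwrite("pics/s52z.png",cv2.resize(s[140:220,280:390],None,fx=7,fy=7,interpolation=cv2.INTER_CUBIC))
E
```

```text
t: 72.03
ee_pos: [0.5495, 0.0596, 0.522]
tool_rot: [-1.571, -0.0, -1.481]
wrist_force: [0.9, -0.7, -0.7]
opening: 0.0597
t: 72.45
ee_pos: [0.5804, 0.045, 0.5217]
tool_rot: [-1.572, 0.001, -1.48]
wrist_force: [-0.3, 0.9, 0.1]
opening: 0.06
[0.57945294 0.04518099 0.52224437]
```

View pics/w52z.png

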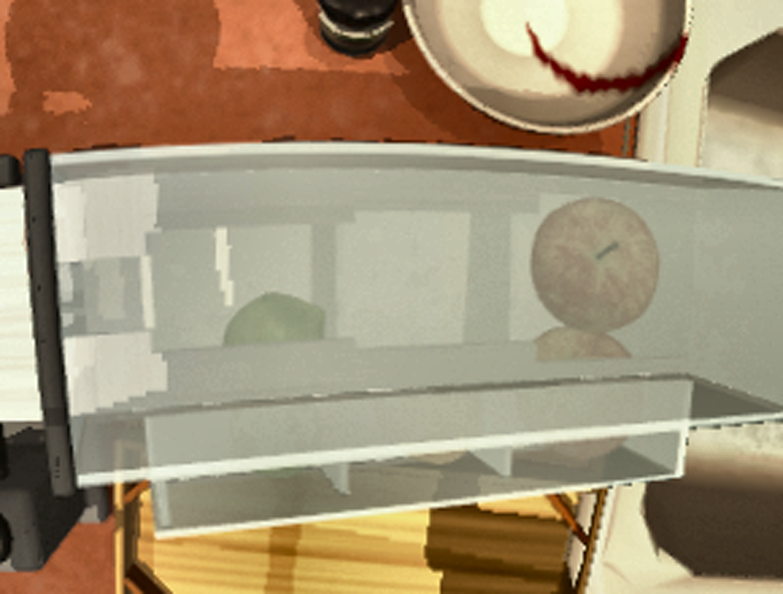

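View pics/s52z.png

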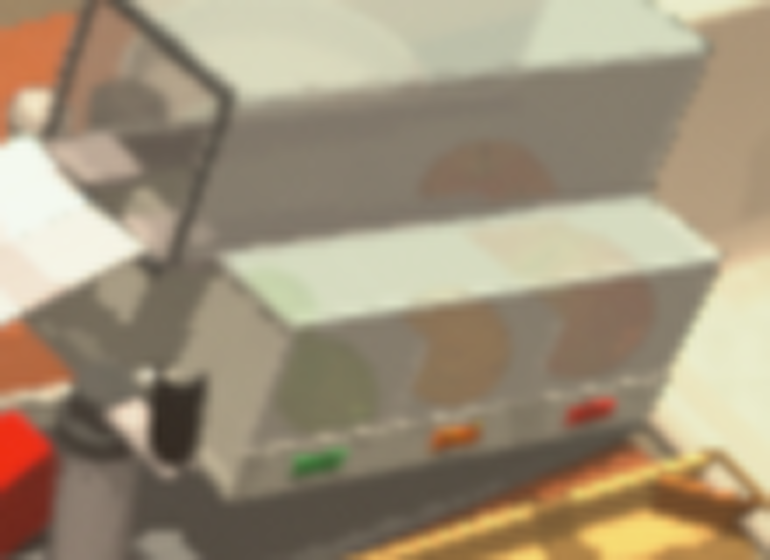

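```bash
python3 - <<'E'
from h import *
import pickle
np.set_printoptions(precision=4,suppress=True)
m52=pickle.load(open("m52.pkl","rb"));m43=pickle.load(open("m43.pkl","rb"))
o,d=ray("wrist",(350,107.8),m52); print("cam",o)
print("by size",o+d*.434)
print("a2 wrist+scene",tri((o,d),ray("scene",(349.3,171)) ))
print("a2 wrist52+43",tri((o,d),ray("wrist",(472,152.5),m43)))
# scene circle predictions for a2 at heights along the wrist52 ray
ms=camera_model("scene")
for z in (.075,.085,.095,.11,.13,.16):
    p=o+d*(z-o[2])/d[2]; u=proj("scene",p,ms); t=proj("scene",p+[0,0,.035],ms); print(z,p,"scene c",u,"in zoom",(u-[280,140])*7,"top",(t-[280,140])*7)
# lime 2 centre: wrist52 
o,d=ray("wrist",(130+276/2.7,10+345/2.7),m52)
for z in (.08,.1,.12,.16): print("lime2",z,o+d*(z-o[2])/d[2])
E
```

```text
cam [0.6614 0.0519 0.4904]
by size [ 0.6532 -0.0874  0.0794]
a2 wrist+scene (array([ 0.6536, -0.0873,  0.0765]), [np.float64(0.0011117057982772747), np.float64(0.0011117057982773081)])
a2 wrist52+43 (array([ 0.6517, -0.0826,  0.093 ]), [np.float64(0.0018046935890579168), np.float64(0.001804693589058062)])
0.075 [ 0.6531 -0.0889  0.075 ] scene c [350.022  171.2545] in zoom [490.154  218.7816] top [501.3104 162.5137]
0.085 [ 0.6533 -0.0855  0.085 ] scene c [349.6073 169.1863] in zoom [487.2513 204.3043] top [498.4188 147.5413]
0.095 [ 0.6535 -0.0821  0.095 ] scene c [349.1886 167.098 ] in zoom [484.3205 189.6861] top [495.4986 132.421 ]
0.11 [ 0.6538 -0.077   0.11  ] scene c [348.5529 163.9272] in zoom [479.8703 167.4901] top [491.0639 109.4584]
0.13 [ 0.6542 -0.0703  0.13  ] scene c [347.6906 159.6261] in zoom [473.8339 137.3827] top [485.0469  78.303 ]
0.16 [ 0.6548 -0.0601  0.16  ] scene c [346.3646 153.0124] in zoom [464.5519  91.0871] top [475.791   30.3774]
lime2 0.08 [0.5924 0.0742 0.08  ]
lime2 0.1 [0.5957 0.0731 0.1   ]
lime2 0.12 [0.5991 0.072  0.12  ]
lime2 0.16 [0.6058 0.0698 0.16  ]
```

```bash

python3 -m inch '{"slide":[[0,0,0],[0,0,0],[0,0,0],[0,0,0],[0,0,0]],"twist":[[0,0,0],[0,0,0],[0,0,0],[0,0,0],[0,0,0]],"claw":[0.7,0.7,0.7,0.7,0.7]}' 25
python3 -m inch '{"slide":[[0,0,0],[0,0,0],[0,0,0],[0,0,0],[0,0,0]],"twist":[[0,0,0],[0,0,0],[0,0,0],[0,0,0],[0,0,0]],"claw":[0.7,0.7,0.7,0.7,0.7]}' 25
python3 - <<'E'
from h import *
im=read_camera("wrist");s=read_camera("scene");t=read_camera("top")
cv2.imwrite("pics/w53.png",im);cv2.imwrite("pics/s53.png",s);cv2.imwrite("pics/t53.png",t)
a=cv2.imread("pics/s52.png");d=cv2.absdiff(a,s).max(2)[150:210,290:390];print("scene diff in sorter",(d>25).sum())
a=cv2.imread("pics/w52.png");d=cv2.absdiff(a,im).max(2)[60:200,130:420];print("wrist diff",(d>25).sum())
print(pose()[0],observe()["wrist_force"],observe()["t"])
E
```

```text
t: 73.02
ee_pos: [0.5795, 0.0438, 0.5225]
tool_rot: [-1.571, -0.0, -1.482]
wrist_force: [0.3, -0.1, -0.8]
opening: 0.0595
t: 73.43
ee_pos: [0.5798, 0.0437, 0.5223]
tool_rot: [-1.571, -0.0, -1.482]
wrist_force: [-0.6, 0.1, 0.4]
opening: 0.0595
scene diff in sorter 0
wrist diff 1403
[0.57973688 0.04373865 0.5222895 ] [ 0.57077738 -0.42987807  0.63785144] 73.5833
```

View pics/s53.png

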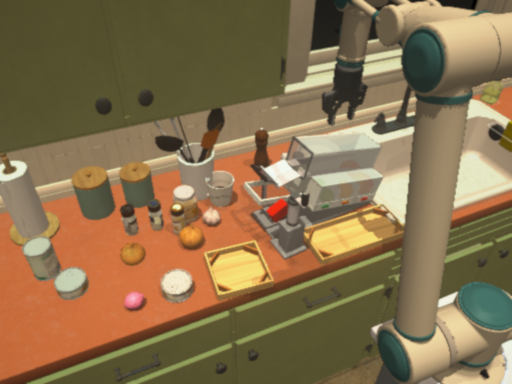

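View pics/w53.png

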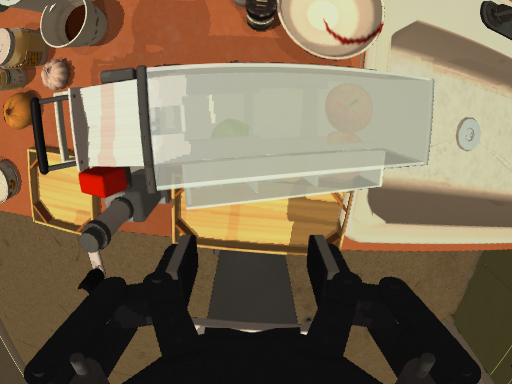

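The scene picture did not change over about 1 s: all five fruits lie in the bays, the trays are empty, the scoop is down, the knob is at its stop and the bystanders are in place. I'm handing in.

```bash
python3 -c "
from workcell import *
print(close_job())"
```

```text
the job is handed in; nothing more can be done
None
```

I wound the crank clockwise until the force on the knob reversed at its stop (about −12 N), with all the fruit still in the trays. Then I laid apple, mandarin, lime, apple and lime in the scoop one at a time and tipped each with the bar. I handed in at about 74 s; the hand-in reports no verdict.

**Last checks**
- **Fruit:** both trays are empty. Through the clear covers, one lime, one mandarin and one apple show at the green, orange and red markers.
- **Second apple:** it lies behind the first, touching it, at about z 0.08 m from three views. On the ramp it would be at about 0.16 m, so it has dropped.
- **Second lime:** it shows through the small slot, partly hidden by the ramp plate. I judged it dropped from that alone and did not measure its height.
- **At rest:** two scene pictures about 1 s apart showed no change in the sorter. The two wrist pictures did differ; I put that down to the arm still settling.
- **Machine:** by eye, the ramp is up, the scoop is down and the knob is where I released it. The gripper was clear, with no contact force.
- **Bystanders:** the onion, garlic, tin and pink look-alike looked undisturbed by eye.

**Not as intended**
- **Scoop pressed:** on the first lowering I pressed the bar down with about 39 N at the wrist. After that I let go slightly higher and it fell back by itself.
- **Second apple's drop:** it showed motionless in the ramp area after tipping, which at first looked like a jam until the height measurement placed it in the bay.

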